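Pour the drained grinding balls into the mill jar

ROBOT

A 7-joint arm with a two-finger parallel gripper is mounted at the origin on the work surface. World frame = base frame: x ahead of the robot, y to its left, z up, the work surface at z = 0. Lengths are in m, angles in degrees, forces in N, time in s.
With the tool pointing down it reaches from about 0.4 to 0.85 m from the base axis. Payload 4.5 kg.
Tool frame: the origin (TCP) lies midway between the tips of the shut fingers; the grasp point (between the pads) lies r.grip_depth behind it (r.grip_depth is the distance from the TCP to the grasp point, in m); z points along the fingers, y is the line along which they close (so a half turn about z gives the same grasp; the last joint's range is limited). The gripper opens to 88 mm and grips with 3 to 60 N. Pads are 18 mm wide; open, the fingers measure 123 mm over their backs; the gripper's body (75 mm by 187 mm) begins 45 mm behind the grasp point.
Start: joints at [-61.146, 39.483, -11.15, 89.685, 9.013, 51.709, -12.324], TCP at [0.283, 0.557, 0.239] pointing down, gripper open.
Joint ranges: [-172.22, 172.22], [-26.19, 119.32], [-84.43, 86.54], [7.71, 146.69], [-57.33, 237.33], [2.42, 119.75], [-152.13, 152.13]. Speed limits (degrees/s): [147.25, 147.25, 180, 180, 180, 180, 180].

INTERFACE

Orientations are given as [roll, pitch, yaw] about the fixed x, y, z axes, in that order (R = Rz(yaw) Ry(pitch) Rx(roll)).
In Python, from bench import status, cams, sign_off, nets, r gives the robot as it stands.
- The arm moves only by the tool carry_out, never from a script. Its argument "steps" is a list of rows, each an object of numbers: "dx", "dy", "dz": the shift along the tool's x, y, z in mm; "rx", "ry", "rz": the turn, a rotation vector about the tool's x, y, z in rad; "claw": the opening, from 0 (shut) to 1 (fully open). In form: [{"dx": .., "dy": .., "dz": .., "rx": .., "ry": .., "rz": .., "claw": ..}, ...]. A call has 1 to 10 rows; each row shifts and turns the commanded pose from where the row before left it, along the tool's axes as they then stand; what a row does not reach is not made up. A row lasts 1/8 s, in which the tool goes at most 62.5 mm and 10.7 degrees, less where a joint would pass 70% of its speed; a pose out of reach is approached as far as the arm can. A call is refused whole if a number of a shift passes 62.5 or a number of a turn 0.188, either way. A call with a gripper value outside its range is refused whole. The fingers move at their own pace and stop on an object; the grip force is fixed at half the most. Time passes only in rows, so rows that do not move let the fingers close. It gives the time, the measured TCP pose, the force, the opening and the grip force at its end, in the units of the state.
- status.read_state(): the state, without advancing time (a new reading comes with each control period).
- cams.camera(name): name is "scene" or "side" or "wrist"; returns a dict with "image" (384x512x3 uint8, red, green, blue), "fov_y" (degrees; the focal length in pixels is half the picture's height over the tangent of half this angle, whatever the lens; pixels are square), "cx", "cy" (the principal point, pixels), "rvec" (rotation vector, rad) and "tvec" (3), from world to camera coordinates, as OpenCV has them. Camera axes: x right, y down, z forward; pixel columns grow to the right and rows downward; lengths in m; the calibration is good to about 2 mm. A picture is of the moment at which its call begins. There is no depth.
- sign_off(): hands the job in; it is judged then, once.
Trained networks look in a picture, given as the dict that the camera call returned (one of the last four; its "shot" number tells which), for a name from the list of things; names that differ only in an ending like _2 or _b are one class to them, and where a whole thing is asked for, a point or a joint stands for the part that bears it (a point fixed in the world has none). Each returns a list of dicts, best first, with "confidence" (0 to 1); they miss things now and then, are a little off and sometimes report something else, mostly with a low value. They report only what shows in the picture. A call takes as long as a camera call. They do not tell look-alikes from the thing itself.
- nets.look_for(picture, name): "uv" ([column, row] in pixels, amid what is visible of it).
- nets.regions_of(picture, name): "pixels" (384x512 bool, what is visible of it) and "uv" ([column, row] in pixels, amid what is visible of it).
The state is a dict: "time_s": time; "joints": joint angles; "joint_velocities": joint speeds; "tau": joint torques, N m; "tcp_pos": TCP position; "tcp_rot": TCP orientation; "wrist_force": force on the tool from outside, world axes, zero at the start; "wrist_torque": the same for the moment, N m; "opening": opening from 0.0 (shut) to 1.0 (fully open); "grip_force": force on a finger pad.
Only numpy, scipy, OpenCV 4.12 (cv2) and the standard library are available. Lean on these libraries where they do the work, as an engineer would, in place of code of your own. Each camera call takes 0.05 s, during which the arm holds its last target. There are 200 camera calls.

TASK

The rinsed ceramic balls have drained in the pink cup that hangs on the steel rail: lift the cup up and off the rail without spilling, and tip all eight balls out of it into the steel grinding jar. Then set the empty cup down gently, upright, in the middle of the blue mat and let go. Do not push the jar about, and leave the other things where they are.

Things in the scene. Friction and masses are not known exactly. Their poses are not given: they have to be found in the camera images.
- cup: pink open-topped rectangular cup, outside 60 (its x) x 54 (y) x 80 mm tall, walls 3 mm, flat sides. Origin: centre of its underside, z up to the mouth. A 24 mm wide hook on the back (+x) wall reaches out 16 mm at 70 to 74 mm up, over the rail, with a lip down to 56 mm up at 41 to 46 mm from the cup's axis: raise it 14 mm or more to clear the rail, then leave towards its -x
- cup_mouth (a point): centre of the cup's open top, 80 mm above its underside
- cup_mid (a point): point on the cup's axis 30 mm above its underside, amid the balls
- stand: fixed draining stand: white base 12 mm thick, x -100 to +50, y +-115 mm; steel posts 152 mm tall at y = +-100 mm; two 10 mm bars along y at x = 0: the rail, axis 135 mm up, and a rest bar, axis 80 mm up. Origin: table level under the rail's middle; its -x side, where the cup hangs, faces about to the robot's right
- rail (a point): middle of the rail's axis
- jar: round open steel grinding jar, 112 mm outside, 100 mm inside, 80 mm tall, 8 mm floor, 0.9 kg, loose. Origin: centre of its underside
- mat: blue square mat 150 x 150 mm, 4 mm thick, fixed on the table. Origin: centre of its underside
- ball0: white ceramic ball 22 mm across, about 21 g, one of eight in the cup; origin: its centre
- ball1: white ceramic ball 22 mm across, about 21 g, one of eight in the cup; origin: its centre
- ball2: white ceramic ball 22 mm across, about 21 g, one of eight in the cup; origin: its centre
- ball3: white ceramic ball 22 mm across, about 21 g, one of eight in the cup; origin: its centre
- ball4: white ceramic ball 22 mm across, about 21 g, one of eight in the cup; origin: its centre
- ball5: white ceramic ball 22 mm across, about 21 g, one of eight in the cup; origin: its centre
- ball6: white ceramic ball 22 mm across, about 21 g, one of eight in the cup; origin: its centre
- ball7: white ceramic ball 22 mm across, about 21 g, one of eight in the cup; origin: its centre
- tipbox: pink closed tip box 120 x 80 x 60 mm, bystander; origin: centre of its underside
- reagent: amber glass jar, 70 mm wide, 150 mm tall, bystander; origin: centre of its underside
- flask: round glass flask, 96 mm wide, 120 mm tall, bystander; origin: centre of its underside
- spatula: steel lab spoon-spatula 150 mm long lying flat beside the stand, bystander; x axis along its length
Mind the look-alikes: they are no part of the job. Several things have the shape of the mat; the one meant has the colours described above.

How it is judged (in metres and radians):
On the way, in this order (a step that is already met when the one before it is completed fails the run):
1. the cup is held clear of the stand, upright, with all eight balls still in it (contact force between cup and stand below 0.05 N and contact force between the fingers and cup above 0.5 N and distance of cup from where it was at the start of the episode above 0.03 m and angle between cup's own z axis and vertical below 0.6 rad and distance between each of ball0, ball1, ball2, ball3, ball4, ball5, ball6, ball7 and cup_mid below 0.055 m), for 0.1 s.
2. the held cup is tipped well over (more than 69 degrees) with its mouth over the jar (centres within 90 mm) (contact force between the fingers and cup above 0.5 N and angle between cup's own z axis and vertical above 1.2 rad and horizontal distance between cup_mouth and jar below 0.09 m), for 0.1 s.
At the end, for the whole second after the job is handed in: All eight balls at rest in the jar (within 50 mm of its axis, under 75 mm above its underside); jar upright (0.1 rad), moved under 40 mm; cup released, at rest, upright within 0.1 rad, standing on the mat, its axis within 40 mm of the mat's centre (horizontal distance between each of ball0, ball1, ball2, ball3, ball4, ball5, ball6, ball7 and jar below 0.05 m and z of each of ball0, ball1, ball2, ball3, ball4, ball5, ball6, ball7 in the frame of jar below 0.075 m and linear speed of each of ball0, ball1, ball2, ball3, ball4, ball5, ball6, ball7 below 0.1 m/s and angle between each of jar, cup's own z axis and vertical below 0.1 rad and distance of jar from where it was at the start of the episode below 0.04 m and horizontal distance between cup and mat below 0.04 m and height (world z) of cup below 0.012 m and contact force between cup and mat above 0.3 N and linear speed of cup below 0.02 m/s); the robot touches nothing.
It fails at once if a bystander (tip box, amber jar, flask, spatula) is moved more than 30 mm (distance of any of tipbox, reagent, flask, spatula from where it was at the start of the episode above 0.03 m).
It fails at once if the cup is dropped or slammed onto the mat (over 40 N) (contact force between cup and mat above 40 N).
It also fails if it takes over 59 s, if anything falls off the work surface, if the arm or the gripper's body presses on something with over 40 N, if the wrist force passes 120 N, or if a joint passes its speed limit or range.

## Working session

There is one attempt and no reset: what is moved stays moved. The work goes in short steps, Python scripts to look and compute and a tool call to move; the robot and the scene stay as the last step left them, time stands still between calls to the robot, and variables do not carry over. Pictures are saved under pics/ and viewed, at most 10 in all, crops included, and the job is handed in when it is done.

Besides the shell and the picture viewer there is one more tool, called after "Call:" in YAML: its name, and indented under it one key for each argument. carry_out: Moves the arm, as the interface text tells. Its arguments: {"type":"object","properties":{"steps":{"type":"array","items":{"type":"object","properties":{"dx":{"type":"number"},"dy":{"type":"number"},"dz":{"type":"number"},"rx":{"type":"number"},"ry":{"type":"number"},"rz":{"type":"number"},"claw":{"type":"number"}}}}},"required":["steps"]}

```bash
mkdir -p pics; ls; cat > h.py <<'E'
import numpy as np, cv2
from bench import status, cams, sign_off, nets, r
from scipy.spatial.transform import Rotation as Ro
def K(p):
    f=p["image"].shape[0]/2/np.tan(np.radians(p["fov_y"])/2)
    return np.array([[f,0,p["cx"]],[0,f,p["cy"]],[0,0,1]])
def ray(p,uv):
    R=cv2.Rodrigues(np.array(p["rvec"]))[0]; t=np.array(p["tvec"])
    return -R.T@t, R.T@np.linalg.inv(K(p))@np.array([*uv,1.])
def atz(p,uv,z):
    o,d=ray(p,uv); return o+d*(z-o[2])/d[2]
def tri(a,ua,b,ub):
    o1,d1=ray(a,ua);o2,d2=ray(b,ub)
    s=np.linalg.lstsq(np.c_[d1,-d2],o2-o1,rcond=None)[0]
    x,y=o1+s[0]*d1,o2+s[1]*d2; return (x+y)/2,np.linalg.norm(x-y)
def proj(p,X): return cv2.projectPoints(np.array(X,float).reshape(-1,3),np.array(p["rvec"]),np.array(p["tvec"]),K(p),None)[0].reshape(-1,2)
def save(n,im): cv2.imwrite("pics/"+n,im[:,:,::-1])
E
python3 - <<'E'
from h import *
np.set_printoptions(precision=3,suppress=True)
S=cams.camera("scene");D=cams.camera("side")
save("s.png",S["image"]);save("d.png",D["image"])
for n,z in dict(cup=.09,stand=.05,rail=.135,jar=.04,mat=.004,tipbox=.03,reagent=.07,flask=.05,spatula=.003,cup_mouth=.14).items():
  for c,p in(("S",S),("D",D)):
    for e in nets.look_for(p,n)[:3]: print(n,c,np.round(e["uv"]),round(e["confidence"],2),atz(p,e["uv"],z))
print(r.grip_depth,status.read_state()["tcp_rot"],ray(S,(0,0))[0],ray(D,(0,0))[0])
E
```

```text
pics
cup S [234. 200.] 0.72 [ 0.577 -0.084  0.09 ]
cup D [274. 181.] 0.61 [ 0.593 -0.017  0.09 ]
cup D [308. 229.] 0.53 [ 0.601 -0.287  0.09 ]
stand S [245. 226.] 0.61 [0.587 0.017 0.05 ]
rail S [243. 222.] 0.84 [0.628 0.082 0.135]
rail D [263. 204.] 0.59 [ 0.49  -0.185  0.135]
rail D [274. 182.] 0.45 [ 0.566 -0.083  0.135]
jar S [316. 282.] 0.65 [0.518 0.32  0.04 ]
jar D [228. 150.] 0.96 [0.516 0.328 0.04 ]
mat S [245. 146.] 0.97 [ 0.294 -0.531  0.004]
mat S [296. 160.] 0.93 [ 0.153 -0.312  0.004]
mat S [244. 180.] 0.57 [ 0.428 -0.285  0.004]
mat D [231. 349.] 0.87 [ 0.281 -0.552  0.004]
mat D [254. 261.] 0.77 [ 0.428 -0.288  0.004]
mat D [169. 284.] 0.73 [ 0.166 -0.299  0.004]
tipbox S [188. 247.] 0.63 [ 0.783 -0.002  0.03 ]
tipbox D [322. 185.] 0.94 [ 0.792 -0.009  0.03 ]
reagent S [242. 296.] 0.74 [0.739 0.285 0.07 ]
reagent D [278. 140.] 0.73 [0.731 0.296 0.07 ]
flask S [172. 178.] 0.61 [ 0.699 -0.369  0.05 ]
flask D [346. 247.] 0.8 [ 0.7   -0.356  0.05 ]
spatula S [196. 205.] 0.73 [ 0.665 -0.224  0.003]
spatula D [308. 230.] 0.57 [ 0.647 -0.205  0.003]
spatula D [266. 208.] 0.51 [ 0.552 -0.047  0.003]
cup_mouth S [240. 198.] 0.84 [ 0.585 -0.024  0.14 ]
cup_mouth D [276. 182.] 0.58 [ 0.569 -0.088  0.14 ]
0.0187 [179.996  -0.001 153.082] [1.071 0.911 0.928] [ 0.142 -1.092  0.888]
```

```bash
python3 - <<'E'
import cv2
s=cv2.imread("pics/s.png");d=cv2.imread("pics/d.png")
cv2.imwrite("pics/sc.png",cv2.resize(s[120:330,120:400],None,fx=2.8,fy=2.8,interpolation=2))
cv2.imwrite("pics/dc.png",cv2.resize(d[110:384,140:380],None,fx=2.15,fy=2.15,interpolation=2))
E
```

```text
(no output)
```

View pics/sc.png

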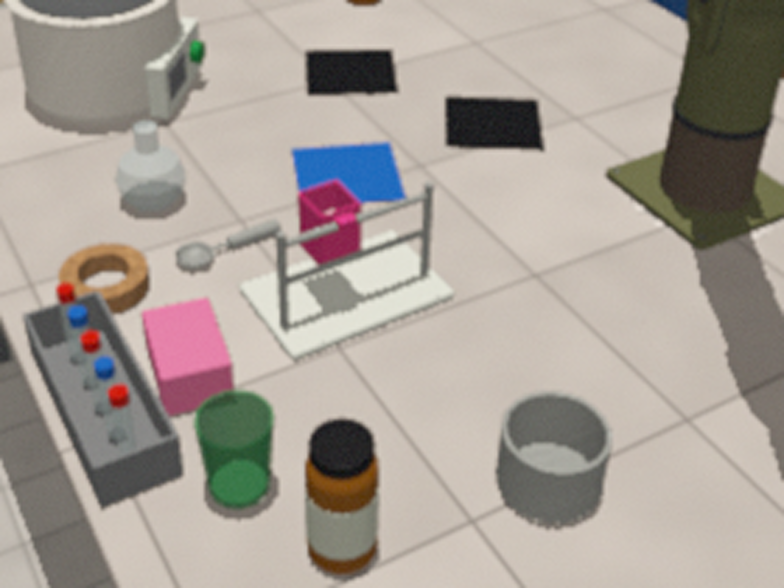

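View pics/dc.png

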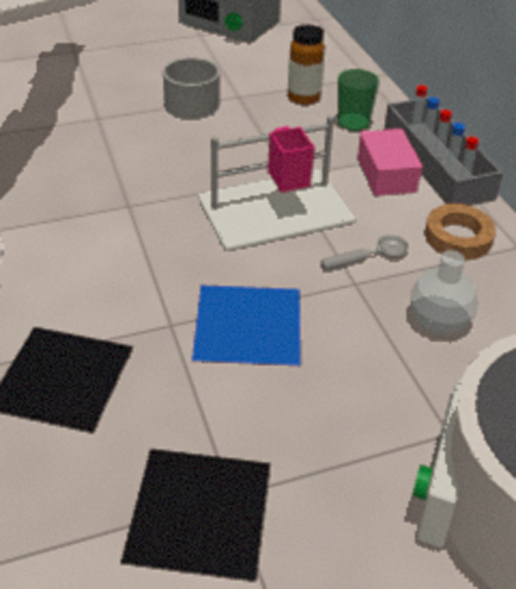

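The scene crop shows the cup on the rail's near-mat side: mouth at about (238,190) in the scene picture, stand posts at (220,206) and (273,187). The side crop shows the blue mat at (255,261), with the black ones as decoys, and the jar at (228,150). Next I fit the stand and cup pose and test an arm model.

```bash
python3 - <<'E'
from h import *
from scipy.optimize import least_squares
np.set_printoptions(precision=3,suppress=True)
S=cams.camera("scene");D=cams.camera("side")
print([a for a in dir(r) if a[0]!='_'])
s=lambda u,v:(120+u/2.8,120+v/2.8); d=lambda u,v:(140+u/2.15,110+v/2.15)
# posts: stand y=+-100
A,ea=tri(S,s(281,240),D,d(331,121)); B,eb=tri(S,s(429,188),D,d(214,140)); print("posts",A,ea,B,eb,np.linalg.norm(A-B))
# base corners S: (240,290)(294,356)(453,294)(395,236) ; D:(200,203)(229,248)(355,217)(325,178)
base={(50,-115):(s(294,356),None),(50,115):(s(453,294),None),(-100,-115):(s(240,290),d(355,217)),(-100,115):(None,d(229,248)),(50,115):(s(453,294),d(200,203))}
obs=[]
for (x,y),(a,b) in base.items():
    for p,u in((S,a),(D,b)):
        if u: obs.append((p,(x/1e3,y/1e3,.012),u))
for y,a,b in((-.1,s(281,240),d(331,121)),(.1,s(429,188),d(214,140))): obs+=[(S,(0,y,.152),a),(D,(0,y,.152),b)]
def W(q,X): return Ro.from_euler('z',q[2]).apply(X)+[q[0],q[1],0]
res=lambda q:np.concatenate([proj(p,W(q,X))[0]-u for p,X,u in obs])
f=least_squares(res,[.58,0,1.57],loss='soft_l1');q=f.x;print("stand",q,np.degrees(q[2]));print(res(q).reshape(-1,2))
# cup: mouth corners
M=nets.regions_of(S,"cup");N=nets.regions_of(D,"cup")
cand=np.linspace(-.07,.07,141)
def mask(p,y):
    X=[(-.0355+a,y+b,c) for a in(-.03,.03) for b in(-.027,.027) for c in(.07,.15)]
    m=np.zeros((384,512),np.uint8);cv2.fillConvexPoly(m,cv2.convexHull(np.round(proj(p,W(q,X))).astype(np.int32)),1);return m>0
def col(p):
    h=cv2.cvtColor(p["image"],cv2.COLOR_RGB2HSV).astype(int);return (h[...,0]>160)&(h[...,0]<176)&(h[...,1]>170)
for p in(S,D):
    c=col(p);c[:, :]&=True
    sc=[(mask(p,y)&c).sum()/((mask(p,y)|c).sum()) for y in cand];print("cup y",cand[np.argmax(sc)],max(sc),c.sum())
for n in(.0,): pass
for name,p in(("o1",S),("o2",D)):
    im=cv2.resize(p["image"],None,fx=4,fy=4,interpolation=2); 
    c=col(p);y=cand[np.argmax([(mask(p,y)&c).sum()/((mask(p,y)|c).sum()) for y in cand])]
    P=lambda X:(np.round((proj(p,W(q,X))+.5)*4)).astype(np.int32)
    for z in(.07,.15): cv2.polylines(im,[P([(-.0355+a,y+b,z) for a,b in((-.03,-.027),(.03,-.027),(.03,.027),(-.03,.027))])],True,(0,255,0))
    cv2.polylines(im,[P([(0,-.1,.135),(0,.1,.135)])],False,(255,255,0))
    cv2.polylines(im,[P([(-.1,-.115,.012),(.05,-.115,.012),(.05,.115,.012),(-.1,.115,.012)])],True,(0,0,255))
    u=P([(0,0,.08)])[0];save(name+".png",im[u[1]-200:u[1]+200,u[0]-200:u[0]+200])
a=cv2.hconcat([cv2.imread("pics/o1.png"),cv2.imread("pics/o2.png")]);cv2.imwrite("pics/o.png",a)
# jar mask outline centre check
from math import pi
def jarfit():
    ob=[]
    for p in(S,D):
        m=nets.regions_of(p,"jar")[0]["pixels"];ob.append((p,m))
    def sc(c):
        t=0
        for p,m in ob:
            th=np.linspace(0,2*pi,40);X=[(c[0]+.056*np.cos(k),c[1]+.056*np.sin(k),z) for k in th for z in(0,.08)]
            g=np.zeros((384,512),np.uint8);cv2.fillConvexPoly(g,cv2.convexHull(np.round(proj(p,X)*8).astype(np.int32)),1,shift=3);g=g>0
            t+=(g&m).sum()/(g|m).sum()
        return t
    return max((sc((x,y)),x,y) for x in np.arange(.495,.54,.003) for y in np.arange(.3,.35,.003))
print("jar",jarfit())
for p in(S,D):
    h=cv2.cvtColor(p["image"],cv2.COLOR_RGB2HSV).astype(int)
    print("mat cand", [(e["uv"],atz(p,e["uv"],.004)) for e in nets.regions_of(p,"mat") if np.median(p["image"][e["pixels"]][:,2])>120])
# FK
st=status.read_state()
def dh(al,a,d,th):
    T=np.eye(4);T[:3,:3]=(Ro.from_euler('x',al,degrees=True)*Ro.from_euler('z',th,degrees=True)).as_matrix();T[:3,3]=Ro.from_euler('x',al,degrees=True).apply([0,0,d])+[a,0,0];return T
T=np.eye(4)
for al,a,dd,th in zip([0,-90,90,90,90,90,-90],[0,0,0,.0525,.0775,0,.076],[.267,0,.293,0,.3425,0,.097],st["joints"]): T=T@dh(al,a,dd,th)
print("FK",T,st["tcp_pos"],st["tcp_rot"])
E
```

```text
['MotionError', 'grip_depth']
posts [ 0.662 -0.016  0.141] 0.006203410678884286 [ 0.461 -0.019  0.144] 0.003210658482151118 0.20063489227324866
stand [ 0.561 -0.018  1.635] 93.68095664341172
[[-0.086  0.089]
 [ 0.194 -2.119]
 [-1.938 -5.102]
 [-2.034 -1.698]
 [ 0.842 -1.567]
 [-0.65  -0.968]
 [-0.314 -2.067]
 [-1.279 -3.464]
 [-1.223 -2.574]
 [ 0.086 -1.436]]
cup y -0.018000000000000002 0.5766192733017378 365
cup y -0.017000000000000008 0.7846655791190864 499
jar (np.float64(1.8521050228310503), np.float64(0.519), np.float64(0.324))
mat cand [([243.3, 181.3], array([ 0.436, -0.277,  0.004]))]
mat cand [([254.9, 262.7], array([ 0.429, -0.294,  0.004]))]
FK [[ 0.452 -0.892 -0.004  0.209]
 [-0.892 -0.452  0.01  -0.577]
 [-0.011 -0.001 -1.     0.207]
 [ 0.     0.     0.     1.   ]] [0.283 0.557 0.239] [179.996  -0.001 153.079]
```

View pics/o.png

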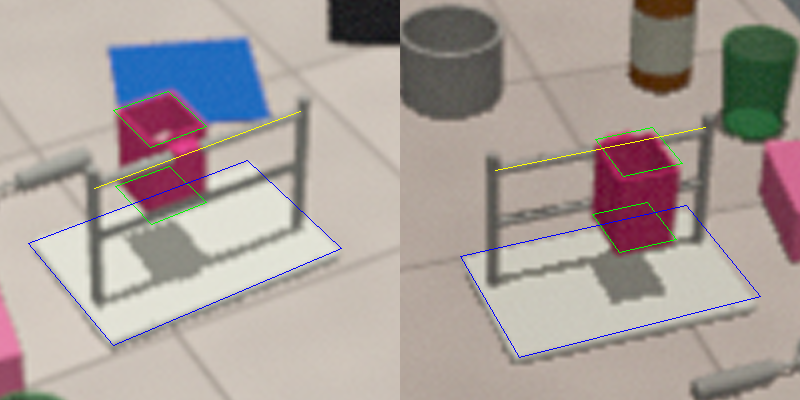

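Overlay lines sit about 2 px above the picture in both views. I check the camera dict for lens terms.

```bash
python3 - <<'E'
from h import *
for n in("scene","side","wrist"):
    p=cams.camera(n); print({k:v for k,v in p.items() if k!="image"})
    if n!="wrist":
        for X in([.283,.557,.239],): print(proj(p,X))
    save(n+"_f.png",p["image"])
a=cv2.hconcat([cv2.imread("pics/scene_f.png")[:,:],]);cv2.imwrite("pics/sf.png",cv2.resize(a,(800,600)))
E
```

```text
{'fov_y': 51.04185935122743, 'cx': 258.17845143062374, 'cy': 188.9709171132857, 'rvec': array([ 0.65084847,  2.50443101, -1.27954466]), 'tvec': array([ 0.45572329, -0.00490061,  1.62191583]), 'shot': 5}
[[461.01597198 256.53130694]]
{'fov_y': 51.84669353050137, 'cx': 256.3217956426421, 'cy': 193.3904105603071, 'rvec': array([ 2.18436889, -0.3464831 ,  0.20729913]), 'tvec': array([-0.50464444,  0.12172347,  1.31566117]), 'shot': 6}
[[159.65684215  90.70817198]]
{'fov_y': 66.32945512515273, 'cx': 253.23368364914683, 'cy': 195.35288558921678, 'rvec': array([-2.43267683, -1.49170079, -0.244943  ]), 'tvec': array([-0.62469887, -0.04236946,  0.39296579]), 'shot': 7}
```

View pics/sf.png

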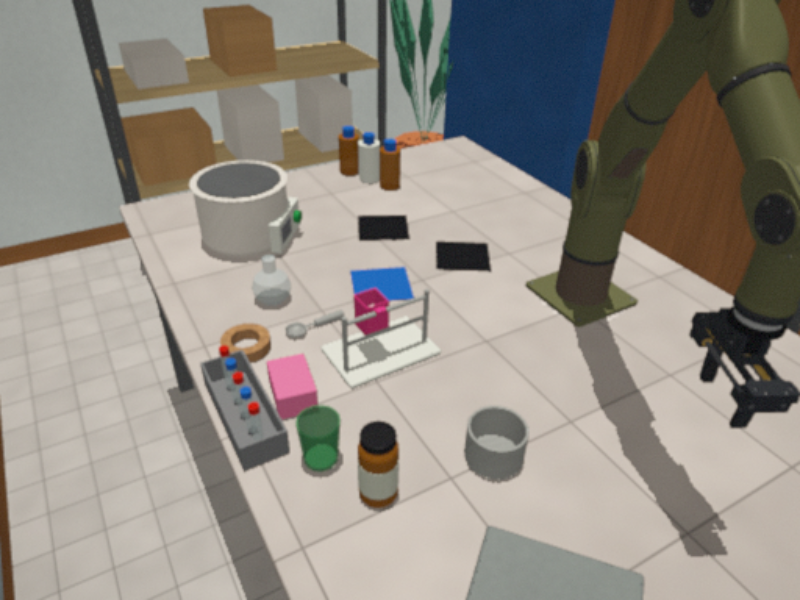

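The full picture shows the gripper at about (464,254) px, where its TCP projects, so the lens is near pinhole. I refine cup, mat and stand with colour masks, leaving z free.

```bash
cat > fit.py <<'E'
from h import *
from scipy.optimize import minimize
np.set_printoptions(precision=4,suppress=True)
def hull(p,X):
    g=np.zeros((768*2,1024*2),np.uint8);u=(proj(p,X)+.5)*4-.5
    cv2.fillConvexPoly(g,cv2.convexHull(np.round(u*16).astype(np.int32)),255,shift=4)
    return cv2.resize(g,(512,384),interpolation=cv2.INTER_AREA)/255.
def hsv(p): return cv2.cvtColor(p["image"],cv2.COLOR_RGB2HSV).astype(int)
def box(q,a,b,h):
    X=np.array([(x,y,z) for x in(-a,a) for y in(-b,b) for z in(0,h)])
    return Ro.from_euler('z',q[3]).apply(X)+q[:3]
def fit(obs,q0,dims,st=(.004,.004,.004,.05)):
    def c(q): return sum((np.abs(hull(p,box(q,*dims))-m)*w).sum() for p,m,w in obs)
    S0=np.vstack([q0]+[np.array(q0)+np.eye(4)[i]*st[i] for i in range(4)])
    f=minimize(c,q0,method="Nelder-Mead",options=dict(initial_simplex=S0,xatol=1e-4,fatol=.05,maxiter=400));return f.x,f.fun
E
python3 - <<'E'
from fit import *
S=cams.camera("scene");D=cams.camera("side")
def biggest(m,near):
    n,l=cv2.connectedComponents(m.astype(np.uint8));return l==l[near[1],near[0]]
ob=[];oc=[]
for p,um,uc in((S,(244,178),(232,207)),(D,(255,261),(274,182))):
    h=hsv(p);print(h[um[1],um[0]],h[uc[1],uc[0]])
    m=(h[...,0]>100)&(h[...,0]<125)&(h[...,1]>120);m=biggest(m,um)
    c=(h[...,0]>155)&(h[...,0]<178)&(h[...,1]>150)
    b=np.zeros_like(c);b[uc[1]-35:uc[1]+35,uc[0]-30:uc[0]+30]=1;c&=b
    w=np.ones(c.shape);
    if p is S: w[cv2.dilate(c.astype(np.uint8),np.ones((5,5)))>0]=0
    ob.append((p,m*1.,w)); 
    cc=cv2.morphologyEx(c.astype(np.uint8),cv2.MORPH_CLOSE,np.ones((7,7)))
    oc.append((p,cc*1.,np.ones(c.shape)));print(m.sum(),cc.sum())
print("mat",fit(ob,[.43,-.286,0,0.],(.075,.075,.004)))
for o in ob: print(" single",fit([o],[.43,-.286,0,0.],(.075,.075,.004)))
print("cup",fit(oc,[.577,-.05,.07,1.63],(.03,.027,.08)))
print("cup D",fit(oc[1:],[.577,-.05,.07,1.63],(.03,.027,.08)))
E
```

```text
[106 212 189] [168 188 133]
571 475
[106 205 167] [168 202 124]
1666 511
mat (array([ 0.4352, -0.2771, -0.004 , -0.3616]), np.float64(174.28235294117647))
 single (array([ 0.4402, -0.27  ,  0.0012, -0.3756]), np.float64(64.15686274509804))
 single (array([ 0.4438, -0.2515, -0.0328, -0.3634]), np.float64(44.8156862745098))
cup (array([ 0.5785, -0.0543,  0.0693,  1.3896]), np.float64(149.05098039215684))
cup D (array([ 0.5853, -0.0383,  0.0567,  1.4807]), np.float64(39.529411764705884))
```

```bash
cat > plan.py <<'E'
import sys,json
from h import *
def Rt(yaw,a,roll=0):
    """tool z horizontal heading yaw(deg), dipped a deg below horizontal; tool x up-ish; roll about tool z"""
    d=Ro.from_euler('z',yaw,degrees=True)
    # base: z=+X heading, x=up, y = z cross x = X x Z = -Y
    B=Ro.from_matrix(np.array([[0,0,1],[0,-1,0],[1,0,0]]).astype(float))
    return d*Ro.from_euler('y',a,degrees=True)*B*Ro.from_euler('z',roll,degrees=True)
def plan(tcp,R,n=None,p0=None,R0=None,claw=None):
    s=status.read_state()
    p0=np.array(s["tcp_pos"]) if p0 is None else p0
    R0=Ro.from_euler('xyz',s["tcp_rot"],degrees=True) if R0 is None else R0
    rv=(R0.inv()*R).as_rotvec();dp=np.array(tcp)-p0
    n=n or int(np.ceil(max(np.linalg.norm(dp)/.06,np.linalg.norm(rv)/.18,1)))
    rows=[]
    for i in range(n):
        Ri=R0*Ro.from_rotvec(rv*i/n); t=Ri.inv().apply(dp/n)*1e3; w=rv/n
        row={k:round(float(v),1) for k,v in zip(("dx","dy","dz"),t)}|{k:round(float(v),3) for k,v in zip(("rx","ry","rz"),w)}
        row={k:v for k,v in row.items() if v}
        if claw is not None: row["claw"]=claw
        rows.append(row)
    print(n);
    for i in range(0,n,10): print(json.dumps(rows[i:i+10]))
    return np.array(tcp),R
E
python3 - <<'E'
from plan import *
print(Rt(90,0).as_matrix())
a=plan([.40,.25,.40],Rt(90,75))
plan([.53,-.25,.32],Rt(90,40),p0=a[0],R0=a[1])
E
```

```text
[[ 0.00000000e+00  1.00000000e+00  3.33066907e-16]
 [ 0.00000000e+00 -3.33066907e-16  1.00000000e+00]
 [ 1.00000000e+00  0.00000000e+00  5.55111512e-17]]
7
[{"dx": -34.8, "dy": -31.6, "dz": -23.0, "rx": -0.021, "ry": 0.034, "rz": 0.156}, {"dx": -38.4, "dy": -25.3, "dz": -24.9, "rx": -0.021, "ry": 0.034, "rz": 0.156}, {"dx": -41.0, "dy": -18.6, "dz": -26.6, "rx": -0.021, "ry": 0.034, "rz": 0.156}, {"dx": -42.4, "dy": -11.5, "dz": -28.4, "rx": -0.021, "ry": 0.034, "rz": 0.156}, {"dx": -42.7, "dy": -4.2, "dz": -29.9, "rx": -0.021, "ry": 0.034, "rz": 0.156}, {"dx": -41.8, "dy": 3.0, "dz": -31.4, "rx": -0.021, "ry": 0.034, "rz": 0.156}, {"dx": -39.7, "dy": 10.1, "dz": -32.6, "rx": -0.021, "ry": 0.034, "rz": 0.156}]
9
[{"dx": -56.0, "dy": 14.4, "dz": -5.8, "ry": 0.068}, {"dx": -55.4, "dy": 14.4, "dz": -9.6, "ry": 0.068}, {"dx": -54.7, "dy": 14.4, "dz": -13.3, "ry": 0.068}, {"dx": -53.6, "dy": 14.4, "dz": -17.0, "ry": 0.068}, {"dx": -52.4, "dy": 14.4, "dz": -20.6, "ry": 0.068}, {"dx": -50.8, "dy": 14.4, "dz": -24.1, "ry": 0.068}, {"dx": -49.1, "dy": 14.4, "dz": -27.5, "ry": 0.068}, {"dx": -47.1, "dy": 14.4, "dz": -30.8, "ry": 0.068}, {"dx": -44.9, "dy": 14.4, "dz": -33.9, "ry": 0.068}]
```

Call:
carry_out:
  steps:
    - {"dx":-35,"dy":-32,"dz":-23,"rx":-0.021,"ry":0.034,"rz":0.156,"claw":1}
    - {"dx":-38,"dy":-25,"dz":-25,"rx":-0.021,"ry":0.034,"rz":0.156}
    - {"dx":-41,"dy":-19,"dz":-27,"rx":-0.021,"ry":0.034,"rz":0.156}
    - {"dx":-42,"dy":-12,"dz":-28,"rx":-0.021,"ry":0.034,"rz":0.156}
    - {"dx":-43,"dy":-4,"dz":-30,"rx":-0.021,"ry":0.034,"rz":0.156}
    - {"dx":-42,"dy":3,"dz":-31,"rx":-0.021,"ry":0.034,"rz":0.156}
    - {"dx":-40,"dy":10,"dz":-33,"rx":-0.021,"ry":0.034,"rz":0.156}

```text
validation failed for argument at $.st...
```

Call:
carry_out:
  steps:
    - {"dx":-56,"dy":14,"dz":-6,"ry":0.068}
    - {"dx":-55,"dy":14,"dz":-10,"ry":0.068}
    - {"dx":-55,"dy":14,"dz":-13,"ry":0.068}
    - {"dx":-54,"dy":14,"dz":-17,"ry":0.068}
    - {"dx":-52,"dy":14,"dz":-21,"ry":0.068}
    - {"dx":-51,"dy":14,"dz":-24,"ry":0.068}
    - {"dx":-49,"dy":14,"dz":-28,"ry":0.068}
    - {"dx":-47,"dy":14,"dz":-31,"ry":0.068}
    - {"dx":-45,"dy":14,"dz":-34,"ry":0.068}

```text
validation failed for argument at $.st...
```

```bash
python3 -c "
from h import *
s=status.read_state();print(s['time_s'],s['joints'],s['tcp_pos'],s['tcp_rot'],s['wrist_force'])"
```

```text
1.75 [-61.1447362   39.48236065 -11.15002023  89.68515347   9.01386
  51.70937198 -12.32607527] [0.28294386 0.55731294 0.23874427] [1.79995294e+02 1.14304809e-04 1.53081837e+02] [ 0.60443051  0.19779619 -0.05809497]
```

Call:
carry_out:
  steps:
    - {"dx":-35,"dy":-32,"dz":-23,"rx":-0.021,"ry":0.034,"rz":0.156,"claw":1}

```text
time_s: 1.88
tcp_pos: [0.2962, 0.5156, 0.2602]
tcp_rot: [179.0, -2.3, 144.4]
wrist_force: [1.3, -0.5, 1.6]
opening: 0.999
grip_force: 0.0
```

Call:
carry_out:
  steps:
    - {"dx":-38,"dy":-25,"dz":-25,"rx":-0.021,"ry":0.034,"rz":0.156,"claw":1}
    - {"dx":-41,"dy":-19,"dz":-27,"rx":-0.021,"ry":0.034,"rz":0.156,"claw":1}
    - {"dx":-42,"dy":-12,"dz":-28,"rx":-0.021,"ry":0.034,"rz":0.156,"claw":1}
    - {"dx":-43,"dy":-4,"dz":-30,"rx":-0.021,"ry":0.034,"rz":0.156,"claw":1}
    - {"dx":-42,"dy":3,"dz":-31,"rx":-0.021,"ry":0.034,"rz":0.156,"claw":1}
    - {"dx":-40,"dy":10,"dz":-33,"rx":-0.021,"ry":0.034,"rz":0.156,"claw":1}

```text
time_s: 2.62
tcp_pos: [0.4, 0.2473, 0.4005]
tcp_rot: [179.9, -15.3, 89.8]
wrist_force: [1.4, 0.3, 0.1]
opening: 0.999
grip_force: 0.0
```

Call:
carry_out:
  steps:
    - {"dx":-56,"dy":14,"dz":-6,"rx":0,"ry":0.068,"rz":0,"claw":1}
    - {"dx":-55,"dy":14,"dz":-10,"rx":0,"ry":0.068,"rz":0,"claw":1}
    - {"dx":-55,"dy":14,"dz":-13,"rx":0,"ry":0.068,"rz":0,"claw":1}
    - {"dx":-54,"dy":14,"dz":-17,"rx":0,"ry":0.068,"rz":0,"claw":1}
    - {"dx":-52,"dy":14,"dz":-21,"rx":0,"ry":0.068,"rz":0,"claw":1}
    - {"dx":-51,"dy":14,"dz":-24,"rx":0,"ry":0.068,"rz":0,"claw":1}
    - {"dx":-49,"dy":14,"dz":-28,"rx":0,"ry":0.068,"rz":0,"claw":1}
    - {"dx":-47,"dy":14,"dz":-31,"rx":0,"ry":0.068,"rz":0,"claw":1}
    - {"dx":-45,"dy":14,"dz":-34,"rx":0,"ry":0.068,"rz":0,"claw":1}

```text
time_s: 3.75
tcp_pos: [0.527, -0.2532, 0.3184]
tcp_rot: [179.8, -50.4, 90.3]
wrist_force: [1.0, -1.6, 0.8]
opening: 1.002
grip_force: 0.0
```

```bash
sed -i 's/        row={k:v for k,v in row.items() if v}\n//; s/if claw is not None: row\["claw"\]=claw/row["claw"]=claw/; s/claw=None/claw=1/; /if v}$/d' plan.py
python3 - <<'E'
from plan import *
s=status.read_state();print(s['time_s'],s['joints'],s['tcp_pos'],s['tcp_rot'],s['wrist_force'])
d=Rt(93,25)
plan([.575,-.20,.22],d)
E
```

```text
3.75 [ 39.82994609  50.39533667   0.66882159  71.06836497 -36.61122209
  95.44993406  49.55789455] [ 0.52702182 -0.25317892  0.31836307] [179.80989329 -50.40581238  90.25813056] [ 0.95443368 -1.61365017  0.77559192]
3
[{"dx": -14.0, "dy": 16.0, "dz": 34.6, "rx": 0.015, "ry": 0.085, "rz": -0.008, "claw": 1}, {"dx": -17.0, "dy": 16.3, "dz": 33.0, "rx": 0.015, "ry": 0.085, "rz": -0.008, "claw": 1}, {"dx": -19.9, "dy": 16.6, "dz": 31.2, "rx": 0.015, "ry": 0.085, "rz": -0.008, "claw": 1}]
```

Call:
carry_out:
  steps:
    - {"dx":-14,"dy":16,"dz":35,"rx":0.015,"ry":0.085,"rz":-0.008,"claw":1}
    - {"dx":-17,"dy":16,"dz":33,"rx":0.015,"ry":0.085,"rz":-0.008,"claw":1}
    - {"dx":-20,"dy":17,"dz":31,"rx":0.015,"ry":0.085,"rz":-0.008,"claw":1}
    - {"dx":0,"dy":0,"dz":0,"rx":0,"ry":0,"rz":0,"claw":1}

```text
time_s: 4.25
tcp_pos: [0.5735, -0.1959, 0.2151]
tcp_rot: [-178.7, -65.3, 92.0]
wrist_force: [-0.2, 0.0, 0.2]
opening: 0.999
grip_force: 0.0
```

```bash

python3 - <<'E'
from plan import *
s=status.read_state();print(s['time_s'],np.round(s['joints'],1),s['tcp_pos'],s['tcp_rot'],s['wrist_force'])
w=cams.camera("wrist");save("w1.png",w["image"])
for n in("cup","cup_mouth","rail"): print(n,[(np.round(e["uv"]),round(e["confidence"],2)) for e in nets.look_for(w,n)[:2]])
print(proj(w,[[.579,-.053,.07],[.579,-.053,.15],[.56,-.018,.135]]))
E
```

```text
4.25 [ 38.3  65.2  -4.7  66.7 -42.1  96.9  51.9] [ 0.5734816  -0.19592255  0.21512928] [-178.68000694  -65.27728452   91.95247917] [-0.17460574  0.04148341  0.22178299]
cup [(array([265., 206.]), 0.88)]
cup_mouth [(array([262., 206.]), 0.78)]
rail [(array([243., 255.]), 0.59)]
[[265.97430778 228.07546869]
 [267.4165096  179.37627291]
 [251.73859186 169.5454544 ]]
```

View pics/w1.png

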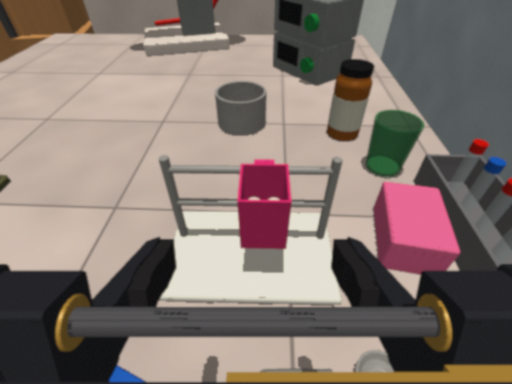

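The wrist view shows the cup squarely ahead: front mouth corners at about (239,198) and (290,198), bottom at (241,246) and (287,246). I refine the cup pose from these.

```bash

python3 - <<'E'
from fit import *
from plan import *
w=cams.camera("wrist")
h=hsv(w);c=(h[...,0]>155)&(h[...,0]<178)&(h[...,1]>140);b=np.zeros_like(c);b[140:270,215:315]=1;c&=b
ys,xs=np.where(c);print(xs.min(),xs.max(),ys.min(),ys.max())
c[:164]=0 # drop hook
cc=cv2.morphologyEx(c.astype(np.uint8),cv2.MORPH_CLOSE,np.ones((15,15)))*1.
print(fit([(w,cc,np.ones(c.shape))],[.579,-.053,.07,1.6],(.03,.027,.08)))
def box2(q): pass
from scipy.optimize import minimize
f=minimize(lambda q:np.abs(hull(w,box([q[0],q[1],.07,q[2]],.03,.027,.08))-cc).sum(),[.579,-.053,1.6],method="Nelder-Mead",options=dict(initial_simplex=[[.579,-.053,1.6],[.583,-.053,1.6],[.579,-.048,1.6],[.579,-.053,1.65]]));print("z fixed",f.x,f.fun,np.degrees(f.x[2]))
E
```

```text
236 287 161 247
(array([ 0.5752, -0.0464,  0.0621,  1.6021]), np.float64(133.31372549019608))
z fixed [ 0.5753 -0.0524  1.6175] 233.47450980392156 92.67805992457521
```

```bash

python3 - <<'E'
from plan import *
R=Rt(92.5,25)
a=plan([.579,-.129,.149],R,3)
plan([.575,-.038,.107],R,3,p0=a[0],R0=a[1])
E
```

```text
3
[{"dx": -12.1, "dy": 2.6, "dz": 31.6, "rx": -0.002, "ry": 0.002, "rz": 0.001, "claw": 1}, {"dx": -12.2, "dy": 2.5, "dz": 31.6, "rx": -0.002, "ry": 0.002, "rz": 0.001, "claw": 1}, {"dx": -12.2, "dy": 2.5, "dz": 31.6, "rx": -0.002, "ry": 0.002, "rz": 0.001, "claw": 1}]
3
[{"dx": 0.1, "dy": -0.0, "dz": 33.4, "rx": 0.0, "ry": 0.0, "rz": 0.0, "claw": 1}, {"dx": 0.1, "dy": -0.0, "dz": 33.4, "rx": 0.0, "ry": 0.0, "rz": 0.0, "claw": 1}, {"dx": 0.1, "dy": -0.0, "dz": 33.4, "rx": 0.0, "ry": 0.0, "rz": 0.0, "claw": 1}]
```

Call:
carry_out:
  steps:
    - {"dx":-12,"dy":2.5,"dz":32,"rx":-0.002,"ry":0.002,"rz":0.001,"claw":1}
    - {"dx":-12,"dy":2.5,"dz":32,"rx":-0.002,"ry":0.002,"rz":0.001,"claw":1}
    - {"dx":-12,"dy":2.5,"dz":31,"rx":-0.002,"ry":0.002,"rz":0.001,"claw":1}
    - {"dx":0,"dy":0,"dz":20,"rx":0,"ry":0,"rz":0,"claw":1}
    - {"dx":0,"dy":0,"dz":20,"rx":0,"ry":0,"rz":0,"claw":1}
    - {"dx":0,"dy":0,"dz":20,"rx":0,"ry":0,"rz":0,"claw":1}
    - {"dx":0,"dy":0,"dz":0,"rx":0,"ry":0,"rz":0,"claw":1}

```text
time_s: 5.38
tcp_pos: [0.576, -0.0719, 0.1238]
tcp_rot: [-179.9, -65.2, 92.6]
wrist_force: [0.3, -1.0, 0.4]
opening: 0.999
grip_force: 0.0
```

```bash

python3 - <<'E'
from plan import *
s=status.read_state();print(s['time_s'],np.round(s['joints'],1),s['tcp_pos'],s['tcp_rot'],s['wrist_force'])
w=cams.camera("wrist");d=cams.camera("side");
x=cv2.resize(d["image"][120:240,200:350],None,fx=3.2,fy=3.2,interpolation=2)
o=np.zeros((384,512+480,3),np.uint8);o[:,:512]=w["image"];o[:,512:]=x
save("g1.png",cv2.resize(o,(800,310)))
plan([.575,-.038,.107],Rt(92.5,25),2)
E
```

```text
5.375 [ 31.9  67.9  -7.6  81.9 -46.8  78.5  60.2] [ 0.57598348 -0.07187418  0.12376319] [-179.8672463   -65.2278948    92.60106486] [ 0.32678123 -1.04690433  0.36790633]
2
[{"dx": 0.2, "dy": 0.2, "dz": 19.7, "rx": -0.001, "ry": -0.001, "rz": 0.0, "claw": 1}, {"dx": 0.2, "dy": 0.1, "dz": 19.7, "rx": -0.001, "ry": -0.001, "rz": 0.0, "claw": 1}]
```

View pics/g1.png

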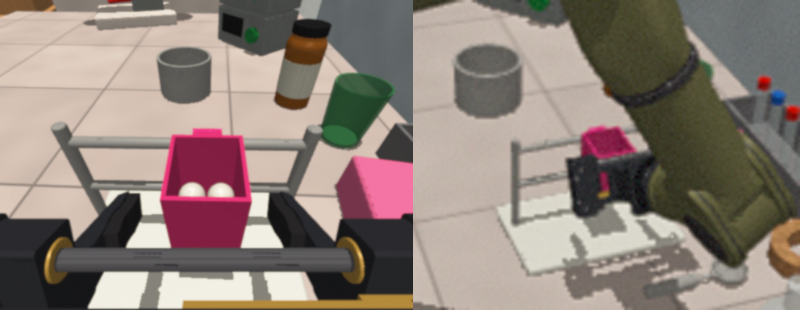

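Call:
carry_out:
  steps:
    - {"dx":0,"dy":0,"dz":20,"rx":0,"ry":0,"rz":0,"claw":1}
    - {"dx":0,"dy":0,"dz":18,"rx":0,"ry":0,"rz":0,"claw":1}
    - {"dx":0,"dy":0,"dz":0,"rx":0,"ry":0,"rz":0,"claw":0.5}
    - {"dx":0,"dy":0,"dz":0,"rx":0,"ry":0,"rz":0,"claw":0.2}
    - {"dx":0,"dy":0,"dz":0,"rx":0,"ry":0,"rz":0,"claw":0.2}
    - {"dx":0,"dy":0,"dz":0,"rx":0,"ry":0,"rz":0,"claw":0.2}
    - {"dx":0,"dy":0,"dz":0,"rx":0,"ry":0,"rz":0,"claw":0.2}
    - {"dx":0,"dy":0,"dz":0,"rx":0,"ry":0,"rz":0,"claw":0.2}

```text
time_s: 6.48
tcp_pos: [0.575, -0.0388, 0.1059]
tcp_rot: [-179.8, -65.2, 92.4]
wrist_force: [4.3, -2.7, -0.3]
opening: 0.613
grip_force: 29.7
```

Call:
carry_out:
  steps:
    - {"dx":5,"dy":0,"dz":-2.3,"rx":0,"ry":0,"rz":0,"claw":0.2}
    - {"dx":9,"dy":0,"dz":-4.2,"rx":0,"ry":0,"rz":0,"claw":0.2}
    - {"dx":9,"dy":0,"dz":-4.2,"rx":0,"ry":0,"rz":0,"claw":0.2}
    - {"dx":9,"dy":0,"dz":-4.2,"rx":0,"ry":0,"rz":0,"claw":0.2}
    - {"dx":0,"dy":0,"dz":0,"rx":0,"ry":0,"rz":0,"claw":0.2}

```text
time_s: 7.1
tcp_pos: [0.5744, -0.0383, 0.1426]
tcp_rot: [-179.8, -65.3, 92.5]
wrist_force: [-0.7, -3.4, -1.4]
opening: 0.613
grip_force: 29.7
```

```bash

python3 - <<'E'
from plan import *
s=status.read_state();print(s['time_s'],np.round(s['joints'],1),s['tcp_pos'],s['tcp_rot'],s['wrist_force'])
w=cams.camera("wrist");d=cams.camera("scene");
x=cv2.resize(d["image"][140:260,170:320],None,fx=3.2,fy=3.2,interpolation=2)
o=np.zeros((384,512+480,3),np.uint8);o[:,:512]=w["image"];o[:,512:]=x
save("g2.png",cv2.resize(o,(800,310)))
E
```

```text
7.1 [ 30.1  65.3  -8.7  86.1 -48.7  75.8  60.3] [ 0.57438897 -0.0382718   0.14264241] [-179.80630991  -65.26183585   92.47643168] [-0.65311965 -3.42943515 -1.4226393 ]
```

View pics/g2.png

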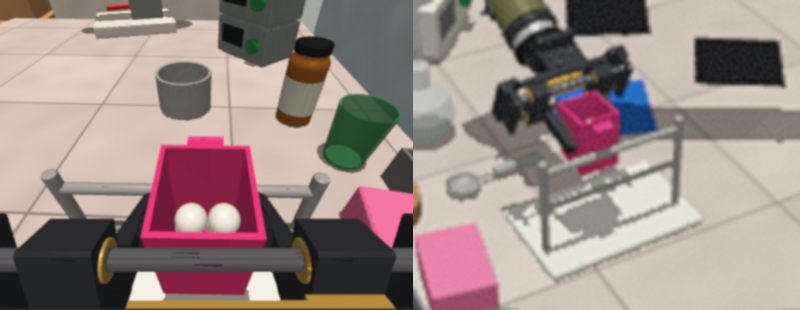

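The cup is up with its hook clear above the rail and two balls visible inside it. I fit an arm model from the logged joints to choose the pour and placing headings.

```bash
cat > kin.py <<'E'
import numpy as np, itertools
from scipy.optimize import least_squares
from scipy.spatial.transform import Rotation as Ro
data=[([-61.146,39.483,-11.15,89.685,9.013,51.709,-12.324],[.28294,.55731,.23874],[179.996,-.001,153.082]),
([39.82994609,50.39533667,.66882159,71.06836497,-36.61122209,95.44993406,49.55789455],[.52702182,-.25317892,.31836307],[179.80989329,-50.40581238,90.25813056]),
([31.9,67.9,-7.6,81.9,-46.8,78.5,60.2],[.57598348,-.07187418,.12376319],[-179.8672463,-65.2278948,92.60106486]),
([38.3,65.2,-4.7,66.7,-42.1,96.9,51.9],[.5734816,-.19592255,.21512928],[-178.68000694,-65.27728452,91.95247917]),
([30.1,65.3,-8.7,86.1,-48.7,75.8,60.3],[.57438897,-.0382718,.14264241],[-179.80630991,-65.26183585,92.47643168])]
AL=[0,-90,90,90,90,90,-90]
def rots(q,s,b,t):
    R=Ro.from_euler('z',b,degrees=True);out=[R]
    for al,th,k in zip(AL,q,s): R=R*Ro.from_euler('x',al,degrees=True); out.append(R); R=R*Ro.from_euler('z',k*th,degrees=True); out.append(R)
    out.append(R*Ro.from_euler('z',t,degrees=True)); return out
# offsets: each link translation expressed in the frame before/after
def cols(q,s,b,t):
    o=rots(q,s,b,t); z=lambda R:R.apply([0,0,1.]); x=lambda R:R.apply([1.,0,0])
    F=[o[2*i+2] for i in range(7)] # frame after joint i+1
    return np.stack([np.array([0,0,1.]),z(F[2]),x(F[2]),z(F[4]),x(F[3]),x(F[5]),z(F[6])],1)
def fit():
    best=None
    for s in itertools.product((1,-1),repeat=7):
        for b0 in(0,90,180,270):
            def f(p): return np.concatenate([(rots(q,s,*p)[-1].inv()*Ro.from_euler('xyz',e,degrees=True)).as_rotvec() for q,_,e in data])
            for t0 in(0,180):
                r=least_squares(f,[b0,t0],max_nfev=15)
                if best is None or r.cost<best[0]: best=(r.cost,s,r.x)
    return best
if __name__=="__main__":
    np.set_printoptions(precision=4,suppress=True)
    c,s,p=fit();print(c,s,p)
    A=np.concatenate([cols(q,s,*p) for q,_,_ in data]);y=np.concatenate([x for _,x,_ in data])
    L,res,rk,_=np.linalg.lstsq(A,y,rcond=1e-6);print(L,rk,(A@L-y).reshape(-1,3))
E
time python3 kin.py
```

```text
0.33070707876336863 (-1, -1, 1, -1, -1, -1, -1) [172.7631  63.0238]
[ 0.2073  0.0352 -0.567  -0.5423 -0.6388 -0.0973  0.44  ] 7 [[ 0.1222 -0.1992  0.0436]
 [-0.0056  0.0876  0.0317]
 [-0.0071 -0.0521 -0.0282]
 [ 0.0281 -0.0162 -0.0229]
 [-0.0069 -0.0667 -0.0242]]
real	0m33.913s
user	0m34.391s
sys	0m0.036s
```

Call:
carry_out:
  steps:
    - {"dx":9,"dy":0,"dz":-14,"rx":0,"ry":0,"rz":0,"claw":0.2}
    - {"dx":9,"dy":0,"dz":-22,"rx":0,"ry":0,"rz":0,"claw":0.2}
    - {"dx":9,"dy":0,"dz":-27,"rx":0,"ry":0,"rz":0,"claw":0.2}
    - {"dx":12,"dy":0,"dz":-24,"rx":0,"ry":0,"rz":0,"claw":0.2}
    - {"dx":22,"dy":0,"dz":-14,"rx":0,"ry":0,"rz":0,"claw":0.2}
    - {"dx":25,"dy":0,"dz":-12,"rx":0,"ry":0,"rz":0,"claw":0.2}
    - {"dx":25,"dy":0,"dz":-12,"rx":0,"ry":0,"rz":0,"claw":0.2}
    - {"dx":16,"dy":0,"dz":-8,"rx":0,"ry":0,"rz":0,"claw":0.2}

```text
time_s: 8.2
tcp_pos: [0.5779, -0.1049, 0.3148]
tcp_rot: [-179.8, -65.3, 92.6]
wrist_force: [-0.1, 0.8, -3.6]
opening: 0.611
grip_force: 29.7
```

```bash
cat >> plan.py <<'E'
JAR=np.array([.518,.325])
A=25.
def cupvec(v):  # cup coords (underside origin) -> tool coords rel. TCP (at grasp: cup x=-5,z=48 at grasp point)
    x,y,z=v; x+=.005; z-=.048; a=np.radians(A)
    # tool z = cupx cos a - cupz sin a ; tool x = cupx sin a + cupz cos a ; tool y = -cupy
    return np.array([x*np.sin(a)+z*np.cos(a),-y,x*np.cos(a)-z*np.sin(a)-.0187])
def lowest(tcp,R):
    P=[(x,y,z) for x in(-.0375,.0375) for y in(-.0935,.0935) for z in(-.064,-.15)]+[(x,y,z) for x in(-.012,.012) for y in(-.0615,.0615) for z in(0,-.06)]
    W=R.apply(P)+tcp; i=W[:,2].argmin(); C=R.apply([cupvec((x,y,z)) for x in(-.03,.046) for y in(-.027,.027) for z in(0,.08)])+tcp
    return W[i],C[:,2].min()
E
python3 - <<'E'
from plan import *
np.set_printoptions(precision=3,suppress=True)
H=130
for sg in(1,-1):
  for th in(0,40,70,90,110,130,150):
    R=Rt(H,25,sg*th); c=R.apply([cupvec((.03,y,.08)) for y in(-.027,.027)]); i=c[:,2].argmin()
    T=np.degrees(np.arccos((R*Rt(H,25).inv()).apply([0,0,1])[2]))
    l,cl=lowest(np.zeros(3),R)
    print(sg*th,"tilt",round(T),"corner rel",c[i],"low",l[2],cl,"mouth rel",R.apply(cupvec((0,0,.08))))
s=status.read_state();print(s['time_s'],np.round(s['joints'],1),s['tcp_pos'])
plan([.50,.31,.30],Rt(H,25),12,claw=.2)
E
```

```text
0 tilt 0 corner rel [0.009 0.031 0.04 ] low -0.010875693444439803 -0.04009703850544892 mouth rel [ 0.008 -0.009  0.04 ]
40 tilt 36 corner rel [0.033 0.036 0.015] low -0.05345731230165962 -0.051172226812133334 mouth rel [0.025 0.001 0.033]
70 tilt 63 corner rel [ 0.042  0.029 -0.009] low -0.06420585737558462 -0.05000256696116051 mouth rel [0.036 0.003 0.021]
90 tilt 80 corner rel [ 0.041  0.019 -0.024] low -0.05769220933652205 -0.044674579422495475 mouth rel [0.04  0.001 0.012]
110 tilt 96 corner rel [ 0.036  0.007 -0.036] low -0.06420585737558462 -0.04458127386057172 mouth rel [ 0.041 -0.004  0.002]
130 tilt 110 corner rel [ 0.026 -0.006 -0.044] low -0.05971299546659636 -0.05411283393292418 mouth rel [ 0.04  -0.01  -0.006]
150 tilt 122 corner rel [ 0.013 -0.018 -0.046] low -0.04475552906336097 -0.057831117211443926 mouth rel [ 0.035 -0.018 -0.013]
0 tilt 0 corner rel [0.009 0.031 0.04 ] low -0.010875693444439803 -0.04009703850544892 mouth rel [ 0.008 -0.009  0.04 ]
-40 tilt 36 corner rel [-0.042 -0.026  0.015] low -0.053457312301659614 -0.05117222681213332 mouth rel [-0.006 -0.024  0
[... 1088 characters left out ...]
": 2.8, "dz": 32.3, "rx": 0.049, "ry": -0.0, "rz": -0.023, "claw": 0.2}, {"dx": 13.5, "dy": 4.7, "dz": 32.2, "rx": 0.049, "ry": -0.0, "rz": -0.023, "claw": 0.2}, {"dx": 13.4, "dy": 6.5, "dz": 31.9, "rx": 0.049, "ry": -0.0, "rz": -0.023, "claw": 0.2}, {"dx": 13.3, "dy": 8.4, "dz": 31.5, "rx": 0.049, "ry": -0.0, "rz": -0.023, "claw": 0.2}, {"dx": 13.1, "dy": 10.3, "dz": 31.0, "rx": 0.049, "ry": -0.0, "rz": -0.023, "claw": 0.2}, {"dx": 12.8, "dy": 12.1, "dz": 30.5, "rx": 0.049, "ry": -0.0, "rz": -0.023, "claw": 0.2}]
[{"dx": 12.5, "dy": 13.8, "dz": 29.8, "rx": 0.049, "ry": -0.0, "rz": -0.023, "claw": 0.2}, {"dx": 12.2, "dy": 15.6, "dz": 29.1, "rx": 0.049, "ry": -0.0, "rz": -0.023, "claw": 0.2}]
```

Call:
carry_out:
  steps:
    - {"dx":6,"dy":-2.4,"dz":16,"rx":0.024,"ry":0,"rz":-0.011,"claw":0.2}
    - {"dx":14,"dy":-4,"dz":32,"rx":0.049,"ry":0,"rz":-0.023,"claw":0.2}
    - {"dx":14,"dy":-2,"dz":32,"rx":0.049,"ry":0,"rz":-0.023,"claw":0.2}
    - {"dx":14,"dy":0,"dz":32,"rx":0.049,"ry":0,"rz":-0.023,"claw":0.2}
    - {"dx":14,"dy":2,"dz":32,"rx":0.049,"ry":0,"rz":-0.023,"claw":0.2}
    - {"dx":14,"dy":4,"dz":32,"rx":0.049,"ry":0,"rz":-0.023,"claw":0.2}
    - {"dx":13,"dy":6,"dz":32,"rx":0.049,"ry":0,"rz":-0.023,"claw":0.2}
    - {"dx":13,"dy":7,"dz":32,"rx":0.049,"ry":0,"rz":-0.023,"claw":0.2}
    - {"dx":13,"dy":9,"dz":31,"rx":0.049,"ry":0,"rz":-0.023,"claw":0.2}
    - {"dx":13,"dy":11,"dz":31,"rx":0.049,"ry":0,"rz":-0.023,"claw":0.2}

```text
time_s: 9.45
tcp_pos: [0.5153, 0.2236, 0.3013]
tcp_rot: [-179.8, -65.4, 122.1]
wrist_force: [0.1, 0.1, -3.0]
opening: 0.608
grip_force: 29.7
```

Call:
carry_out:
  steps:
    - {"dx":13,"dy":13,"dz":30,"rx":0.049,"ry":0,"rz":-0.023,"claw":0.2}
    - {"dx":12,"dy":15,"dz":29,"rx":0.049,"ry":0,"rz":-0.023,"claw":0.2}
    - {"dx":6,"dy":8,"dz":14,"rx":0.024,"ry":0,"rz":-0.011,"claw":0.2}
    - {"dx":0,"dy":0,"dz":0,"rx":0,"ry":0,"rz":-0.1,"claw":0.2}
    - {"dx":0,"dy":0,"dz":0,"rx":0,"ry":0,"rz":-0.1,"claw":0.2}

```text
time_s: 10.07
tcp_pos: [0.501, 0.3071, 0.2989]
tcp_rot: [156.4, -62.8, 156.0]
wrist_force: [0.2, 0.1, -2.5]
opening: 0.613
grip_force: 29.7
```

```bash

python3 - <<'E'
from plan import *
s=status.read_state();print(s['time_s'],np.round(s['joints'],1),s['tcp_pos'],s['tcp_rot'],s['wrist_force'],s['opening'])
S=cams.camera("scene");W=cams.camera("wrist")
x=S["image"][60:360,150:512]
o=np.zeros((384,1024,3),np.uint8);o[:,:512]=W["image"];o[:,512:]=S["image"]
save("j1.png",cv2.resize(o,(800,300)))
E
```

```text
10.075 [ -0.5  54.5 -20.2  81.5 -41.6  81.9  54.4] [0.50096078 0.30706795 0.29894339] [156.40662887 -62.84094046 156.00806576] [ 0.16860316  0.09019332 -2.48671318] 0.6128801378146398
```

View pics/j1.png

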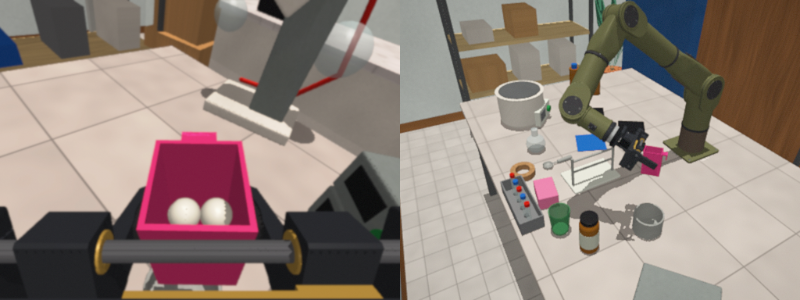

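Call:
carry_out:
  steps:
    - {"dx":0,"dy":0,"dz":0,"rx":0,"ry":0,"rz":-0.15,"claw":0.2}

```text
time_s: 10.3
tcp_pos: [0.5013, 0.3069, 0.2994]
tcp_rot: [143.2, -58.5, 171.0]
wrist_force: [-0.1, 0.2, -3.5]
opening: 0.613
grip_force: 29.7
```

```bash

python3 - <<'E'
from plan import *
s=status.read_state();print(s['time_s'],np.round(s['joints'],1))
E
```

```text
10.3 [  0.6  54.8 -22.4  81.4 -40.3  81.1  61.7]
```

```bash

python3 - <<'E'
from plan import *
s=status.read_state();p=np.array(s["tcp_pos"]);R=Ro.from_euler('xyz',s["tcp_rot"],degrees=True)
rows=[]
rel=(Rt(130,25).inv()*R).as_rotvec(degrees=True);print(rel)
ths=np.r_[np.linspace(rel[2],40,8)[1:],np.arange(48,151,6)]
c=lambda th:Rt(130,25,th).apply(cupvec((.03,-.027 if Rt(130,25,th).apply(cupvec((.03,-.027,.08)))[2]<Rt(130,25,th).apply(cupvec((.03,.027,.08)))[2] else .027,.08)))
p40=np.r_[JAR-c(40)[:2],.20]
for i,th in enumerate(ths):
    R1=Rt(130,25,th)
    if th<=40: f=(i+1)/7; p1=np.array(s["tcp_pos"])*(1-f)+f*p40
    else: p1=np.r_[JAR-c(th)[:2],max(.172,.20-.005*(th-40)/1)]
    t=R.inv().apply(p1-p)*1e3;w=(R.inv()*R1).as_rotvec()
    rows.append([round(float(v),1) for v in t]+[round(float(v),3) for v in w]);print(round(th),np.round(p1,3),rows[-1])
    p,R=p1,R1
E
```

```text
[ -0.22903483   0.23311816 -20.05192727]
-11 [0.499 0.304 0.285] [-11.1, -7.8, 5.5, 0.004, -0.004, 0.15]
-3 [0.497 0.302 0.271] [-12.1, -6.0, 5.6, -0.0, 0.0, 0.15]
6 [0.494 0.299 0.257] [-12.9, -4.1, 5.6, 0.0, -0.0, 0.15]
14 [0.492 0.297 0.243] [-13.3, -2.2, 5.6, 0.0, 0.0, 0.15]
23 [0.489 0.294 0.228] [-13.5, -0.2, 5.6, -0.0, -0.0, 0.15]
31 [0.487 0.291 0.214] [-13.4, 1.9, 5.6, 0.0, 0.0, 0.15]
40 [0.485 0.289 0.2  ] [-13.0, 3.8, 5.6, 0.0, -0.0, 0.15]
48 [0.481 0.29  0.172] [-19.6, 14.2, 14.5, -0.0, -0.0, 0.14]
54 [0.479 0.291 0.172] [0.1, -1.2, 2.0, 0.0, -0.0, 0.105]
60 [0.478 0.293 0.172] [0.5, -0.9, 2.1, -0.0, 0.0, 0.105]
66 [0.477 0.295 0.172] [0.9, -0.6, 2.1, 0.0, 0.0, 0.105]
72 [0.476 0.297 0.172] [1.3, -0.5, 2.0, -0.0, 0.0, 0.105]
78 [0.476 0.3   0.172] [1.8, -0.4, 2.0, -0.0, -0.0, 0.105]
84 [0.476 0.303 0.172] [2.2, -0.4, 1.9, 0.0, 0.0, 0.105]
90 [0.477 0.306 0.172] [2.7, -0.6, 1.8, 0.0, -0.0, 0.105]
96 [0.478 0.309 0.172] [3.1, -0.8, 1.7, -0.0, -0.0, 0.105]
102 [0.48  0.313 0.172] [3.4, -1.1, 1.6, -0.0, 0.0, 0.105]
108 [0.482 0.317 0.172] [3.7, -1.5, 1.4, 0.0, -0.0, 0.105]
114 [0.484 0.32  0.172] [3.9, -1.9, 1.3, -0.0, 0.0, 0.105]
120 [0.487 0.324 0.172] [4.0, -2.3, 1.1, 0.0, -0.0, 0.105]
126 [0.49  0.328 0.172] [4.0, -2.8, 0.9, 0.0, 0.0, 0.105]
132 [0.493 0.332 0.172] [3.9, -3.2, 0.7, -0.0, 0.0, 0.105]
138 [0.497 0.336 0.172] [3.7, -3.7, 0.5, 0.0, -0.0, 0.105]
144 [0.501 0.339 0.172] [3.5, -4.1, 0.3, 0.0, 0.0, 0.105]
150 [0.505 0.343 0.172] [3.1, -4.4, 0.0, -0.0, 0.0, 0.105]
```

Call:
carry_out:
  steps:
    - {"dx":-11,"dy":-11,"dz":5.5,"rx":0.004,"ry":-0.004,"rz":0.15,"claw":0.2}
    - {"dx":-12,"dy":-9.5,"dz":5.6,"rx":0,"ry":0,"rz":0.15,"claw":0.2}
    - {"dx":-13,"dy":-7.5,"dz":5.6,"rx":0,"ry":0,"rz":0.15,"claw":0.2}
    - {"dx":-13.3,"dy":-5.5,"dz":5.6,"rx":0,"ry":0,"rz":0.15,"claw":0.2}
    - {"dx":-13.5,"dy":0,"dz":5.6,"rx":0,"ry":0,"rz":0.15,"claw":0.2}
    - {"dx":-13.4,"dy":2,"dz":5.6,"rx":0,"ry":0,"rz":0.15,"claw":0.2}
    - {"dx":-13,"dy":4,"dz":5.6,"rx":0,"ry":0,"rz":0.15,"claw":0.2}
    - {"dx":-19.6,"dy":14.2,"dz":14.5,"rx":0,"ry":0,"rz":0.14,"claw":0.2}
    - {"dx":0,"dy":0,"dz":0,"rx":0,"ry":0,"rz":0,"claw":0.2}

```text
time_s: 11.42
tcp_pos: [0.4713, 0.2813, 0.1694]
tcp_rot: [-121.9, -37.0, 60.6]
wrist_force: [-1.3, 0.3, -1.9]
opening: 0.614
grip_force: 29.7
```

```bash

python3 - <<'E'
from plan import *
s=status.read_state();print(s['time_s'],np.round(s['joints'],1),s['tcp_pos'],s['wrist_force'])
R=Ro.from_euler('xyz',s["tcp_rot"],degrees=True);print((Rt(130,25).inv()*R).as_rotvec(degrees=True),lowest(np.array(s["tcp_pos"]),R))
S=cams.camera("scene");W=cams.camera("side")
o=np.zeros((360,800,3),np.uint8);o[:,:400]=cv2.resize(S["image"][190:340,240:407],(400,360));o[:,400:]=cv2.resize(W["image"][70:220,160:327],(400,360))
save("j2.png",o)
E
```

```text
11.425 [ -6.4  62.1  -4.5  89.2 -49.1  79.2  15. ] [0.47133198 0.28131093 0.16940726] [-1.27894839  0.32863577 -1.85403253]
[ 0.05335808  0.05860742 48.3536812 ] (array([0.56046039, 0.22820117, 0.11041589]), np.float64(0.1177342343306517))
```

View pics/j2.png

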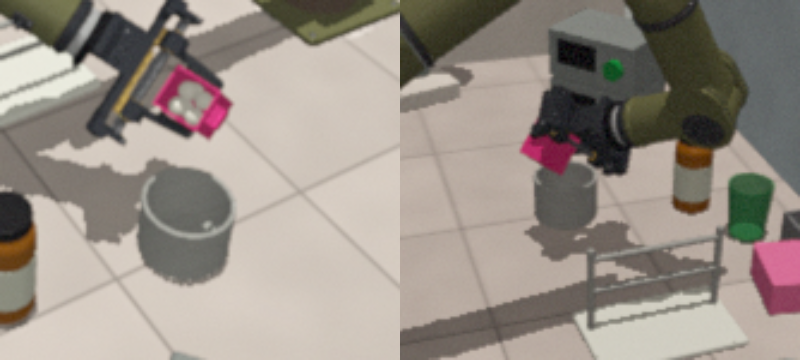

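The cup is tilted just beside and above the jar with all balls still in it; the low lip is at about (330,248) in the scene picture and (225,142) in the side picture.

```bash

python3 - <<'E'
from plan import *
S=cams.camera("scene");D=cams.camera("side")
print(tri(S,(329.8,247.5),D,(225.5,141.7)))
s=status.read_state();R=Ro.from_euler('xyz',s["tcp_rot"],degrees=True);p=np.array(s["tcp_pos"])
for v in[(.03,y,.08) for y in(-.027,.027)]+[(-.03,-.027,.08),(-.03,.027,.08)]: X=R.apply(cupvec(v))+p;print(v,X,proj(S,X),proj(D,X))
E
```

```text
(array([0.47495805, 0.28296928, 0.1180331 ]), np.float64(0.04013460894496428))
(0.03, -0.027, 0.08) [0.50964522 0.31680267 0.18069465] [[323.08119705 244.62143626]] [[226.61901794 120.9759138 ]]
(0.03, 0.027, 0.08) [0.47100916 0.30663116 0.21702364] [[333.80327851 227.72297788]] [[217.5680469  114.81425423]]
(-0.03, -0.027, 0.08) [0.53137142 0.26139206 0.18828652] [[304.84060103 232.94474616]] [[235.67185142 124.57266137]]
(-0.03, 0.027, 0.08) [0.49273536 0.25122055 0.22461551] [[315.35187588 216.45340787]] [[226.61520755 118.33954071]]
```

Call:
carry_out:
  steps:
    - {"dx":0,"dy":-1,"dz":2,"rx":0,"ry":0,"rz":0.105,"claw":0.2}
    - {"dx":0.5,"dy":-1,"dz":2,"rx":0,"ry":0,"rz":0.105,"claw":0.2}
    - {"dx":1,"dy":-0.6,"dz":2,"rx":0,"ry":0,"rz":0.105,"claw":0.2}
    - {"dx":1.3,"dy":-0.5,"dz":2,"rx":0,"ry":0,"rz":0.105,"claw":0.2}
    - {"dx":1.8,"dy":-0.4,"dz":2,"rx":0,"ry":0,"rz":0.105,"claw":0.2}
    - {"dx":0,"dy":0,"dz":0,"rx":0,"ry":0,"rz":0,"claw":0.2}
    - {"dx":2.2,"dy":-0.4,"dz":1.9,"rx":0,"ry":0,"rz":0.105,"claw":0.2}
    - {"dx":0,"dy":0,"dz":0,"rx":0,"ry":0,"rz":0,"claw":0.2}
    - {"dx":2.7,"dy":-0.6,"dz":1.8,"rx":0,"ry":0,"rz":0.105,"claw":0.2}
    - {"dx":0,"dy":0,"dz":0,"rx":0,"ry":0,"rz":0,"claw":0.2}

```text
time_s: 12.88
tcp_pos: [0.4681, 0.2978, 0.1713]
tcp_rot: [-115.0, -0.0, 39.9]
wrist_force: [0.2, -0.1, -3.2]
opening: 0.61
grip_force: 29.7
```

Call:
carry_out:
  steps:
    - {"dx":3.1,"dy":-0.8,"dz":1.7,"rx":0,"ry":0,"rz":0.105,"claw":0.2}
    - {"dx":0,"dy":0,"dz":0,"rx":0,"ry":0,"rz":0,"claw":0.2}
    - {"dx":3.4,"dy":-1.1,"dz":1.6,"rx":0,"ry":0,"rz":0.105,"claw":0.2}
    - {"dx":3.7,"dy":-1.5,"dz":1.4,"rx":0,"ry":0,"rz":0.105,"claw":0.2}
    - {"dx":3.9,"dy":-1.9,"dz":1.3,"rx":0,"ry":0,"rz":0.105,"claw":0.2}
    - {"dx":4,"dy":-2.3,"dz":1.1,"rx":0,"ry":0,"rz":0.105,"claw":0.2}
    - {"dx":4,"dy":-2.8,"dz":0.9,"rx":0,"ry":0,"rz":0.105,"claw":0.2}
    - {"dx":3.9,"dy":-3.2,"dz":0.7,"rx":0,"ry":0,"rz":0.105,"claw":0.2}
    - {"dx":3.7,"dy":-3.7,"dz":0.5,"rx":0,"ry":0,"rz":0.105,"claw":0.2}
    - {"dx":3.5,"dy":-4.1,"dz":0.3,"rx":0,"ry":0,"rz":0.105,"claw":0.2}

```text
time_s: 14.12
tcp_pos: [0.4919, 0.3313, 0.1714]
tcp_rot: [-128.5, 47.4, 9.5]
wrist_force: [-0.7, 0.7, -1.8]
opening: 0.611
grip_force: 29.7
```

Call:
carry_out:
  steps:
    - {"dx":0,"dy":0,"dz":0,"rx":0,"ry":0,"rz":0,"claw":0.2}
    - {"dx":0,"dy":0,"dz":0,"rx":0,"ry":0,"rz":0,"claw":0.2}
    - {"dx":0,"dy":0,"dz":0,"rx":0,"ry":0,"rz":0,"claw":0.2}
    - {"dx":0,"dy":0,"dz":0,"rx":0,"ry":0,"rz":0,"claw":0.2}

```text
time_s: 14.62
tcp_pos: [0.492, 0.3312, 0.171]
tcp_rot: [-128.6, 47.4, 9.4]
wrist_force: [0.4, 0.0, -0.9]
opening: 0.613
grip_force: 29.7
```

```bash

python3 - <<'E'
from plan import *
s=status.read_state();print(s['time_s'],np.round(s['joints'],1),s['tcp_pos'],s['wrist_force'],s['opening'])
R=Ro.from_euler('xyz',s["tcp_rot"],degrees=True);print((Rt(130,25).inv()*R).as_rotvec(degrees=True))
for n in("scene","side","wrist"):
    p=cams.camera(n);save("k_"+n+".png",p["image"])
    print(n,[(np.round(e["uv"]),round(e["confidence"],2)) for e in nets.look_for(p,"ball0")],"jar",[(np.round(e["uv"]),round(e["confidence"],2)) for e in nets.look_for(p,"jar")[:1]],proj(p,[[*JAR,.02]]))
E
```

```text
14.625 [-14.3  63.5   3.6  84.4 -56.4  84.4 -81.3] [0.49196797 0.331232   0.17100433] [ 0.3723113   0.04412159 -0.94744421] 0.6131223466833939
[-1.80579052e-02  1.03802004e-01  1.44351540e+02]
scene [(array([324., 281.]), 0.58), (array([264., 303.]), 0.57), (array([284., 302.]), 0.45)] jar [(array([316., 285.]), 0.94)] [[316.08471723 287.87082939]]
side [(array([221., 118.]), 0.71), (array([265., 203.]), 0.7)] jar [(array([228., 153.]), 0.58)] [[228.80045837 154.23624818]]
wrist [(array([403.,  68.]), 0.88), (array([367.,  59.]), 0.77), (array([335.,  34.]), 0.56)] jar [(array([383.,  71.]), 0.7)] [[382.52208767   9.87126446]]
```

```bash

python3 - <<'E'
import cv2,numpy as np
a=cv2.imread("pics/k_scene.png");b=cv2.imread("pics/k_side.png");c=cv2.imread("pics/k_wrist.png")
o=np.zeros((600,800,3),np.uint8)
o[:300,:400]=cv2.resize(a[225:330,235:375],(400,300),interpolation=2);o[:300,400:]=cv2.resize(b[90:225,160:340],(400,300),interpolation=2);o[300:,:400]=cv2.resize(c,(400,300));o[300:,400:]=cv2.resize(c[0:140,300:487],(400,300),interpolation=2)
cv2.imwrite("pics/last.png",o)
E
```

```text
(no output)
```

View pics/last.png

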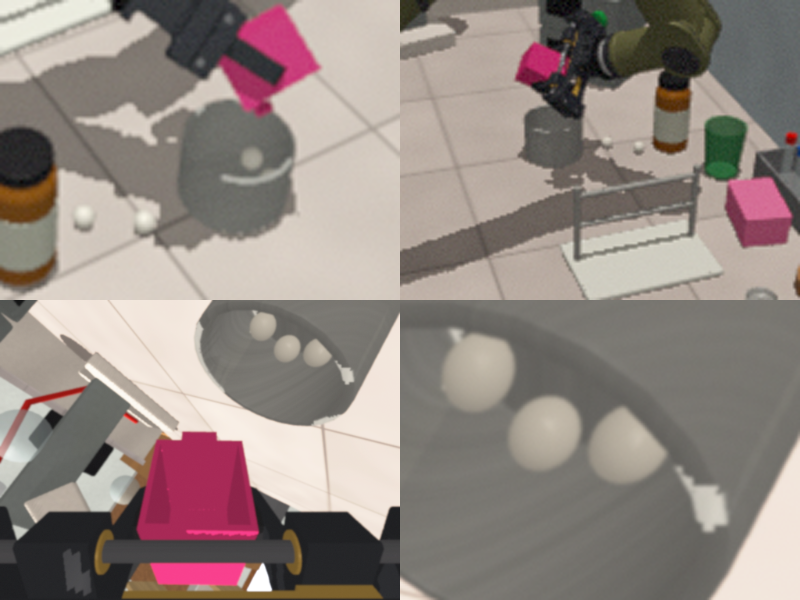

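Most balls went in, but two lie on the table beside the jar at about (264,302) and (285,301) px in the scene picture. The cup is empty. I measure those two, and plan the cup placing; I will pick the strays up afterwards.

```bash
cat > balls.py <<'E'
from plan import *
np.set_printoptions(precision=3,suppress=True)
def find():
    out={}
    for n in("scene","side","wrist"):
        p=cams.camera(n)
        out[n]=[(np.round(e["uv"],1),round(e["confidence"],2),np.round(atz(p,e["uv"],.011)[:2],3)) for e in nets.look_for(p,"ball0")]
        print(n);[print("  ",*x) for x in out[n]]
E
python3 - <<'E'
from balls import *
find()
D=cams.camera("side");o,d=ray(D,(327,218.7))
for y in(-.2,-.25,-.3): print("bulb",o+d*(y-o[1])/d[1])
s=status.read_state();print(s["time_s"])
R0=Ro.from_euler('xyz',s["tcp_rot"],degrees=True)
a=plan([.50,.29,.27],Rt(130,25),14,claw=.2)
b=plan([.47,-.05,.30],Rt(88,25),9,p0=a[0],R0=a[1],claw=.2)
E
```

```text
scene
   [262.8 302.2] 0.59 [0.676 0.289]
   [324.1 282.2] 0.53 [0.479 0.313]
   [284.6 301.4] 0.49 [0.62  0.316]
side
   [347.3 248.9] 0.64 [ 0.725 -0.332]
wrist
   [367.4  61.1] 0.92 [0.472 0.346]
   [400.9  69.6] 0.91 [0.466 0.323]
   [335.6  32.4] 0.6 [0.497 0.366]
bulb [ 0.718 -0.2    0.032]
bulb [ 0.685 -0.25   0.08 ]
bulb [ 0.653 -0.3    0.128]
15.425
14
[{"dx": -5.2, "dy": -1.9, "dz": -5.4, "rx": 0.0, "ry": -0.0, "rz": -0.18, "claw": 0.2}, {"dx": -4.7, "dy": -2.8, "dz": -5.4, "rx": 0.0, "ry": -0.0, "rz": -0.18, "claw": 0.2}, {"dx": -4.2, "dy": -3.6, "dz": -5.4, "rx": 0.0, "ry": -0.0, "rz": -0.18, "claw": 0.2}, {"dx": -3.4, "dy": -4.3, "dz": -5.4, "rx": 0.0, "ry": -0.0, "rz": -0.18, "claw": 0.2}, {"dx": -2.6, "dy": -4.8, "dz": -5.4, "rx": 0.0, "ry": -0.0, "rz": -0.18, "claw": 0.2}, {"dx": -1.7, "dy": -5.2, "dz": -5.4, "rx": 0.0, "ry": -0.0, "rz": -0.18, "claw": 0.2}, {"dx": -0.8, "dy": -5.4, "dz": -5.4, "rx": 0.0, "ry": -0.0, "rz": -0.18, "claw": 0.2}, {"dx": 0.2, "dy": -5.5, "dz": -5.4, "rx": 0.0, "ry": -0.0, "rz": -0.18, "claw": 0.2}, {"dx": 1.2, "dy": -5.4, "dz": -5.4, "rx"
[... 612 characters left out ...]
rx": -0.074, "ry": -0.0, "rz": 0.034, "claw": 0.2}, {"dx": -10.0, "dy": -22.1, "dz": -29.3, "rx": -0.074, "ry": -0.0, "rz": 0.034, "claw": 0.2}, {"dx": -10.7, "dy": -19.6, "dz": -30.9, "rx": -0.074, "ry": -0.0, "rz": 0.034, "claw": 0.2}, {"dx": -11.3, "dy": -16.8, "dz": -32.2, "rx": -0.074, "ry": -0.0, "rz": 0.034, "claw": 0.2}, {"dx": -11.9, "dy": -14.0, "dz": -33.3, "rx": -0.074, "ry": -0.0, "rz": 0.034, "claw": 0.2}, {"dx": -12.3, "dy": -11.1, "dz": -34.3, "rx": -0.074, "ry": -0.0, "rz": 0.034, "claw": 0.2}, {"dx": -12.6, "dy": -8.1, "dz": -35.0, "rx": -0.074, "ry": -0.0, "rz": 0.034, "claw": 0.2}, {"dx": -12.9, "dy": -5.1, "dz": -35.5, "rx": -0.074, "ry": -0.0, "rz": 0.034, "claw": 0.2}]
```

Call:
carry_out:
  steps:
    - {"dx":-5,"dy":-2,"dz":-5.4,"rx":0,"ry":0,"rz":-0.18,"claw":0.2}
    - {"dx":-5,"dy":-3,"dz":-5.4,"rx":0,"ry":0,"rz":-0.18,"claw":0.2}
    - {"dx":-4,"dy":-4,"dz":-5.4,"rx":0,"ry":0,"rz":-0.18,"claw":0.2}
    - {"dx":-3,"dy":-4,"dz":-5.4,"rx":0,"ry":0,"rz":-0.18,"claw":0.2}
    - {"dx":-3,"dy":-5,"dz":-5.4,"rx":0,"ry":0,"rz":-0.18,"claw":0.2}
    - {"dx":-2,"dy":-5,"dz":-5.4,"rx":0,"ry":0,"rz":-0.18,"claw":0.2}
    - {"dx":-1,"dy":-5.4,"dz":-5.4,"rx":0,"ry":0,"rz":-0.18,"claw":0.2}
    - {"dx":0,"dy":-5.5,"dz":-5.4,"rx":0,"ry":0,"rz":-0.18,"claw":0.2}
    - {"dx":1,"dy":-5.4,"dz":-5.4,"rx":0,"ry":0,"rz":-0.18,"claw":0.2}
    - {"dx":2,"dy":-5,"dz":-5.4,"rx":0,"ry":0,"rz":-0.18,"claw":0.2}

```text
time_s: 16.68
tcp_pos: [0.4974, 0.3008, 0.2417]
tcp_rot: [-125.5, -43.2, 65.9]
wrist_force: [-0.1, 0.3, -1.6]
opening: 0.608
grip_force: 29.7
```

Call:
carry_out:
  steps:
    - {"dx":3,"dy":-4.6,"dz":-5.4,"rx":0,"ry":0,"rz":-0.18,"claw":0.2}
    - {"dx":4,"dy":-4,"dz":-5.4,"rx":0,"ry":0,"rz":-0.18,"claw":0.2}
    - {"dx":4.4,"dy":-3.2,"dz":-5.4,"rx":0,"ry":0,"rz":-0.18,"claw":0.2}
    - {"dx":5,"dy":-2.4,"dz":-5.4,"rx":0,"ry":0,"rz":-0.18,"claw":0.2}
    - {"dx":0,"dy":0,"dz":0,"rx":0,"ry":0,"rz":0,"claw":0.2}

```text
time_s: 17.3
tcp_pos: [0.5002, 0.2888, 0.2703]
tcp_rot: [-179.9, -65.0, 129.7]
wrist_force: [-0.1, 0.6, -1.3]
opening: 0.611
grip_force: 29.7
```

```bash

python3 - <<'E'
from balls import *
s=status.read_state();print(s["time_s"],np.round(s["joints"],1),s["tcp_pos"],s["wrist_force"],s["opening"])
a=plan([.46,-.06,.30],Rt(88,25),10,claw=.2)
b=plan([.44,-.27,.14],Rt(65,25),8,p0=a[0],R0=a[1],claw=.2)
E
```

```text
17.3 [  6.4  58.3 -31.9  82.3 -32.6  76.3  38.2] [0.5   0.289 0.27 ] [-0.14   0.611 -1.315] 0.610696444960273
10
[{"dx": -7.6, "dy": -25.4, "dz": -23.2, "rx": -0.066, "ry": 0.0, "rz": 0.031, "claw": 0.2}, {"dx": -8.3, "dy": -23.6, "dz": -24.8, "rx": -0.066, "ry": 0.0, "rz": 0.031, "claw": 0.2}, {"dx": -9.0, "dy": -21.6, "dz": -26.3, "rx": -0.066, "ry": 0.0, "rz": 0.031, "claw": 0.2}, {"dx": -9.6, "dy": -19.6, "dz": -27.7, "rx": -0.066, "ry": 0.0, "rz": 0.031, "claw": 0.2}, {"dx": -10.2, "dy": -17.4, "dz": -28.9, "rx": -0.066, "ry": 0.0, "rz": 0.031, "claw": 0.2}, {"dx": -10.7, "dy": -15.1, "dz": -30.0, "rx": -0.066, "ry": 0.0, "rz": 0.031, "claw": 0.2}, {"dx": -11.1, "dy": -12.8, "dz": -30.9, "rx": -0.066, "ry": 0.0, "rz": 0.031, "claw": 0.2}, {"dx": -11.5, "dy": -10.3, "dz": -31.7, "rx": -0.066, "ry": 0.0, "rz": 0.031, "claw": 0.2}, {"dx": -11.8, "dy": -7.9, "dz": -32.3, "rx": -0.066, "ry": 0.0, "rz": 0.031, "claw": 0.2}, {"dx": -12.0, "dy": -5.3, "dz": -32.7, "rx": -0.066, "ry": 0.0, "rz": 0.031, "claw": 0.2}]
8
[{"dx": -29.3, "dy": -1.6, "dz": -15.4, "rx": -0.045, "ry": 0.0, "rz": 0.021, "claw": 0.2}, {"dx": -29.3, "dy": -0.3, "dz": -15.4, "rx": -0.045, "ry": 0.0, "rz": 0.021, "claw": 0.2}, {"dx": -29.3, "dy": 1.1, "dz": -15.4, "rx": -0.045, "ry": 0.0, "rz": 0.021, "claw": 0.2}, {"dx": -29.2, "dy": 2.4, "dz": -15.3, "rx": -0.045, "ry": 0.0, "rz": 0.021, "claw": 0.2}, {"dx": -29.2, "dy": 3.7, "dz": -15.2, "rx": -0.045, "ry": 0.0, "rz": 0.021, "claw": 0.2}, {"dx": -29.1, "dy": 5.0, "dz": -15.0, "rx": -0.045, "ry": 0.0, "rz": 0.021, "claw": 0.2}, {"dx": -28.9, "dy": 6.3, "dz": -14.8, "rx": -0.045, "ry": 0.0, "rz": 0.021, "claw": 0.2}, {"dx": -28.8, "dy": 7.6, "dz": -14.4, "rx": -0.045, "ry": 0.0, "rz": 0.021, "claw": 0.2}]
```

Call:
carry_out:
  steps:
    - {"dx":-7.6,"dy":-25,"dz":-23,"rx":-0.066,"ry":0,"rz":0.031,"claw":0.2}
    - {"dx":-8,"dy":-24,"dz":-25,"rx":-0.066,"ry":0,"rz":0.031,"claw":0.2}
    - {"dx":-9,"dy":-22,"dz":-26,"rx":-0.066,"ry":0,"rz":0.031,"claw":0.2}
    - {"dx":-10,"dy":-20,"dz":-28,"rx":-0.066,"ry":0,"rz":0.031,"claw":0.2}
    - {"dx":-10,"dy":-17,"dz":-29,"rx":-0.066,"ry":0,"rz":0.031,"claw":0.2}
    - {"dx":-11,"dy":-15,"dz":-30,"rx":-0.066,"ry":0,"rz":0.031,"claw":0.2}
    - {"dx":-11,"dy":-13,"dz":-31,"rx":-0.066,"ry":0,"rz":0.031,"claw":0.2}
    - {"dx":-11.5,"dy":-10,"dz":-32,"rx":-0.066,"ry":0,"rz":0.031,"claw":0.2}
    - {"dx":-12,"dy":-8,"dz":-32,"rx":-0.066,"ry":0,"rz":0.031,"claw":0.2}
    - {"dx":-12,"dy":-5,"dz":-33,"rx":-0.066,"ry":0,"rz":0.031,"claw":0.2}

```text
time_s: 18.55
tcp_pos: [0.4604, -0.0616, 0.2996]
tcp_rot: [-179.3, -65.0, 87.2]
wrist_force: [0.3, -0.4, -1.8]
opening: 0.616
grip_force: 29.7
```

Call:
carry_out:
  steps:
    - {"dx":-29,"dy":-2,"dz":-15.4,"rx":-0.045,"ry":0,"rz":0.021,"claw":0.2}
    - {"dx":-29,"dy":0,"dz":-15.4,"rx":-0.045,"ry":0,"rz":0.021,"claw":0.2}
    - {"dx":-29,"dy":1,"dz":-15.4,"rx":-0.045,"ry":0,"rz":0.021,"claw":0.2}
    - {"dx":-29,"dy":2.4,"dz":-15.3,"rx":-0.045,"ry":0,"rz":0.021,"claw":0.2}
    - {"dx":-29,"dy":3.7,"dz":-15.2,"rx":-0.045,"ry":0,"rz":0.021,"claw":0.2}
    - {"dx":-29,"dy":5,"dz":-15,"rx":-0.045,"ry":0,"rz":0.021,"claw":0.2}
    - {"dx":-29,"dy":6,"dz":-15,"rx":-0.045,"ry":0,"rz":0.021,"claw":0.2}
    - {"dx":-29,"dy":7.6,"dz":-14.4,"rx":-0.045,"ry":0,"rz":0.021,"claw":0.2}
    - {"dx":0,"dy":0,"dz":0,"rx":0,"ry":0,"rz":0,"claw":0.2}

```text
time_s: 19.68
tcp_pos: [0.4391, -0.2726, 0.1382]
tcp_rot: [-179.4, -64.9, 64.5]
wrist_force: [0.0, 0.6, -1.3]
opening: 0.614
grip_force: 29.7
```

```bash

python3 - <<'E'
from balls import *
s=status.read_state();print(s["time_s"],np.round(s["joints"],1),s["tcp_pos"],s["tcp_rot"],s["wrist_force"],s["opening"],np.round(s["tau"],1))
R=Ro.from_euler('xyz',s["tcp_rot"],degrees=True);p=np.array(s["tcp_pos"])
print("cup base",R.apply(cupvec((0,0,.004)))+p)
S=cams.camera("scene");W=cams.camera("side")
for p in(S,W): print([(np.round(e["uv"]),round(e["confidence"],2)) for e in nets.look_for(p,"cup")])
# lowest arm pixels in side view: dark olive below hand
h=cv2.cvtColor(W["image"],cv2.COLOR_RGB2HSV).astype(int);m=(h[...,0]>18)&(h[...,0]<45)&(h[...,1]>90)&(h[...,2]<130)
ys,xs=np.where(m);i=ys.argmax();print("olive low",xs[i],ys[i],[ (x,ys[xs==x].max()) for x in range(60,400,20) if (xs==x).any()])
E
```

```text
19.675 [ 65.3  64.1 -17.9  95.5 -42.2  66.5  60.6] [ 0.439 -0.273  0.138] [-179.384  -64.863   64.535] [ 0.009  0.568 -1.338] 0.6139690375607926 [  0.7 -57.   -6.1  -5.5  -1.7   3.2   0. ]
cup base [ 0.434 -0.283  0.102]
[(array([241., 151.]), 0.78)]
[(array([258., 214.]), 0.59)]
olive low 237 351 [(60, np.int64(159)), (80, np.int64(252)), (100, np.int64(250)), (120, np.int64(247)), (140, np.int64(150)), (160, np.int64(283)), (180, np.int64(301)), (200, np.int64(235)), (220, np.int64(273)), (240, np.int64(337)), (260, np.int64(348))]
```

```bash

python3 - <<'E'
from balls import *
D=cams.camera("side");s=status.read_state();p=np.array(s["tcp_pos"]);d=Ro.from_euler('xyz',s["tcp_rot"],degrees=True).apply([0,0,1])
for uv in((237,351),(260,348)):
    o,v=ray(D,uv)
    for y in(-.45,-.5,-.55,-.6,-.65):
        X=o+v*(y-o[1])/v[1];L=(p-X)@d;print(uv,X,"back",round(L,3),"off-axis",round(np.linalg.norm(p-L*d-X),3))
E
```

```text
(237, 351) [ 0.325 -0.45  -0.181] back 0.057 off-axis 0.384
(237, 351) [ 0.31  -0.5   -0.097] back 0.139 off-axis 0.33
(237, 351) [ 0.296 -0.55  -0.014] back 0.221 off-axis 0.275
(237, 351) [ 0.282 -0.6    0.069] back 0.302 off-axis 0.221
(237, 351) [ 0.268 -0.65   0.153] back 0.384 off-axis 0.167
(260, 348) [ 0.397 -0.45  -0.201] back 0.021 off-axis 0.389
(260, 348) [ 0.377 -0.5   -0.116] back 0.106 off-axis 0.336
(260, 348) [ 0.357 -0.55  -0.031] back 0.191 off-axis 0.282
(260, 348) [ 0.338 -0.6    0.054] back 0.275 off-axis 0.229
(260, 348) [ 0.318 -0.65   0.139] back 0.36 off-axis 0.177
```

Call:
carry_out:
  steps:
    - {"dx":-9.1,"dy":0,"dz":4.2,"rx":0,"ry":0,"rz":0,"claw":0.2}
    - {"dx":-9.1,"dy":0,"dz":4.2,"rx":0,"ry":0,"rz":0,"claw":0.2}
    - {"dx":-9.1,"dy":0,"dz":4.2,"rx":0,"ry":0,"rz":0,"claw":0.2}
    - {"dx":-9.1,"dy":0,"dz":4.2,"rx":0,"ry":0,"rz":0,"claw":0.2}
    - {"dx":-9.1,"dy":0,"dz":4.2,"rx":0,"ry":0,"rz":0,"claw":0.2}
    - {"dx":-9.1,"dy":0,"dz":4.2,"rx":0,"ry":0,"rz":0,"claw":0.2}
    - {"dx":0,"dy":0,"dz":0,"rx":0,"ry":0,"rz":0,"claw":0.2}

```text
time_s: 20.8
tcp_pos: [0.4402, -0.2701, 0.0798]
tcp_rot: [-179.6, -65.0, 65.0]
wrist_force: [0.2, 0.1, -2.1]
opening: 0.611
grip_force: 29.7
```

```bash

python3 - <<'E'
from balls import *
s=status.read_state();print(s["time_s"],np.round(s["joints"],1),s["tcp_pos"],s["tcp_rot"],s["wrist_force"],s["opening"],np.round(s["tau"],1))
D=cams.camera("side");X=D["image"];im=X[240:384,80:330].astype(int)
# coarse text map: olive G>=R>B, black, other
for y in range(250,384,7): print(y,"".join((lambda c:"O" if c[1]>=c[0]-3 and c[1]-c[2]>14 and c[1]<125 else "B" if c[2]-c[0]>50 else "#" if c.max()<45 else "p" if c[0]-c[1]>60 else "s" if c.max()<130 else ".")(X[y,x].astype(int)) for x in range(90,330,4)))
E
```

```text
20.8 [ 65.   69.8 -17.7  93.9 -41.7  63.8  63.5] [ 0.44 -0.27  0.08] [-179.629  -64.974   65.04 ] [ 0.179  0.13  -2.055] 0.6114570164152566 [ -0.  -58.4  -6.7  -3.7  -1.5   3.4   0. ]
250 OOsOOssssssss..............sOOOOsOOOOsOOOsO#B#sss#..........
257 ......sssssssss..............OOOOsOssOOOOOOO#ss#ss..........
264 ........sssssssss##s..........OOOOOOOOOOOOOOsBBBss..........
271 .........sssssss############...OOOOssOOOOOsssBBB............
278 ..........ssss#############s...sOOOsOsOOOOO##BBBs...........
285 ............s##############.....OOOOOOsOOOOOs..ss...........
292 ............##############.......OOsOOsOOOOOO...............
299 ...........##############s........sOsOOOOOOO................
306 .................ss#####sssss......OOOsssss.................
313 ..................sssssssssssss......ssssss.................
320 ...................sssssssssss###s..sssssss.................
327 ....................ssssssssss##############................
334 ......................sssssss###############................
341 .......................ssssss###############................
348 ............................s###############................
355 ............................###############.................
362 ...........................s###############.................
369 ...........................################.................
376 ..................................ss#######.................
383 ............................................................
```

```bash

python3 - <<'E'
from balls import *
D=cams.camera("side");s=status.read_state();p=np.array(s["tcp_pos"]);d=Ro.from_euler('xyz',s["tcp_rot"],degrees=True).apply([0,0,1])
for uv in((243,312),):
    o,v=ray(D,uv)
    for y in(-.45,-.5,-.55,-.6):
        X=o+v*(y-o[1])/v[1];L=(p-X)@d;print(uv,X,"back",round(L,3),"off-axis",round(np.linalg.norm(p-L*d-X),3))
E
```

```text
(243, 312) [ 0.343 -0.45  -0.004] back 0.149 off-axis 0.164
(243, 312) [ 0.327 -0.5    0.065] back 0.226 off-axis 0.123
(243, 312) [ 0.311 -0.55   0.135] back 0.302 off-axis 0.081
(243, 312) [ 0.296 -0.6    0.204] back 0.379 off-axis 0.041
```

Call:
carry_out:
  steps:
    - {"dx":-7.2,"dy":0,"dz":3.4,"rx":0,"ry":0,"rz":0,"claw":0.2}
    - {"dx":-7.2,"dy":0,"dz":3.4,"rx":0,"ry":0,"rz":0,"claw":0.2}
    - {"dx":-7.2,"dy":0,"dz":3.4,"rx":0,"ry":0,"rz":0,"claw":0.2}
    - {"dx":-2.7,"dy":0,"dz":1.3,"rx":0,"ry":0,"rz":0,"claw":0.2}
    - {"dx":0,"dy":0,"dz":0,"rx":0,"ry":0,"rz":0,"claw":0.2}

```text
time_s: 21.52
tcp_pos: [0.4404, -0.27, 0.0535]
tcp_rot: [-179.7, -65.0, 65.1]
wrist_force: [0.4, 0.7, -1.8]
opening: 0.614
grip_force: 29.7
```

Call:
carry_out:
  steps:
    - {"dx":-2.7,"dy":0,"dz":1.3,"rx":0,"ry":0,"rz":0,"claw":0.2}
    - {"dx":0,"dy":0,"dz":0,"rx":0,"ry":0,"rz":0,"claw":0.2}

```text
time_s: 21.78
tcp_pos: [0.4405, -0.2701, 0.0507]
tcp_rot: [-179.8, -64.9, 65.2]
wrist_force: [0.0, -0.2, -1.8]
opening: 0.612
grip_force: 29.7
```

Call:
carry_out:
  steps:
    - {"dx":-1.8,"dy":0,"dz":0.8,"rx":0,"ry":0,"rz":0,"claw":0.2}
    - {"dx":0,"dy":0,"dz":0,"rx":0,"ry":0,"rz":0,"claw":0.2}

```text
time_s: 22.02
tcp_pos: [0.4404, -0.2702, 0.0487]
tcp_rot: [-179.8, -64.9, 65.2]
wrist_force: [-0.1, 0.5, -2.0]
opening: 0.611
grip_force: 29.7
```

Call:
carry_out:
  steps:
    - {"dx":-2.7,"dy":0,"dz":1.3,"rx":0,"ry":0,"rz":0,"claw":0.2}
    - {"dx":0,"dy":0,"dz":0,"rx":0,"ry":0,"rz":0,"claw":0.2}

```text
time_s: 22.28
tcp_pos: [0.4404, -0.27, 0.0455]
tcp_rot: [-179.7, -64.9, 65.1]
wrist_force: [0.1, 0.7, -1.2]
opening: 0.615
grip_force: 29.7
```

Call:
carry_out:
  steps:
    - {"dx":-2.3,"dy":0,"dz":1,"rx":0,"ry":0,"rz":0,"claw":0.2}
    - {"dx":0,"dy":0,"dz":0,"rx":0,"ry":0,"rz":0,"claw":0.2}

```text
time_s: 22.52
tcp_pos: [0.4404, -0.2701, 0.043]
tcp_rot: [-179.8, -64.9, 65.2]
wrist_force: [0.3, 0.3, -1.9]
opening: 0.617
grip_force: 29.7
```

Call:
carry_out:
  steps:
    - {"dx":-1.8,"dy":0,"dz":0.8,"rx":0,"ry":0,"rz":0,"claw":0.2}
    - {"dx":0,"dy":0,"dz":0,"rx":0,"ry":0,"rz":0,"claw":0.2}

```text
time_s: 22.78
tcp_pos: [0.4405, -0.2701, 0.0415]
tcp_rot: [-179.8, -65.0, 65.2]
wrist_force: [-0.5, 0.5, -0.6]
opening: 0.609
grip_force: 29.7
```

Call:
carry_out:
  steps:
    - {"dx":-1.5,"dy":0,"dz":0.7,"rx":0,"ry":0,"rz":0,"claw":0.2}
    - {"dx":0,"dy":0,"dz":0,"rx":0,"ry":0,"rz":0,"claw":0.2}

```text
time_s: 23.02
tcp_pos: [0.4405, -0.2696, 0.0412]
tcp_rot: [-179.8, -65.1, 65.3]
wrist_force: [-2.1, -0.1, 6.2]
opening: 0.61
grip_force: 29.9
```

Call:
carry_out:
  steps:
    - {"dx":-1.2,"dy":0,"dz":0.6,"rx":0,"ry":0,"rz":0,"claw":0.2}
    - {"dx":0,"dy":0,"dz":0,"rx":0,"ry":0,"rz":0,"claw":0.2}

```text
time_s: 23.28
tcp_pos: [0.4406, -0.2693, 0.0409]
tcp_rot: [-179.8, -65.2, 65.3]
wrist_force: [-3.8, -1.0, 10.4]
opening: 0.613
grip_force: 29.9
```

Call:
carry_out:
  steps:
    - {"dx":1.2,"dy":0,"dz":-0.6,"rx":0,"ry":0,"rz":0,"claw":0.2}
    - {"dx":0,"dy":0,"dz":0,"rx":0,"ry":0,"rz":0,"claw":0.7}
    - {"dx":0,"dy":0,"dz":0,"rx":0,"ry":0,"rz":0,"claw":1}
    - {"dx":0,"dy":0,"dz":0,"rx":0,"ry":0,"rz":0,"claw":1}
    - {"dx":0,"dy":0,"dz":0,"rx":0,"ry":0,"rz":0,"claw":1}
    - {"dx":0,"dy":0,"dz":-20,"rx":0,"ry":0,"rz":0,"claw":1}
    - {"dx":0,"dy":0,"dz":-40,"rx":0,"ry":0,"rz":0,"claw":1}
    - {"dx":0,"dy":0,"dz":-50,"rx":0,"ry":0,"rz":0,"claw":1}
    - {"dx":40,"dy":0,"dz":-30,"rx":0,"ry":0,"rz":0,"claw":1}
    - {"dx":55,"dy":0,"dz":-20,"rx":0,"ry":0,"rz":0,"claw":1}

```text
time_s: 24.52
tcp_pos: [0.396, -0.3669, 0.1936]
tcp_rot: [-179.6, -64.9, 64.8]
wrist_force: [0.6, 0.8, 0.3]
opening: 0.996
grip_force: 0.0
```

```bash

python3 - <<'E'
from balls import *
s=status.read_state();print(s["time_s"],np.round(s["joints"],1),s["tcp_pos"],s["opening"],s["wrist_force"])
find()
for n in("scene","side"):
    p=cams.camera(n);print([(np.round(e["uv"]),round(e["confidence"],2),atz(p,e["uv"],.044)) for e in nets.look_for(p,"cup")])
    print(proj(p,[[.435,-.281,.044]]))
a=plan([.50,.02,.30],Rt(30,60),9)
b=plan([.618,.314,.12],Rt(0,90),8,p0=a[0],R0=a[1],claw=.55)
E
```

```text
24.525 [ 70.   61.8 -14.2  83.7 -37.3  82.1  55.3] [ 0.396 -0.367  0.194] 0.9955721951376798 [0.604 0.787 0.322]
scene
   [260.9 304. ] 0.55 [0.684 0.292]
   [321.8 281. ] 0.43 [0.482 0.306]
side
   [278.7 137. ] 0.62 [0.787 0.425]
wrist
   [246.9  72.4] 0.56 [0.686 0.31 ]
   [225.1  76.5] 0.44 [0.621 0.309]
[(array([241., 172.]), 0.89, array([ 0.44 , -0.29 ,  0.044]))]
[[243.138 172.473]]
[(array([264., 242.]), 0.46, array([ 0.471, -0.255,  0.044]))]
[[255.783 249.825]]
9
[{"dx": 29.3, "dy": -7.4, "dz": 34.6, "rx": -0.052, "ry": -0.066, "rz": 0.047, "claw": 1}, {"dx": 31.0, "dy": -10.6, "dz": 32.1, "rx": -0.052, "ry": -0.066, "rz": 0.047, "claw": 1}, {"dx": 32.5, "dy": -13.6, "dz": 29.4, "rx": -0.052, "ry": -0.066, "rz": 0.047, "claw": 1}, {"dx": 33.6, "dy": -16.6, "dz": 26.4, "rx": -0.052, "ry": -0.066, "rz": 0.047, "claw": 1}, {"dx": 34.4, "dy": -19.5, "dz": 23.3, "rx": -0.052, "ry": -0.066, "rz": 0.047, "claw": 1}, {"dx": 34.8, "dy": -22.2, "dz": 19.9, "rx": -0.052, "ry": -0.066, "rz": 0.047, "claw": 1}, {"dx": 34.9, "dy": -24.8, "dz": 16.4, "rx": -0.052, "ry": -0.066, "rz": 0.04
[... 250 characters left out ...]
 "ry": -0.064, "rz": 0.064, "claw": 0.55}, {"dx": 16.3, "dy": -26.1, "dz": 33.6, "rx": -0.017, "ry": -0.064, "rz": 0.064, "claw": 0.55}, {"dx": 16.7, "dy": -27.7, "dz": 32.1, "rx": -0.017, "ry": -0.064, "rz": 0.064, "claw": 0.55}, {"dx": 16.9, "dy": -29.3, "dz": 30.5, "rx": -0.017, "ry": -0.064, "rz": 0.064, "claw": 0.55}, {"dx": 16.8, "dy": -30.9, "dz": 28.9, "rx": -0.017, "ry": -0.064, "rz": 0.064, "claw": 0.55}, {"dx": 16.6, "dy": -32.4, "dz": 27.3, "rx": -0.017, "ry": -0.064, "rz": 0.064, "claw": 0.55}, {"dx": 16.2, "dy": -33.9, "dz": 25.7, "rx": -0.017, "ry": -0.064, "rz": 0.064, "claw": 0.55}, {"dx": 15.6, "dy": -35.4, "dz": 24.1, "rx": -0.017, "ry": -0.064, "rz": 0.064, "claw": 0.55}]
```

Call:
carry_out:
  steps:
    - {"dx":29,"dy":-7,"dz":34,"rx":-0.052,"ry":-0.066,"rz":0.047,"claw":1}
    - {"dx":31,"dy":-11,"dz":32,"rx":-0.052,"ry":-0.066,"rz":0.047,"claw":1}
    - {"dx":33,"dy":-14,"dz":29,"rx":-0.052,"ry":-0.066,"rz":0.047,"claw":1}
    - {"dx":34,"dy":-17,"dz":26,"rx":-0.052,"ry":-0.066,"rz":0.047,"claw":1}
    - {"dx":34,"dy":-20,"dz":23,"rx":-0.052,"ry":-0.066,"rz":0.047,"claw":1}
    - {"dx":35,"dy":-22,"dz":20,"rx":-0.052,"ry":-0.066,"rz":0.047,"claw":1}
    - {"dx":35,"dy":-25,"dz":16,"rx":-0.052,"ry":-0.066,"rz":0.047,"claw":1}
    - {"dx":35,"dy":-27,"dz":13,"rx":-0.052,"ry":-0.066,"rz":0.047,"claw":1}
    - {"dx":34,"dy":-29,"dz":9,"rx":-0.052,"ry":-0.066,"rz":0.047,"claw":1}

```text
time_s: 26.15
tcp_pos: [0.4933, -0.0015, 0.2912]
tcp_rot: [-179.2, -31.1, 31.8]
wrist_force: [0.8, -0.4, -1.8]
opening: 0.998
grip_force: 0.0
```

Call:
carry_out:
  steps:
    - {"dx":16,"dy":-24,"dz":30,"rx":-0.017,"ry":-0.064,"rz":0.064,"claw":0.55}
    - {"dx":16,"dy":-26,"dz":29,"rx":-0.017,"ry":-0.064,"rz":0.064,"claw":0.55}
    - {"dx":17,"dy":-28,"dz":27,"rx":-0.017,"ry":-0.064,"rz":0.064,"claw":0.55}
    - {"dx":17,"dy":-29,"dz":25,"rx":-0.017,"ry":-0.064,"rz":0.064,"claw":0.55}
    - {"dx":17,"dy":-31,"dz":24,"rx":-0.017,"ry":-0.064,"rz":0.064,"claw":0.55}
    - {"dx":17,"dy":-32,"dz":22,"rx":-0.017,"ry":-0.064,"rz":0.064,"claw":0.55}
    - {"dx":16,"dy":-34,"dz":21,"rx":-0.017,"ry":-0.064,"rz":0.064,"claw":0.55}
    - {"dx":16,"dy":-35,"dz":19,"rx":-0.017,"ry":-0.064,"rz":0.064,"claw":0.55}
    - {"dx":0,"dy":0,"dz":0,"rx":0,"ry":0,"rz":0,"claw":0.55}

```text
time_s: 27.28
tcp_pos: [0.5749, 0.2685, 0.1725]
tcp_rot: [-177.6, -3.2, 5.7]
wrist_force: [-0.4, -0.6, -0.8]
opening: 0.555
grip_force: 0.0
```

```bash

python3 - <<'E'
from balls import *
s=status.read_state();print(s["time_s"],np.round(s["joints"],1),s["tcp_pos"],s["tcp_rot"],s["opening"],s["wrist_force"])
find()
E
```

```text
27.275 [-47.8  48.5  36.3  96.9 -41.4  44.6 -75.8] [0.575 0.268 0.172] [-177.598   -3.16     5.706] 0.5547330900322422 [-0.397 -0.598 -0.848]
scene
   [260.1 301.4] 0.45 [0.681 0.283]
   [283.4 302.5] 0.42 [0.625 0.318]
side
wrist
   [246.3  88.9] 0.9 [0.673 0.285]
   [174.7 214.1] 0.71 [0.53  0.356]
   [167.5 239.3] 0.62 [0.497 0.364]
   [210.5 138.2] 0.54 [0.62  0.319]
   [211.4 260.3] 0.39 [0.476 0.31 ]
```

```bash

python3 - <<'E'
from balls import *
a=plan([.620,.318,.09],Rt(0,90),5,claw=.55)
E
```

```text
5
[{"dx": 8.8, "dy": -9.7, "dz": 18.3, "rx": -0.009, "ry": -0.011, "rz": 0.018, "claw": 0.55}, {"dx": 8.8, "dy": -10.0, "dz": 18.1, "rx": -0.009, "ry": -0.011, "rz": 0.018, "claw": 0.55}, {"dx": 8.9, "dy": -10.4, "dz": 17.9, "rx": -0.009, "ry": -0.011, "rz": 0.018, "claw": 0.55}, {"dx": 8.9, "dy": -10.7, "dz": 17.7, "rx": -0.009, "ry": -0.011, "rz": 0.018, "claw": 0.55}, {"dx": 8.9, "dy": -11.0, "dz": 17.5, "rx": -0.009, "ry": -0.011, "rz": 0.018, "claw": 0.55}]
```

Call:
carry_out:
  steps:
    - {"dx":9,"dy":-10,"dz":18,"rx":-0.009,"ry":-0.011,"rz":0.018,"claw":0.55}
    - {"dx":9,"dy":-10,"dz":18,"rx":-0.009,"ry":-0.011,"rz":0.018,"claw":0.55}
    - {"dx":9,"dy":-10,"dz":18,"rx":-0.009,"ry":-0.011,"rz":0.018,"claw":0.55}
    - {"dx":9,"dy":-11,"dz":18,"rx":-0.009,"ry":-0.011,"rz":0.018,"claw":0.55}
    - {"dx":9,"dy":-11,"dz":17,"rx":-0.009,"ry":-0.011,"rz":0.018,"claw":0.55}
    - {"dx":0,"dy":0,"dz":0,"rx":0,"ry":0,"rz":0,"claw":0.55}

```text
time_s: 28.32
tcp_pos: [0.6202, 0.32, 0.0889]
tcp_rot: [180.0, 0.0, 0.2]
wrist_force: [-0.2, 0.1, -0.6]
opening: 0.55
grip_force: 0.0
```

```bash

python3 - <<'E'
from balls import *
s=status.read_state();print(s["time_s"],np.round(s["joints"],1),s["tcp_pos"],s["tcp_rot"],s["opening"],s["wrist_force"])
p=cams.camera("wrist");print([(np.round(e["uv"],1),round(e["confidence"],2),np.round(atz(p,e["uv"],.011)[:2],3)) for e in nets.look_for(p,"ball0")])
g=cv2.cvtColor(p["image"],cv2.COLOR_RGB2HSV)
c=cv2.HoughCircles(cv2.medianBlur(cv2.cvtColor(p["image"],cv2.COLOR_RGB2GRAY),3),cv2.HOUGH_GRADIENT,1,20,param1=80,param2=16,minRadius=10,maxRadius=45)
if c is not None: print([(np.round(x),atz(p,x[:2],.011)[:2]) for x in c[0][:10]])
plan([.620,.318,.004],Rt(0,90),5,claw=.55)
E
```

```text
28.325 [-48.1  61.   37.2  83.2 -43.2  50.6 -86.9] [0.62  0.32  0.089] [179.996   0.005   0.156] 0.5497215710392208 [-0.249  0.105 -0.576]
[(array([256.4, 349.4]), 0.8, array([0.466, 0.317])), (array([302.1, 137.3]), 0.76, array([0.673, 0.284])), (array([259.6, 206.1]), 0.65, array([0.617, 0.315])), (array([228.4, 345. ]), 0.57, array([0.472, 0.345]))]
[(array([290.,  48.,  44.], dtype=float32), array([0.734, 0.295])), (array([302., 134.,  15.], dtype=float32), array([0.675, 0.284])), (array([286., 190.,  44.], dtype=float32), array([0.631, 0.295])), (array([256., 204.,  13.], dtype=float32), array([0.618, 0.318])), (array([284., 366.,  44.], dtype=float32), array([0.445, 0.29 ])), (array([352., 338.,  32.], dtype=float32), array([0.48 , 0.225])), (array([230., 348.,  11.], dtype=float32), array([0.467, 0.343])), (array([262., 348.,  13.], dtype=float32), array([0.467, 0.312])), (array([274., 170.,  31.], dtype=float32), array([0.648, 0.304])), (array([300., 354.,  30.], dtype=float32), array([0.461, 0.274]))]
5
[{"dx": -0.2, "dy": 0.1, "dz": 17.3, "rx": 0.0, "ry": -0.0, "rz": 0.0, "claw": 0.55}, {"dx": -0.2, "dy": 0.1, "dz": 17.3, "rx": 0.0, "ry": -0.0, "rz": 0.0, "claw": 0.55}, {"dx": -0.2, "dy": 0.1, "dz": 17.3, "rx": 0.0, "ry": -0.0, "rz": 0.0, "claw": 0.55}, {"dx": -0.2, "dy": 0.1, "dz": 17.3, "rx": 0.0, "ry": -0.0, "rz": 0.0, "claw": 0.55}, {"dx": -0.2, "dy": 0.1, "dz": 17.3, "rx": 0.0, "ry": -0.0, "rz": 0.0, "claw": 0.55}]
```

Call:
carry_out:
  steps:
    - {"dx":-0.5,"dy":0.6,"dz":17,"rx":0,"ry":0,"rz":0,"claw":0.55}
    - {"dx":-0.5,"dy":0.6,"dz":17,"rx":0,"ry":0,"rz":0,"claw":0.55}
    - {"dx":-0.5,"dy":0.6,"dz":17,"rx":0,"ry":0,"rz":0,"claw":0.55}
    - {"dx":-0.5,"dy":0.6,"dz":17,"rx":0,"ry":0,"rz":0,"claw":0.55}
    - {"dx":0,"dy":0,"dz":16,"rx":0,"ry":0,"rz":0,"claw":0.55}
    - {"dx":0,"dy":0,"dz":0,"rx":0,"ry":0,"rz":0,"claw":0.55}
    - {"dx":0,"dy":0,"dz":0,"rx":0,"ry":0,"rz":0,"claw":0.1}
    - {"dx":0,"dy":0,"dz":0,"rx":0,"ry":0,"rz":0,"claw":0.1}
    - {"dx":0,"dy":0,"dz":0,"rx":0,"ry":0,"rz":0,"claw":0.1}
    - {"dx":0,"dy":0,"dz":0,"rx":0,"ry":0,"rz":0,"claw":0.1}

```text
time_s: 29.68
tcp_pos: [0.6192, 0.3177, 0.0065]
tcp_rot: [-180.0, -0.1, 0.1]
wrist_force: [0.2, 0.5, 2.1]
opening: 0.231
grip_force: 30.0
```

Call:
carry_out:
  steps:
    - {"dx":0,"dy":0,"dz":-15,"rx":0,"ry":0,"rz":0,"claw":0.1}
    - {"dx":0,"dy":0,"dz":-40,"rx":0,"ry":0,"rz":0,"claw":0.1}
    - {"dx":0,"dy":0,"dz":-40,"rx":0,"ry":0,"rz":0,"claw":0.1}
    - {"dx":0,"dy":0,"dz":-25,"rx":0,"ry":0,"rz":0,"claw":0.1}
    - {"dx":-30,"dy":-2,"dz":0,"rx":0,"ry":0,"rz":0,"claw":0.1}
    - {"dx":-40,"dy":-3,"dz":0,"rx":0,"ry":0,"rz":0,"claw":0.1}
    - {"dx":-30,"dy":-2,"dz":0,"rx":0,"ry":0,"rz":0,"claw":0.1}
    - {"dx":0,"dy":0,"dz":20,"rx":0,"ry":0,"rz":0,"claw":0.1}
    - {"dx":0,"dy":0,"dz":20,"rx":0,"ry":0,"rz":0,"claw":0.1}
    - {"dx":0,"dy":0,"dz":0,"rx":0,"ry":0,"rz":0,"claw":0.1}

```text
time_s: 30.92
tcp_pos: [0.5186, 0.3234, 0.0837]
tcp_rot: [179.9, 0.1, 0.1]
wrist_force: [1.3, -0.5, 0.3]
opening: 0.228
grip_force: 30.0
```

Call:
carry_out:
  steps:
    - {"dx":0,"dy":0,"dz":0,"rx":0,"ry":0,"rz":0,"claw":0.45}
    - {"dx":0,"dy":0,"dz":0,"rx":0,"ry":0,"rz":0,"claw":0.45}
    - {"dx":0,"dy":0,"dz":0,"rx":0,"ry":0,"rz":0,"claw":0.45}
    - {"dx":0,"dy":0,"dz":-30,"rx":0,"ry":0,"rz":0,"claw":0.45}
    - {"dx":0,"dy":0,"dz":-40,"rx":0,"ry":0,"rz":0,"claw":0.5}
    - {"dx":0,"dy":0,"dz":0,"rx":0,"ry":0,"rz":0,"claw":0.5}

```text
time_s: 31.68
tcp_pos: [0.5209, 0.3248, 0.159]
tcp_rot: [-179.9, -0.4, 0.1]
wrist_force: [-0.5, 0.1, -0.6]
opening: 0.501
grip_force: 0.0
```

```bash

python3 - <<'E'
from balls import *
s=status.read_state();print(s["time_s"],np.round(s["joints"],1),s["tcp_pos"],s["opening"],s["wrist_force"])
find()
plan([.634,.284,.110],Rt(0,65),6,claw=.5)
E
```

```text
31.675 [-57.   50.6  39.8  97.9 -42.3  47.1 -87.5] [0.521 0.325 0.159] 0.500941349119375 [-0.477  0.139 -0.573]
scene
side
wrist
   [239.2 217.2] 0.82 [0.477 0.34 ]
   [301.6   8.1] 0.7 [0.671 0.283]
   [244.1 154.5] 0.68 [0.544 0.334]
   [261.5 219.3] 0.6 [0.474 0.316]
   [221.8 196.2] 0.58 [0.5   0.358]
   [268.  156.7] 0.53 [0.542 0.31 ]
6
[{"dx": 19.4, "dy": 6.7, "dz": 7.4, "rx": 0.0, "ry": 0.073, "rz": 0.0, "claw": 0.5}, {"dx": 18.8, "dy": 6.7, "dz": 8.8, "rx": 0.0, "ry": 0.073, "rz": 0.0, "claw": 0.5}, {"dx": 18.1, "dy": 6.7, "dz": 10.2, "rx": 0.0, "ry": 0.073, "rz": 0.0, "claw": 0.5}, {"dx": 17.3, "dy": 6.7, "dz": 11.5, "rx": 0.0, "ry": 0.073, "rz": 0.0, "claw": 0.5}, {"dx": 16.4, "dy": 6.7, "dz": 12.7, "rx": 0.0, "ry": 0.073, "rz": 0.0, "claw": 0.5}, {"dx": 15.4, "dy": 6.7, "dz": 13.8, "rx": 0.0, "ry": 0.073, "rz": 0.0, "claw": 0.5}]
```

Call:
carry_out:
  steps:
    - {"dx":19,"dy":7,"dz":7,"rx":0,"ry":0.073,"rz":0,"claw":0.5}
    - {"dx":19,"dy":7,"dz":9,"rx":0,"ry":0.073,"rz":0,"claw":0.5}
    - {"dx":18,"dy":7,"dz":10,"rx":0,"ry":0.073,"rz":0,"claw":0.5}
    - {"dx":17,"dy":7,"dz":12,"rx":0,"ry":0.073,"rz":0,"claw":0.5}
    - {"dx":16,"dy":7,"dz":13,"rx":0,"ry":0.073,"rz":0,"claw":0.5}
    - {"dx":15,"dy":6,"dz":14,"rx":0,"ry":0.073,"rz":0,"claw":0.5}
    - {"dx":0,"dy":0,"dz":0,"rx":0,"ry":0,"rz":0,"claw":0.5}

```text
time_s: 32.85
tcp_pos: [0.6329, 0.2823, 0.1088]
tcp_rot: [180.0, -25.0, 0.0]
wrist_force: [-0.9, -0.4, 0.0]
opening: 0.5
grip_force: 0.0
```

```bash

python3 - <<'E'
from balls import *
s=status.read_state();print(s["time_s"],np.round(s["joints"],1),s["tcp_pos"],s["tcp_rot"],s["opening"],s["wrist_force"])
p=cams.camera("wrist");u=[(np.round(e["uv"],1),round(e["confidence"],2),np.round(atz(p,e["uv"],.011)[:2],3)) for e in nets.look_for(p,"ball0")];print(u)
c=cv2.HoughCircles(cv2.medianBlur(cv2.cvtColor(p["image"],cv2.COLOR_RGB2GRAY),3),cv2.HOUGH_GRADIENT,1,20,param1=80,param2=16,minRadius=8,maxRadius=25)
if c is not None: print([(np.round(x),atz(p,x[:2],.011)[:2]) for x in c[0][:6]])
p=cams.camera("wrist");print("reagent",[(np.round(e["uv"],1),atz(p,e["uv"],.15)) for e in nets.look_for(p,"reagent")])
plan([.675,.284,.0075],Rt(0,65),5,claw=.5)
E
```

```text
32.85 [-47.4  51.6  23.3 107.1 -53.7   4.6 -72.9] [0.633 0.282 0.109] [179.955 -24.961   0.037] 0.49983180889710255 [-0.943 -0.356  0.005]
[(array([253.4, 197.5]), 0.71, array([0.673, 0.283]))]
[(array([252., 196.,   9.], dtype=float32), array([0.675, 0.283]))]
reagent [(array([246.7,  66.5]), array([0.721, 0.287, 0.15 ]))]
5
[{"dx": -1.3, "dy": 0.0, "dz": 22.2, "rx": -0.0, "ry": -0.001, "rz": 0.001, "claw": 0.5}, {"dx": -1.3, "dy": 0.0, "dz": 22.2, "rx": -0.0, "ry": -0.001, "rz": 0.001, "claw": 0.5}, {"dx": -1.3, "dy": 0.0, "dz": 22.2, "rx": -0.0, "ry": -0.001, "rz": 0.001, "claw": 0.5}, {"dx": -1.3, "dy": 0.0, "dz": 22.2, "rx": -0.0, "ry": -0.001, "rz": 0.001, "claw": 0.5}, {"dx": -1.3, "dy": 0.0, "dz": 22.2, "rx": -0.0, "ry": -0.001, "rz": 0.001, "claw": 0.5}]
```

```bash

python3 - <<'E'
from balls import *
R=Rt(20,68);d=R.apply([0,0,1]);b=np.array([.674,.283,.011]);t=b+d*.0035;print(t)
a=plan(t-d*.08,R,4,claw=.5)
plan(t,R,5,p0=a[0],R0=R,claw=.5)
E
```

```text
[0.675 0.283 0.008]
4
[{"dx": -0.1, "dy": 2.7, "dz": 7.9, "rx": 0.035, "ry": -0.014, "rz": -0.079, "claw": 0.5}, {"dx": -0.2, "dy": 3.0, "dz": 7.8, "rx": 0.035, "ry": -0.014, "rz": -0.079, "claw": 0.5}, {"dx": -0.3, "dy": 3.2, "dz": 7.7, "rx": 0.035, "ry": -0.014, "rz": -0.079, "claw": 0.5}, {"dx": -0.5, "dy": 3.5, "dz": 7.6, "rx": 0.035, "ry": -0.014, "rz": -0.079, "claw": 0.5}]
5
[{"dx": 0.0, "dy": -0.0, "dz": 16.0, "rx": 0.0, "ry": 0.0, "rz": 0.0, "claw": 0.5}, {"dx": 0.0, "dy": -0.0, "dz": 16.0, "rx": 0.0, "ry": 0.0, "rz": 0.0, "claw": 0.5}, {"dx": 0.0, "dy": -0.0, "dz": 16.0, "rx": 0.0, "ry": 0.0, "rz": 0.0, "claw": 0.5}, {"dx": 0.0, "dy": -0.0, "dz": 16.0, "rx": 0.0, "ry": 0.0, "rz": 0.0, "claw": 0.5}, {"dx": 0.0, "dy": -0.0, "dz": 16.0, "rx": 0.0, "ry": 0.0, "rz": 0.0, "claw": 0.5}]
```

Call:
carry_out:
  steps:
    - {"dx":0,"dy":3,"dz":8,"rx":0.035,"ry":-0.014,"rz":-0.079,"claw":0.5}
    - {"dx":0,"dy":3,"dz":8,"rx":0.035,"ry":-0.014,"rz":-0.079,"claw":0.5}
    - {"dx":-0.5,"dy":3,"dz":8,"rx":0.035,"ry":-0.014,"rz":-0.079,"claw":0.5}
    - {"dx":-0.5,"dy":3,"dz":7,"rx":0.035,"ry":-0.014,"rz":-0.079,"claw":0.5}
    - {"dx":0,"dy":0,"dz":15,"rx":0,"ry":0,"rz":0,"claw":0.5}
    - {"dx":0,"dy":0,"dz":15,"rx":0,"ry":0,"rz":0,"claw":0.5}
    - {"dx":0,"dy":0,"dz":0,"rx":0,"ry":0,"rz":0,"claw":0.5}

```text
time_s: 33.92
tcp_pos: [0.6591, 0.2785, 0.0545]
tcp_rot: [-179.9, -21.6, 19.9]
wrist_force: [-0.5, 0.3, 0.6]
opening: 0.499
grip_force: 0.0
```

```bash

python3 - <<'E'
from balls import *
s=status.read_state();print(s["time_s"],np.round(s["joints"],1),s["tcp_pos"],s["tcp_rot"],s["opening"],s["wrist_force"])
p=cams.camera("wrist");u=[(np.round(e["uv"],1),round(e["confidence"],2),np.round(atz(p,e["uv"],.011)[:2],3)) for e in nets.look_for(p,"ball0")];print(u)
c=cv2.HoughCircles(cv2.medianBlur(cv2.cvtColor(p["image"],cv2.COLOR_RGB2GRAY),3),cv2.HOUGH_GRADIENT,1,20,param1=80,param2=16,minRadius=8,maxRadius=25)
if c is not None: print([(np.round(x),atz(p,x[:2],.011)[:2]) for x in c[0][:6]])
plan([.675,.283,.008],Rt(20,68),4,claw=.5)
E
```

```text
33.925 [-31.5  54.8   6.5 102.6 -57.2   2.5 -42. ] [0.659 0.279 0.054] [-179.921  -21.612   19.943] 0.4994885888610921 [-0.461  0.3    0.622]
[(array([252.4, 221.1]), 0.79, array([0.673, 0.285]))]
[(array([256., 222.,  13.], dtype=float32), array([0.673, 0.283])), (array([342., 322.,  16.], dtype=float32), array([0.628, 0.201]))]
4
[{"dx": -0.6, "dy": 0.3, "dz": 12.6, "rx": -0.0, "ry": 0.001, "rz": -0.0, "claw": 0.5}, {"dx": -0.6, "dy": 0.3, "dz": 12.6, "rx": -0.0, "ry": 0.001, "rz": -0.0, "claw": 0.5}, {"dx": -0.6, "dy": 0.3, "dz": 12.6, "rx": -0.0, "ry": 0.001, "rz": -0.0, "claw": 0.5}, {"dx": -0.6, "dy": 0.3, "dz": 12.6, "rx": -0.0, "ry": 0.001, "rz": -0.0, "claw": 0.5}]
```

```bash

python3 - <<'E'
from balls import *
R=Rt(20,72);t=np.array([.673,.283,.011])+R.apply([0,0,1])*.004;print(t)
plan(t,R,4,claw=.5)
E
```

```text
[0.674 0.283 0.007]
4
[{"dx": -0.8, "dy": 0.1, "dz": 12.7, "rx": -0.0, "ry": -0.016, "rz": -0.0, "claw": 0.5}, {"dx": -0.6, "dy": 0.1, "dz": 12.7, "rx": -0.0, "ry": -0.016, "rz": -0.0, "claw": 0.5}, {"dx": -0.4, "dy": 0.1, "dz": 12.7, "rx": -0.0, "ry": -0.016, "rz": -0.0, "claw": 0.5}, {"dx": -0.2, "dy": 0.1, "dz": 12.7, "rx": -0.0, "ry": -0.016, "rz": -0.0, "claw": 0.5}]
```

Call:
carry_out:
  steps:
    - {"dx":-0.8,"dy":0,"dz":5,"rx":0,"ry":-0.04,"rz":0,"claw":0.5}
    - {"dx":-0.6,"dy":0,"dz":15,"rx":0,"ry":-0.025,"rz":0,"claw":0.5}
    - {"dx":-0.4,"dy":0,"dz":15,"rx":0,"ry":0,"rz":0,"claw":0.5}
    - {"dx":0,"dy":0,"dz":8,"rx":0,"ry":0,"rz":0,"claw":0.5}
    - {"dx":0,"dy":0,"dz":0,"rx":0,"ry":0,"rz":0,"claw":0.5}

```text
time_s: 34.65
tcp_pos: [0.6704, 0.2816, 0.0135]
tcp_rot: [-179.9, -17.9, 19.8]
wrist_force: [0.0, -0.1, 0.2]
opening: 0.499
grip_force: 0.0
```

```bash

python3 - <<'E'
from balls import *
s=status.read_state();print(s["time_s"],np.round(s["joints"],1),s["tcp_pos"],s["tcp_rot"],s["opening"],s["wrist_force"])
p=cams.camera("wrist");u=[(np.round(e["uv"],1),round(e["confidence"],2),np.round(atz(p,e["uv"],.011)[:2],3)) for e in nets.look_for(p,"ball0")];print(u)
R=Rt(20,72);plan(np.array([.673,.283,.011])+R.apply([0,0,1])*.004,R,2)
E
```

```text
34.65 [-34.6  60.1  13.3  97.  -56.8  10.3 -44.8] [0.67  0.282 0.014] [-179.889  -17.889   19.845] 0.49876335057729726 [ 0.032 -0.077  0.166]
[(array([255.9, 242.5]), 0.61, array([0.675, 0.283]))]
2
[{"dx": 0.6, "dy": -0.2, "dz": 4.0, "rx": -0.0, "ry": 0.0, "rz": -0.001, "claw": 1}, {"dx": 0.6, "dy": -0.2, "dz": 4.0, "rx": -0.0, "ry": 0.0, "rz": -0.001, "claw": 1}]
```

Call:
carry_out:
  steps:
    - {"dx":1,"dy":-0.2,"dz":4,"rx":0,"ry":0,"rz":0,"claw":0.5}
    - {"dx":1,"dy":-0.2,"dz":3,"rx":0,"ry":0,"rz":0,"claw":0.5}
    - {"dx":0,"dy":0,"dz":0,"rx":0,"ry":0,"rz":0,"claw":0.1}
    - {"dx":0,"dy":0,"dz":0,"rx":0,"ry":0,"rz":0,"claw":0.1}
    - {"dx":0,"dy":0,"dz":0,"rx":0,"ry":0,"rz":0,"claw":0.1}
    - {"dx":0,"dy":0,"dz":0,"rx":0,"ry":0,"rz":0,"claw":0.1}

```text
time_s: 35.5
tcp_pos: [0.6746, 0.2838, 0.0083]
tcp_rot: [-179.9, -18.0, 19.9]
wrist_force: [-0.2, -0.3, -0.5]
opening: 0.228
grip_force: 30.0
```

```bash

python3 - <<'E'
from balls import *
p0=np.array(status.read_state()["tcp_pos"])
u=p0+[-.025,0,.12]
a=plan(u,Rt(20,72),4,claw=.1)
b=plan([.518,.325,.125],Rt(15,88),5,p0=a[0],R0=a[1],claw=.1)
E
```

```text
4
[{"dx": 3.7, "dy": -2.2, "dz": -30.3, "rx": -0.0, "ry": 0.0, "rz": -0.001, "claw": 0.1}, {"dx": 3.7, "dy": -2.2, "dz": -30.3, "rx": -0.0, "ry": 0.0, "rz": -0.001, "claw": 0.1}, {"dx": 3.7, "dy": -2.2, "dz": -30.3, "rx": -0.0, "ry": 0.0, "rz": -0.001, "claw": 0.1}, {"dx": 3.7, "dy": -2.1, "dz": -30.3, "rx": -0.0, "ry": 0.0, "rz": -0.001, "claw": 0.1}]
5
[{"dx": -21.0, "dy": -16.7, "dz": -6.1, "rx": -0.003, "ry": -0.056, "rz": 0.017, "claw": 0.1}, {"dx": -21.6, "dy": -16.4, "dz": -5.0, "rx": -0.003, "ry": -0.056, "rz": 0.017, "claw": 0.1}, {"dx": -22.2, "dy": -16.0, "dz": -3.8, "rx": -0.003, "ry": -0.056, "rz": 0.017, "claw": 0.1}, {"dx": -22.6, "dy": -15.6, "dz": -2.6, "rx": -0.003, "ry": -0.056, "rz": 0.017, "claw": 0.1}, {"dx": -23.0, "dy": -15.2, "dz": -1.4, "rx": -0.003, "ry": -0.056, "rz": 0.017, "claw": 0.1}]
```

Ball gripped. Lift it and carry it to the jar.

Call:
carry_out:
  steps:
    - {"dx":3,"dy":-1,"dz":-20,"rx":0,"ry":0,"rz":0,"claw":0.1}
    - {"dx":4,"dy":-2,"dz":-34,"rx":0,"ry":0,"rz":0,"claw":0.1}
    - {"dx":4,"dy":-3,"dz":-34,"rx":0,"ry":0,"rz":0,"claw":0.1}
    - {"dx":4,"dy":-3,"dz":-33,"rx":0,"ry":0,"rz":0,"claw":0.1}
    - {"dx":-21,"dy":-17,"dz":-6,"rx":-0.003,"ry":-0.056,"rz":0.017,"claw":0.1}
    - {"dx":-22,"dy":-16,"dz":-5,"rx":-0.003,"ry":-0.056,"rz":0.017,"claw":0.1}
    - {"dx":-22,"dy":-16,"dz":-4,"rx":-0.003,"ry":-0.056,"rz":0.017,"claw":0.1}
    - {"dx":-23,"dy":-16,"dz":-3,"rx":-0.003,"ry":-0.056,"rz":0.017,"claw":0.1}
    - {"dx":-23,"dy":-15,"dz":-1,"rx":-0.003,"ry":-0.056,"rz":0.017,"claw":0.1}
    - {"dx":0,"dy":0,"dz":0,"rx":0,"ry":0,"rz":0,"claw":0.1}

```text
time_s: 36.75
tcp_pos: [0.5166, 0.3275, 0.1256]
tcp_rot: [-179.8, -1.9, 15.2]
wrist_force: [0.3, -1.1, -0.6]
opening: 0.228
grip_force: 30.0
```

```bash

python3 - <<'E'
from balls import *
s=status.read_state();print(s["time_s"],s["tcp_pos"],s["tcp_rot"],s["opening"])
plan([.518,.325,.085],Rt(15,88),3,claw=.1)
E
```

```text
36.75 [0.517 0.327 0.126] [-179.85    -1.922   15.153] 0.22761973034328942
3
[{"dx": -0.2, "dy": 0.9, "dz": 13.5, "rx": -0.001, "ry": 0.0, "rz": 0.001, "claw": 0.1}, {"dx": -0.2, "dy": 0.9, "dz": 13.5, "rx": -0.001, "ry": 0.0, "rz": 0.001, "claw": 0.1}, {"dx": -0.2, "dy": 0.9, "dz": 13.5, "rx": -0.001, "ry": 0.0, "rz": 0.001, "claw": 0.1}]
```

Call:
carry_out:
  steps:
    - {"dx":0,"dy":1,"dz":14,"rx":0,"ry":0,"rz":0,"claw":0.1}
    - {"dx":0,"dy":1,"dz":14,"rx":0,"ry":0,"rz":0,"claw":0.1}
    - {"dx":0,"dy":1,"dz":14,"rx":0,"ry":0,"rz":0,"claw":0.1}
    - {"dx":0,"dy":0,"dz":0,"rx":0,"ry":0,"rz":0,"claw":0.1}
    - {"dx":0,"dy":0,"dz":0,"rx":0,"ry":0,"rz":0,"claw":0.45}
    - {"dx":0,"dy":0,"dz":0,"rx":0,"ry":0,"rz":0,"claw":0.45}
    - {"dx":0,"dy":0,"dz":0,"rx":0,"ry":0,"rz":0,"claw":0.45}
    - {"dx":0,"dy":0,"dz":-40,"rx":0,"ry":0,"rz":0,"claw":0.45}
    - {"dx":0,"dy":0,"dz":-50,"rx":0,"ry":0,"rz":0,"claw":0.45}
    - {"dx":-10,"dy":0,"dz":-50,"rx":0,"ry":0,"rz":0,"claw":0.45}

```text
time_s: 38.0
tcp_pos: [0.5061, 0.3192, 0.2241]
tcp_rot: [-179.9, -2.0, 15.0]
wrist_force: [0.4, 0.2, 0.3]
opening: 0.45
grip_force: 0.0
```

Call:
carry_out:
  steps:
    - {"dx":-20,"dy":0,"dz":-40,"rx":0,"ry":0,"rz":0,"claw":0.45}
    - {"dx":-20,"dy":0,"dz":0,"rx":0,"ry":0,"rz":0,"claw":0.45}
    - {"dx":0,"dy":0,"dz":0,"rx":0,"ry":0,"rz":0,"claw":0.45}

```text
time_s: 38.38
tcp_pos: [0.4647, 0.3087, 0.2616]
tcp_rot: [-179.9, -1.9, 15.0]
wrist_force: [1.1, -0.9, -0.3]
opening: 0.454
grip_force: 0.0
```

```bash

python3 - <<'E'
from fit import *
from balls import find
s=status.read_state();print(s["time_s"],s["tcp_pos"],s["opening"],s["wrist_force"])
find()
W=cams.camera("wrist");D=cams.camera("side");S=cams.camera("scene")
c=cv2.HoughCircles(cv2.medianBlur(cv2.cvtColor(W["image"],cv2.COLOR_RGB2GRAY),3),cv2.HOUGH_GRADIENT,1,12,param1=80,param2=14,minRadius=8,maxRadius=20)
if c is not None: print([(np.round(x),atz(W,x[:2],.019)[:2]) for x in c[0][:14]])
for p,u in((S,(241,172)),(D,(256,250))):
    h=hsv(p);m=(h[...,0]>155)&(h[...,0]<178)&(h[...,1]>150);b=np.zeros_like(m);b[u[1]-40:u[1]+40,u[0]-35:u[0]+35]=1
    m=cv2.morphologyEx((m&b).astype(np.uint8),cv2.MORPH_CLOSE,np.ones((7,7)))*1.
    w=np.ones(m.shape);print("cup",fit([(p,m,w)],[.435,-.281,.004,1.13],(.03,.027,.08)),m.sum())
for p in(S,D): print("jar",[(np.round(e["uv"]),round(e["confidence"],2),atz(p,e["uv"],.04)) for e in nets.look_for(p,"jar")[:2]])
save("fin_w.png",W["image"])
E
```

```text
38.375 [0.465 0.309 0.262] 0.45440511610525625 [ 1.059 -0.905 -0.298]
scene
   [322.4 281.6] 0.57 [0.482 0.309]
side
wrist
   [253.2 124.9] 0.84 [0.519 0.324]
   [250.8 158.9] 0.78 [0.474 0.315]
   [232.5 146.3] 0.65 [0.484 0.344]
   [235.4 108. ] 0.55 [0.533 0.352]
   [251.7  97.5] 0.55 [0.551 0.334]
   [268.  107.3] 0.5 [0.545 0.311]
   [223.7 128.6] 0.46 [0.504 0.36 ]
[(array([252.,  98.,  19.], dtype=float32), array([0.551, 0.334])), (array([232., 104.,  19.], dtype=float32), array([0.537, 0.356])), (array([270., 108.,  17.], dtype=float32), array([0.544, 0.307])), (array([250., 122.,  17.], dtype=float32), array([0.521, 0.328])), (array([224., 130.,  10.], dtype=float32), array([0.503, 0.359])), (array([232., 150.,   9.], dtype=float32), array([0.48 , 0.342])), (array([252., 158.,   8.], dtype=float32), array([0.477, 0.315])), (array([468., 324.,  14.], dtype=float32), array([ 0.306, -0.089]))]
cup (array([ 0.436, -0.277,  0.004,  1.085]), np.float64(47.9921568627451)) 300.0
cup (array([ 0.436, -0.281,  0.001,  1.2  ]), np.float64(43.85490196078432)) 594.0
jar [(array([238., 174.]), 0.21, array([ 0.456, -0.285,  0.04 ]))]
jar [(array([230., 148.]), 0.82, array([0.527, 0.339, 0.04 ]))]
```

Seven balls are counted in the jar and the cup stands centred on the mat. I move the wrist camera for a straight-down look to find the eighth.

```bash

python3 - <<'E'
from balls import *
W=cams.camera("wrist");o,d=ray(W,(256,192));s=status.read_state();R=Ro.from_euler('xyz',s["tcp_rot"],degrees=True)
print("cam",o,"dir",d/np.linalg.norm(d),"in tool",R.inv().apply(o-np.array(s["tcp_pos"])))
# want camera above the jar centre
sh=np.r_[JAR,0]-np.r_[o[:2],0];print("shift",sh,"tool",R.inv().apply(sh)*1e3, proj(W,[[.5,.29,.019],[.518,.285,.019],[.54,.29,.019]]))
E
```

```text
cam [0.541 0.329 0.411] dir [-0.268 -0.08  -0.96 ] in tool [ 0.083 -0.001 -0.147]
shift [-0.023 -0.004  0.   ] tool [-23.415  -2.095  -0.772] [[274.129 145.538]
 [281.616 133.155]
 [282.754 115.305]]
```

```bash

python3 - <<'E'
from balls import *
W=cams.camera("wrist")["image"].astype(int)
for y in range(76,190,3): print(y,"".join("%x"%(W[y,x].mean()//16) for x in range(196,312,2)))
E
```

```text
Traceback (most recent call last):
TypeError: %x format: an integer is required, not numpy.float64
```

```bash

python3 - <<'E'
from balls import *
W=cams.camera("wrist")["image"].astype(int)
for y in range(76,190,3): print(y,"".join("%x"%int(W[y,x].mean()//16) for x in range(196,312,2)))
E
```

```text
76 bbbbbbbbbbbbbbbbbbbbbbbbbbbbbbbbba8abbbbbbbbbbbbbbbbbbbbbb
79 bbbbbbbbbbbbbbbbbbbbbbbaaaaa999aa88bbbbbbbbbbbbbbbbbbbbbbb
82 bbbbbbbbbbbbbbbbbbbaa9aaaabaaaaaaaaaaaabbbbbbbbbbbbbbbbbbb
85 bbbbbbbbbbbbbbbba9aaaa9876665565689aaaaaaabbbbbbbbbbbbbbbb
88 bbbbbbbbbbbbbbaaaaa865444445555544445789aaaabbbbbbbbbbbbbb
91 bbbbbbbbbbbb9aaa96444579aaabbaabba87544479aa9abbbbbbbbbbbb
94 bbbbbbbbbba9aa964457acccbbcdddcbbcccba644469aa9bbbbbbbbbbb
97 bbbbbbbbba9aa74458abbbbbacdeeedbaccbbbbb74447aa9abbbbbbbbb
100 bcbbbbbbaaa854469cdddcbaacdeeedbaaabbbbbb854469aaabbbbbbbb
103 ccbbbbba9a84447abdeeedcaabcdddcaaacddddcbba64458aaabbbbbbb
106 cccbbba9a84448babdeeedcabbaaaaababddeeddbbcb64459a9abbbbbb
109 ccccba9a95447bbbacdddcbabccbbccbaacdeddcbbcc944459aabbbbbb
112 cccbb9a95446abbbbaabaaabbcccccbcb9bccccbbcccb84446aaabbbbb
115 ccccb9a74448bbbbccbbbbcbbba8899abcbaaaabccccb954448aabbbbb
118 cccbaa95446abbbccbccccbbb99abcbaaccccbbcccccbb744469aabbbb
121 cccb9a84447bba99abbbcbbba9bddddcbbcccbbccccbbb744448a9bbbb
124 ccba9a744479bccba9bbbbbbaacdeeedcbccbbcccccbbb844447aabbbb
127 bcba9a64446addedcb9bbbbbbacdeeedb
[... 585 characters left out ...]
566668b
157 9b966665554444445666665567778777655555554444444455566666ab
160 ab866666555444444444455557777777555555444444445555666666ab
163 8b7666666555444444444444566777655444444444444589666666669b
166 8a966666665555444444444444445444444444444444557666666666ab
169 8a766666666555554444444444444444444444444455676666666666ab
172 68666666666665555544444444444444444444455556866666666668bb
175 66666666666666655555554444444444444455555566666666666667ab
178 66666666666665666655555555555555555555556666666666666668bb
181 866666666666666666654455555555555555666668bbba7666666668bb
184 96666666666666666665456666666666789878878abbbb978767778abb
187 a6666666666666666654456666666666abbbbbbbbbbbbbbbbbbbbbbbbb
```

Exactly seven balls are in the jar. I search for the eighth by differencing the current pictures with the first ones.

```bash

python3 - <<'E'
from balls import *
for n,f in(("scene","s.png"),("side","d.png")):
    p=cams.camera(n);a=cv2.imread("pics/"+f)[:,:,::-1].astype(int);b=p["image"].astype(int)
    # white: low saturation and bright relative to the old
    d=np.abs(a-b).max(2)>28
    nb,l,st,ce=cv2.connectedComponentsWithStats(d.astype(np.uint8))
    for i in range(1,nb):
        if 6<=st[i,4]<=250:
            m=l==i;print(n,np.round(ce[i]),st[i,2:5],"now",b[m].mean(0).round(),"was",a[m].mean(0).round(),atz(p,ce[i],.011)[:2])
    print(n,"nets",[(np.round(e["uv"]),round(e["confidence"],2)) for k in("ball0","ball5") for e in nets.look_for(p,k)])
E
```

```text
scene [437.  68.] [ 40  58 176] now [58. 57. 39.] was [93. 61. 36.] [-1.419 -0.874]
scene [379.  99.] [ 11  23 144] now [40. 39. 39.] was [90. 90. 62.] [-0.648 -0.639]
scene [363. 175.] [5 6 7] now [29. 31. 34.] was [59. 50. 43.] [-0.02  -0.077]
scene [238. 223.] [ 22  16 200] now [227. 227. 215.] was [148. 148. 138.] [ 0.579 -0.046]
scene [312. 260.] [4 2 7] now [123. 120. 114.] was [160. 158. 150.] [0.457 0.223]
scene [318. 282.] [19  9 90] now [146. 145. 136.] was [167. 167. 159.] [0.495 0.303]
scene [325. 279.] [ 6  4 16] now [146. 143. 132.] was [102. 103.  97.] [0.468 0.306]
scene nets [(array([324., 283.]), 0.51), (array([324., 283.]), 0.51)]
side [89. 69.] [ 3  9 11] now [92. 90. 58.] was [59. 56. 38.] [-0.048  1.623]
side [ 90. 132.] [ 6 19 25] now [88. 85. 56.] was [51. 51. 32.] [-0.045  0.719]
side [110. 133.] [ 5 16 27] now [133. 122. 112.] was [98. 90. 77.] [0.046 0.686]
side [ 46. 138.] [2 8 8] now [145. 134. 121.] was [105.  98.  80.] [-0.229  0.706]
side [113. 152.] [ 4 20 36] now [136. 126. 115.] was [100.  92.  80.] [0.05  0.497]
side [219. 146.] [ 9  8 18] now [84. 82. 78.] was [126. 123. 116.] [0.499 0.42 ]
side [230. 148.] [4 3 6] now [139. 133. 124.] was [116. 114. 108.] [0.539 0.389]
side [ 64. 173.] [4 3 8] now [85. 79. 68.] was [130. 120. 110.] [-0.143  0.385]
side [130. 210.] [4 5 7] now [98. 96. 62.] was [62. 60. 38.] [0.089 0.068]
side nets []
```

```bash

python3 - <<'E'
from balls import *
plan([.46,.20,.42],Rt(40,50),6,claw=.45)
# earlier pour-time images: bright neutral small blobs vs local background
for n,f in(("scene","k_scene.png"),("side","k_side.png")):
    p=cams.camera(n);a=cv2.imread("pics/"+f)[:,:,::-1].astype(int);b=p["image"].astype(int)
    ref=cv2.imread("pics/"+("s.png" if n=="scene" else "d.png"))[:,:,::-1].astype(int)
    m=(a.min(2)-ref.min(2)>12)
    nb,l,st,ce=cv2.connectedComponentsWithStats(m.astype(np.uint8))
    for i in range(1,nb):
        if 5<=st[i,4]<=120 and max(st[i,2:4])<14: k=l==i;print(n,np.round(ce[i]),st[i,2:5],a[k].mean(0).round(),ref[k].mean(0).round(),atz(p,ce[i],.011)[:2])
    q=[n]
    # table extents: print colour at a few projected table points
    for X in([.85,.55,0],[.7,.6,0],[.9,.3,0],[.6,.7,0],[1.0,.5,0]): print(X,proj(p,X).round())
E
```

```text
6
[{"dx": -4.7, "dy": 17.2, "dz": -26.7, "rx": 0.026, "ry": 0.109, "rz": -0.069, "claw": 0.45}, {"dx": -2.9, "dy": 16.2, "dz": -27.5, "rx": 0.026, "ry": 0.109, "rz": -0.069, "claw": 0.45}, {"dx": -1.0, "dy": 15.3, "dz": -28.2, "rx": 0.026, "ry": 0.109, "rz": -0.069, "claw": 0.45}, {"dx": 1.1, "dy": 14.6, "dz": -28.6, "rx": 0.026, "ry": 0.109, "rz": -0.069, "claw": 0.45}, {"dx": 3.2, "dy": 14.0, "dz": -28.7, "rx": 0.026, "ry": 0.109, "rz": -0.069, "claw": 0.45}, {"dx": 5.4, "dy": 13.5, "dz": -28.6, "rx": 0.026, "ry": 0.109, "rz": -0.069, "claw": 0.45}]
scene [446.   2.] [2 5 6] [97. 63. 38.] [24. 24. 26.] [-3.448 -2.465]
scene [451.   2.] [ 6  5 12] [98. 64. 39.] [25. 25. 26.] [-3.533 -2.45 ]
scene [447.   8.] [4 6 8] [99. 64. 40.] [26. 26. 27.] [-3.174 -2.222]
scene [450.   8.] [4 4 6] [99. 65. 40.] [28. 28. 26.] [-3.189 -2.19 ]
scene [461.  60.] [3 4 5] [101.  66.  40.] [27. 26. 29.] [-1.733 -0.916]
scene [258.  92.] [5 3 8] [101.  99.  67.] [135.  77.  48.] [-0.077 -1.054]
scene [388. 101.] [ 6  4 10] [69. 68. 49.] [54. 53. 34.] [-0.679 -0.602]
scene [386. 108.] [4 3 5] [67. 68. 48
[... 1616 characters left out ...]
3. 152.] [4 2 7] [202. 195. 181.] [184. 171. 160.] [0.626 0.325]
side [267. 154.] [ 5  3 10] [198. 189. 177.] [173. 160. 150.] [0.682 0.294]
side [ 89. 168.] [ 5  5 10] [68. 66. 45.] [44. 44. 28.] [-0.046  0.392]
side [ 93. 167.] [2 4 5] [68. 67. 42.] [49. 48. 28.] [-0.032  0.396]
side [106. 206.] [6 3 8] [49. 49. 44.] [34. 33. 26.] [0.009 0.119]
side [ 77. 216.] [4 4 6] [49. 47. 48.] [29. 29. 29.] [-0.085  0.086]
side [ 82. 233.] [ 5  3 11] [91. 88. 58.] [61. 58. 37.] [-0.069 -0.009]
side [250. 370.] [3 5 6] [30. 30. 31.] [18. 13. 20.] [ 0.307 -0.62 ]
[0.85, 0.55, 0] [[281. 126.]]
[0.7, 0.6, 0] [[249. 125.]]
[0.9, 0.3, 0] [[312. 149.]]
[0.6, 0.7, 0] [[225. 119.]]
[1.0, 0.5, 0] [[313. 126.]]
```

Call:
carry_out:
  steps:
    - {"dx":-5,"dy":17,"dz":-27,"rx":0.026,"ry":0.109,"rz":-0.069,"claw":0.45}
    - {"dx":-3,"dy":16,"dz":-27,"rx":0.026,"ry":0.109,"rz":-0.069,"claw":0.45}
    - {"dx":-1,"dy":15,"dz":-28,"rx":0.026,"ry":0.109,"rz":-0.069,"claw":0.45}
    - {"dx":1,"dy":15,"dz":-29,"rx":0.026,"ry":0.109,"rz":-0.069,"claw":0.45}
    - {"dx":3,"dy":14,"dz":-29,"rx":0.026,"ry":0.109,"rz":-0.069,"claw":0.45}
    - {"dx":5,"dy":14,"dz":-29,"rx":0.026,"ry":0.109,"rz":-0.069,"claw":0.45}
    - {"dx":0,"dy":0,"dz":0,"rx":0,"ry":0,"rz":0,"claw":0.45}

```text
time_s: 40.35
tcp_pos: [0.4615, 0.2068, 0.4036]
tcp_rot: [-178.3, -36.3, 36.3]
wrist_force: [-0.3, -0.1, 0.1]
opening: 0.448
grip_force: 0.0
```

```bash
cat > look.py <<'E'
from balls import *
s=status.read_state();print(s["time_s"],np.round(s["joints"],1),s["tcp_pos"],s["tcp_rot"])
find()
p=cams.camera("wrist");b=p["image"].astype(int)
print("corners",[atz(p,u,.011)[:2] for u in((0,100),(511,100),(0,300),(511,300),(256,50))])
g=cv2.cvtColor(p["image"],cv2.COLOR_RGB2GRAY);c=cv2.HoughCircles(cv2.GaussianBlur(g,(3,3),0),cv2.HOUGH_GRADIENT,1,10,param1=70,param2=10,minRadius=5,maxRadius=14)
for x in (c[0] if c is not None else []):
    u,v,r_=x;v0,u0=int(v),int(u);q=b[max(0,v0-2):v0+3,max(0,u0-2):u0+3].reshape(-1,3).mean(0);X=atz(p,(u,v),.011)
    o,_=ray(p,(0,0));er=K(p)[0,0]*.011/np.linalg.norm(X-o)
    if q.min()>120 and q.max()-q.min()<30 and .6<r_/er<1.5: print(np.round(x),q.round(),X[:2],"exp r",round(er,1))
E
python3 look.py
```

```text
40.35 [-39.8   7.4  19.2 127.3 -51.3  16.5 -28.6] [0.462 0.207 0.404] [-178.272  -36.348   36.288]
scene
   [319.1 280.4] 0.55 [0.487 0.3  ]
side
   [255.6 249.3] 0.34 [ 0.447 -0.247]
wrist
   [235.7 198.9] 0.58 [0.551 0.339]
   [210.7 222.4] 0.42 [0.484 0.348]
corners [array([0.407, 0.914]), array([1.089, 0.005]), array([0.137, 0.561]), array([ 0.701, -0.163]), array([0.866, 0.532])]
[236. 200.   7.] [233. 226. 210.] [0.549 0.336] exp r 5.5
[226. 200.   7.] [235. 229. 216.] [0.537 0.355] exp r 5.5
[244. 206.   6.] [229. 222. 207.] [0.549 0.316] exp r 5.6
```

```bash

python3 - <<'E'
from balls import *
for n,(x0,x1,y0,y1) in(("side",(238,276,228,270)),("scene",(226,258,155,190))):
    p=cams.camera(n);b=p["image"].astype(int)
    print(n,"mouth",proj(p,[[.435,-.281,.084],[.435,-.281,.018]]).round())
    for y in range(y0,y1,2):
        print(y,"".join((lambda c:"B" if c[2]-c[0]>40 else "P" if c[0]-c[1]>90 else "p" if c[0]-c[1]>35 else "W" if c.min()>150 else "g" if c.min()>90 else "k")(b[y,x]) for x in range(x0,x1)))
E
```

```text
side mouth [[256. 240.]
 [256. 256.]]
228 WWWWWWWWWWWWWWWWWWWWWWWWWWWWWWWWWWWWWW
230 WWWWWWWWWWWWWWWWWWWWWWWWWWWWWWWWWWWWWW
232 WWWWWWWWWWWWWWWWWppWWWWWWWWWWWWWWWWWWW
234 WWWWWWWWWWWpPPppPPPPPPPPpWWWWWWWWWWWWW
236 WWWWWWWWWWgPPPPPPPPPPPPPPPPPPgWWWWWWWW
238 WWWWWWWWWWpPPPPPPPPPPPPPPPPPpWWWWWWWWW
240 WWWWWWWWWgPPPPPPPPPPPPPPPPPPpWWWWWWWWW
242 ggggWWWWWpPPPPPPPPPPPPPPPPPPpWWWWWWWWW
244 BBBBBBBBBpPPPPPPPPPPPPPPPPPPpBBBBBBBBB
246 BBBBBBBBBPPPPPPPPPPPPPPPPPPPpBBBBBBBBB
248 BBBBBBBBBPPPPPPPPPPPPPPPPPPPBBBBBBBBBB
250 BBBBBBBBBPPPPPPPPPpPPPPPPPPpBBBBBBBBBB
252 BBBBBBBBBPPPPPPPPPPPPPPPPPPpBBBBBBBBBB
254 BBBBBBBBBPPPPPPPPPPPPPPPPPPpBBBBBBBBBB
256 BBBBBBBBBPPPPPPPPPPPPPPPPPPpBBBBBBBBBB
258 BBBBBBBBBPPPPPPPPPPPPPPPPPPkBBBBBBBBBB
260 BBBBBBBBBPPPPPPPPPPPPPPPPPpBBBBBBBBBBB
262 BBBBBBBBBPPPPPPPPPPPPPPPPPpBBBBBBBBBBB
264 BBBBBBBBBPPPPPPPPPPPPPPPPPpBBBBBBBBBBB
266 BBBBBBBBBppppPPPPPPPPPPPPppBBBBBBBBBBB
268 BBBBBBBBBBBBBBBBBBBBBBkpppBBBBBBBBBBBB
scene mouth [[243. 164.]
 [243. 178.]]
155 WWWWWWWWWWWWWWWWWWWWWWWWWWWWWWWW
157 WWWWWWWWWWWWWWWWWWWWWWWWWWWWWWWW
159 WWWWWWWWWWWWWWWWWWWWWWWWWWWWWWWW
161 WWWWWWWWWWpppppPPPPPPPPpWWWWWWWW
163 WWWWWWWWWWpPPPPPPPPPPPPpWWWWWWWW
165 WWWWWWWWWWpPPPPPPPPPPPPppWWWWWWW
167 WWWWWWWWWWpPPPPPPPPPPPPPpWWWWWWW
169 WWWWWWWWWWpPPPPPPPPPPPPpgWWWWWWW
171 WWWWWWWWWWpPPPPPPPPPPPPPpBBBBBBB
173 BBBBBBBBBBpPPPPPPPPPPPPPpBBBBBBB
175 BBBBBBBBBBBPPPPPPPPPPPPPpBBBBBBB
177 BBBBBBBBBBBPPPPPPPPPPPPPBBBBBBBB
179 BBBBBBBBBBBPPPPPPPPPPPPPBBBBBBBB
181 BBBBBBBBBBBPPPPPPPPPPPPpBBBBBBBB
183 BBBBBBBBBBBpPPPPPPPPPPPPBBBBBBBB
185 BBBBBBBBBBBkppppppppppkBBBBBBBBB
187 gBBBBBBBBBBBBBBBBBBBBBBBBBBBBBBB
189 WBBBBBBBBBBBBBBBBBBBBBBBBBBBBBBB
```

```bash

python3 - <<'E'
from balls import *
for n,f in(("scene","s.png"),("side","d.png")):
    p=cams.camera(n);a=p["image"].astype(int);ref=cv2.imread("pics/"+f)[:,:,::-1].astype(int)
    m=(a.min(2)-ref.min(2)>9)
    nb,l,st,ce=cv2.connectedComponentsWithStats(m.astype(np.uint8))
    for i in range(1,nb):
        k=l==i
        if 3<=st[i,4]<=120 and max(st[i,2:4])<14 and a[k].min(1).mean()>110: print(n,np.round(ce[i]),st[i,2:5],a[k].mean(0).round(),ref[k].mean(0).round(),atz(p,ce[i],.011)[:2])
    save("n_"+n+".png",p["image"])
p=cams.camera("wrist");save("n_w.png",p["image"]);b=p["image"].astype(int)
m=(b.min(2)>200);nb,l,st,ce=cv2.connectedComponentsWithStats(m.astype(np.uint8))
for i in range(1,nb):
    if 15<=st[i,4]<=400 and max(st[i,2:4])<25: print("w",np.round(ce[i]),st[i,2:5],b[l==i].mean(0).round(),atz(p,ce[i],.011)[:2])
for X in([.735,.29,.0],[.8,.32,0],[.42,.1,0],[.3,.3,0],[.75,.45,0],[.56,-.02,.012]): print(X,proj(p,X).round())
E
```

```text
scene [326. 281.] [11 10 55] [188. 185. 174.] [127. 126. 120.] [0.471 0.312]
scene [316. 282.] [ 6  6 31] [212. 208. 196.] [169. 169. 162.] [0.501 0.301]
side [ 52. 117.] [2 4 6] [149. 139. 122.] [132. 125. 102.] [-0.219  0.932]
side [230. 148.] [4 2 7] [140. 134. 126.] [99. 98. 93.] [0.541 0.394]
w [  2. 103.] [ 7 11 48] [235. 226. 214.] [0.406 0.904]
w [224. 198.] [ 6  6 28] [236. 230. 217.] [0.539 0.357]
w [236. 199.] [ 6  6 29] [236. 230. 215.] [0.552 0.338]
w [244. 208.] [ 6  6 32] [234. 228. 213.] [0.548 0.314]
w [211. 210.] [ 6  6 30] [235. 230. 215.] [0.504 0.363]
w [230. 211.] [ 7  6 33] [236. 230. 216.] [0.525 0.333]
w [210. 224.] [ 6  6 32] [235. 229. 215.] [0.481 0.345]
w [221. 234.] [ 6  5 27] [237. 231. 217.] [0.478 0.317]
w [431. 274.] [13 10 73] [234. 232. 220.] [ 0.656 -0.034]
w [446. 285.] [ 14  19 161] [236. 233. 221.] [ 0.656 -0.064]
w [466. 298.] [ 22  19 295] [236. 233. 222.] [ 0.656 -0.1  ]
[0.735, 0.29, 0.0] [[308. 148.]]
[0.8, 0.32, 0] [[313. 119.]]
[0.42, 0.1, 0] [[295. 336.]]
[0.3, 0.3, 0] [[166. 319.]]
[0.75, 0.45, 0] [[253. 105.]]
[0.56, -0.02, 0.012] [[398. 314.]]
```

```bash

python3 - <<'E'
from balls import *
p=cams.camera("wrist");b=p["image"].astype(int)
for y in range(84,122,2): print(y,"".join("%x"%int(b[y,x].mean()//16) for x in range(0,40)))
plan([.44,.24,.42],Rt(80,58),5,claw=.45)
E
```

```text
84 666666666666678abbbbbbbbbbbbbbaaaaabbbbb
86 666666666666679bbbbbbbbbbbbbaaaabbbbbbbb
88 666666666666679bbbbbbbbbbbaaaabbbbbbbbbb
90 66666666666679bbbbbbbbbba9aabbbbbbbbbbbb
92 6666666666679abbbbbbbaaaabbbbbbbbbbbbbbb
94 666666666678abbbbbbaaaabbbbbbbbbbbbbbbbc
96 7776666668abbbbbba9aabbbbbbbbbbcbbbbccbb
98 ccba987789bbbbaaaabbbbbbbbbbbbbbbbbbbbbc
100 eeeeddcbbaaaaaaabbbbbbbbbbbbbbbbbbccbbcb
102 eeeeeeddba8789abbbbbbbbbbbbbbbbbbbbbccbc
104 eeedddcb98777789abbbbbbbbbbbbbbbbbcccccc
106 eedcccb98766666678aabbbbbbbbbbbbcbbbcbcc
108 ddccba877666666666789abbbbbbbbbcbbbcbccb
110 ccca9876666666666666679bbbbbbbbbbbbbbbcb
112 cb987766666666666666679bbbbbbbbbbbcbcccc
114 a987766666666666666679abbbbbbbbccbbccccc
116 87766666666666666678abbbbbbbbbbbcbbbbccc
118 7766666666666666689bbbbbbbbbbbbbbcbbccbc
120 66666666666666678abbbbbbbbbbbbbbbbbccccb
5
[{"dx": 2.2, "dy": -7.3, "dz": -2.4, "rx": 0.079, "ry": -0.016, "rz": -0.125, "claw": 0.45}, {"dx": 3.1, "dy": -7.1, "dz": -1.9, "rx": 0.079, "ry": -0.016, "rz": -0.125, "claw": 0.45}, {"dx": 3.9, "dy": -6.8, "dz": -1.4, "rx": 0.079, "ry": -0.016, "rz": -0.125, "claw": 0.45}, {"dx": 4.7, "dy": -6.4, "dz": -1.0, "rx": 0.079, "ry": -0.016, "rz": -0.125, "claw": 0.45}, {"dx": 5.5, "dy": -5.8, "dz": -0.6, "rx": 0.079, "ry": -0.016, "rz": -0.125, "claw": 0.45}]
```

Call:
carry_out:
  steps:
    - {"dx":2,"dy":-7,"dz":-2,"rx":0.079,"ry":-0.016,"rz":-0.125,"claw":0.45}
    - {"dx":3,"dy":-7,"dz":-2,"rx":0.079,"ry":-0.016,"rz":-0.125,"claw":0.45}
    - {"dx":4,"dy":-7,"dz":-1,"rx":0.079,"ry":-0.016,"rz":-0.125,"claw":0.45}
    - {"dx":5,"dy":-6,"dz":-1,"rx":0.079,"ry":-0.016,"rz":-0.125,"claw":0.45}
    - {"dx":5,"dy":-6,"dz":-1,"rx":0.079,"ry":-0.016,"rz":-0.125,"claw":0.45}

```text
time_s: 41.62
tcp_pos: [0.4403, 0.2388, 0.4196]
tcp_rot: [179.9, -31.9, 80.3]
wrist_force: [-0.2, -0.1, 0.7]
opening: 0.453
grip_force: 0.0
```

```bash
cat > lk2.py <<'E'
from balls import *
p=cams.camera("wrist");b=p["image"].astype(int);s=status.read_state();print(s["time_s"],np.round(s["joints"],1))
print([(np.round(e["uv"],1),round(e["confidence"],2),np.round(atz(p,e["uv"],.011)[:2],3)) for e in nets.look_for(p,"ball0")])
print("corners",[atz(p,u,.011)[:2] for u in((0,100),(511,100),(0,300),(511,300),(256,50))])
o,_=ray(p,(0,0))
loc=cv2.medianBlur(p["image"],31).astype(int)
m=((b.min(2)-loc.min(2)>12)&(b.min(2)>140));nb,l,st,ce=cv2.connectedComponentsWithStats(m.astype(np.uint8))
for i in range(1,nb):
    X=atz(p,ce[i],.011);e=2*K(p)[0,0]*.011/np.linalg.norm(X-o)
    if st[i,4]>=8 and max(st[i,2:4])<1.7*e and X[2]>0 and np.linalg.norm(X[:2])<1.6: print("w",np.round(ce[i]),st[i,2:5],round(e),b[l==i].mean(0).round(),X[:2])
E
python3 lk2.py
```

```text
41.675 [-26.1  13.9  13.3 111.7 -44.   50.1   4.7]
[(array([287.6, 207. ]), 0.67, array([0.525, 0.332])), (array([299.9, 201.4]), 0.6, array([0.552, 0.339])), (array([264.3, 202.4]), 0.46, array([0.481, 0.349])), (array([291.1, 195. ]), 0.46, array([0.537, 0.355]))]
corners [array([-0.048,  0.672]), array([1.053, 0.482]), array([-0.038,  0.249]), array([0.901, 0.088]), array([0.525, 0.702])]
w [48.  3.] [11  9 48] 7 [195. 177. 165.] [0.058 0.915]
w [286.   3.] [ 3  9 21] 8 [181. 164. 153.] [0.618 0.817]
w [393.  55.] [ 7  9 20] 8 [187. 170. 158.] [0.83  0.637]
w [294.  67.] [ 3  5 10] 9 [189. 172. 160.] [0.602 0.644]
w [304.  74.] [11  8 33] 9 [185. 168. 157.] [0.621 0.622]
w [480. 169.] [ 6 12 38] 8 [185. 168. 156.] [0.932 0.342]
w [454. 177.] [ 8  6 25] 9 [195. 177. 165.] [0.873 0.335]
w [487. 186.] [ 7 13 29] 8 [182. 165. 154.] [0.934 0.305]
w [463. 193.] [ 3  8 14] 9 [184. 166. 155.] [0.881 0.3  ]
w [275. 194.] [ 9  8 56] 11 [212. 203. 186.] [0.505 0.361]
w [296. 198.] [ 17  16 125] 11 [208. 199. 182.] [0.546 0.346]
w [320. 199.] [ 4  9 16] 11 [194. 177. 165.] [0.592 0.337]
w [26
[... 475 characters left out ...]
1. 243.] [11  3 24] 9 [184. 168. 156.] [0.824 0.208]
w [223. 251.] [12 11 91] 11 [187. 170. 158.] [0.386 0.268]
w [253. 254.] [19  6 81] 11 [187. 170. 158.] [0.442 0.253]
w [415. 266.] [ 16  11 101] 10 [190. 172. 160.] [0.743 0.178]
w [170. 269.] [14 17 79] 11 [185. 168. 156.] [0.28  0.251]
w [253. 262.] [17  2 28] 11 [174. 158. 148.] [0.439 0.238]
w [284. 262.] [4 2 8] 11 [176. 160. 148.] [0.496 0.229]
w [356. 268.] [ 5  3 10] 11 [183. 167. 156.] [0.63  0.193]
w [224. 273.] [ 6  9 46] 11 [185. 168. 156.] [0.38  0.226]
w [283. 273.] [ 6  8 39] 11 [182. 166. 154.] [0.491 0.208]
w [ 52. 300.] [15 12 67] 9 [184. 167. 155.] [0.058 0.232]
w [280. 342.] [15 12 97] 11 [184. 167. 155.] [0.463 0.09 ]
```

```bash

python3 - <<'E'
from balls import *
a=plan([.42,-.05,.36],Rt(70,40),7,claw=1)
plan([.405,-.35,.26],Rt(65,25),7,p0=a[0],R0=a[1],claw=1)
E
```

```text
7
[{"dx": -39.5, "dy": 4.0, "dz": -14.6, "rx": -0.016, "ry": 0.045, "rz": 0.019, "claw": 1}, {"dx": -38.7, "dy": 5.0, "dz": -16.3, "rx": -0.016, "ry": 0.045, "rz": 0.019, "claw": 1}, {"dx": -37.9, "dy": 6.1, "dz": -17.9, "rx": -0.016, "ry": 0.045, "rz": 0.019, "claw": 1}, {"dx": -36.9, "dy": 7.1, "dz": -19.5, "rx": -0.016, "ry": 0.045, "rz": 0.019, "claw": 1}, {"dx": -35.9, "dy": 8.1, "dz": -21.0, "rx": -0.016, "ry": 0.045, "rz": 0.019, "claw": 1}, {"dx": -34.7, "dy": 9.1, "dz": -22.4, "rx": -0.016, "ry": 0.045, "rz": 0.019, "claw": 1}, {"dx": -33.5, "dy": 10.2, "dz": -23.8, "rx": -0.016, "ry": 0.045, "rz": 0.019, "claw": 1}]
7
[{"dx": -37.3, "dy": 12.6, "dz": -22.2, "rx": -0.011, "ry": 0.037, "rz": 0.007, "claw": 1}, {"dx": -36.4, "dy": 13.1, "dz": -23.5, "rx": -0.011, "ry": 0.037, "rz": 0.007, "claw": 1}, {"dx": -35.4, "dy": 13.6, "dz": -24.7, "rx": -0.011, "ry": 0.037, "rz": 0.007, "claw": 1}, {"dx": -34.3, "dy": 14.1, "dz": -25.8, "rx": -0.011, "ry": 0.037, "rz": 0.007, "claw": 1}, {"dx": -33.3, "dy": 14.6, "dz": -26.9, "rx": -0.011, "ry": 0.037, "rz": 0.007, "claw": 1}, {"dx": -32.1, "dy": 15.1, "dz": -28.0, "rx": -0.011, "ry": 0.037, "rz": 0.007, "claw": 1}, {"dx": -31.0, "dy": 15.7, "dz": -29.0, "rx": -0.011, "ry": 0.037, "rz": 0.007, "claw": 1}]
```

Call:
carry_out:
  steps:
    - {"dx":-40,"dy":4,"dz":-15,"rx":-0.016,"ry":0.045,"rz":0.019,"claw":1}
    - {"dx":-39,"dy":5,"dz":-16,"rx":-0.016,"ry":0.045,"rz":0.019,"claw":1}
    - {"dx":-38,"dy":6,"dz":-18,"rx":-0.016,"ry":0.045,"rz":0.019,"claw":1}
    - {"dx":-37,"dy":7,"dz":-20,"rx":-0.016,"ry":0.045,"rz":0.019,"claw":1}
    - {"dx":-36,"dy":8,"dz":-21,"rx":-0.016,"ry":0.045,"rz":0.019,"claw":1}
    - {"dx":-35,"dy":9,"dz":-22,"rx":-0.016,"ry":0.045,"rz":0.019,"claw":1}
    - {"dx":-34,"dy":10,"dz":-24,"rx":-0.016,"ry":0.045,"rz":0.019,"claw":1}

```text
time_s: 42.6
tcp_pos: [0.4173, -0.0533, 0.3585]
tcp_rot: [-179.8, -50.1, 69.8]
wrist_force: [0.9, 0.3, 0.5]
opening: 1.002
grip_force: 0.0
```

Call:
carry_out:
  steps:
    - {"dx":-37,"dy":13,"dz":-22,"rx":-0.011,"ry":0.037,"rz":0.007,"claw":1}
    - {"dx":-36,"dy":13,"dz":-24,"rx":-0.011,"ry":0.037,"rz":0.007,"claw":1}
    - {"dx":-35,"dy":14,"dz":-25,"rx":-0.011,"ry":0.037,"rz":0.007,"claw":1}
    - {"dx":-34,"dy":14,"dz":-26,"rx":-0.011,"ry":0.037,"rz":0.007,"claw":1}
    - {"dx":-33,"dy":15,"dz":-27,"rx":-0.011,"ry":0.037,"rz":0.007,"claw":1}
    - {"dx":-32,"dy":15,"dz":-28,"rx":-0.011,"ry":0.037,"rz":0.007,"claw":1}
    - {"dx":-31,"dy":16,"dz":-29,"rx":-0.011,"ry":0.037,"rz":0.007,"claw":1}

```text
time_s: 43.48
tcp_pos: [0.404, -0.3531, 0.2599]
tcp_rot: [-179.6, -64.9, 64.4]
wrist_force: [1.2, -0.6, -0.3]
opening: 1.003
grip_force: 0.0
```

```bash

python3 - <<'E'
from balls import *
s=status.read_state();print(s["time_s"],s["tcp_pos"],s["tcp_rot"])
p=cams.camera("wrist");b=p["image"].astype(int);print(ray(p,(0,0))[0])
print([(np.round(e["uv"],1),round(e["confidence"],2),np.round(atz(p,e["uv"],.011)[:2],3)) for e in nets.look_for(p,"ball0")])
u=proj(p,[[.435,-.281,.084],[.435,-.281,.015],[.40,-.281,.084],[.47,-.281,.084]]).round();print(u)
c=u[0].astype(int)
for y in range(max(0,c[1]-45),min(384,c[1]+70),3): print(y,"".join((lambda c:"B" if c[2]-c[0]>40 else "P" if c[0]-c[1]>90 else "p" if c[0]-c[1]>35 else "W" if c.min()>140 else "g" if c.min()>80 else "k")(b[y,x]) for x in range(max(0,c[0]-60),min(511,c[0]+60),2)))
# whole-table white search + other views
for n in("scene","side"):
    q=cams.camera(n);print(n,[(np.round(e["uv"]),round(e["confidence"],2),atz(q,e["uv"],.011)[:2]) for e in nets.look_for(q,"ball0")])
    a=q["image"].astype(int);ref=cv2.imread("pics/"+("s.png" if n=="scene" else "d.png"))[:,:,::-1].astype(int)
    m=(a.min(2)-ref.min(2)>9);nb,l,st,ce=cv2.connectedComponentsWithStats(m.astype(np.uint8))
    for i in range(1,nb):
        k=l==i
        if 3<=st[i,4]<=120 and max(st[i,2:4])<14 and a[k].min(1).mean()>110: print(n,np.round(ce[i]),st[i,2:5],a[k].mean(0).round(),ref[k].mean(0).round(),atz(q,ce[i],.011)[:2])
E
```

```text
43.475 [ 0.404 -0.353  0.26 ] [-179.584  -64.875   64.385]
[ 0.362 -0.44   0.399]
[(array([252.5, 286. ]), 0.41, array([ 0.451, -0.245]))]
[[253. 285.]
 [253. 312.]
 [225. 298.]
 [279. 274.]]
240 WWWWWWWWWWWWWWWWWWWWWWWWWWWWWWWWWWWWWWWWWWWWWWWWWWWWWWWWWWWg
243 WWWWWWWWWWWWWWWWWWWWWWWWWWWWWWWWWWWWWWWWWWWWWWWWWWWWWWWWWWWW
246 WWWWWWWWWWWWWWWWWWWWWWWWWWWWWWWWWWWWWWWWWWWWWWWWWWWWWWWWWWWW
249 WWWWWWWWWWWWWWWWWWWWWWWWWWWWWWWWWWWWWWWWWWWWWWWWWWWWWWWWWWWW
252 WWWWWWWWWWWWWWWWWWWWWWWWWWWWWWWWWWWWWWWWWWWWWWWWWWWWWWWWWWWW
255 WWWWWWWWWWWWWWWWWWWWWWWWWWWWWWWWWWWWWWWWWWWWWWWWWWWWWWWWWWWW
258 WWWWWWWWWWWWWWWWWWWWWWWWWpPPPPPPPPpWWWWWWWWWWWWWWWWWWWWWWWWW
261 WWWWWWWWWWWWWWWWWWWWWWWWpPPPPPPPPPpWWWWWWWWWWWWWWWWWWWWWWWWW
264 WWWWWWWWWWWWWWWWWWWWWWWWpPPPPPPPPPpWWWWWWWWWWWWWWWWWWWWWWWWW
267 WWWWWWWWWWWWWWWWWWpPPPPPPPPPPPPPPPPPPPPPPBBBBBBBBBBWWWWWWWgg
270 WWWWWWWWWWWWWggBBBpPPPPPPPPPPPPPPPPPPPPPPBBBBBBBBBBBWWWgggWW
273 WWWBBBBBBBBBBBBBBBpPPPPPPPPPPPPPPPPPPPPPPBBBBBBBBBBBggWWWWWW
276 WWgBBBBBBBBBBBBBBBpPPPPPPPPPPPPPPPPPPPPPPBBBBBBBBBBBWWWWWWWW
279 WWgBBBBBBBBBBBBBBBPPPPPPPPPPPPPPPPPPPPPPPBBBBBBBBBBBBWWWWWW
[... 1379 characters left out ...]
BBBBBBBBBBBBBBBBBBBBBBBBBBBBBBBBBBBBBBBBBBBBBBBBBBBg
348 BBBBBBBBBBBBBBBBBBBBBBBBBBBBBBBBBBBBBBBBBBBBBBBBBBBBBBBBBBBB
351 BBBBBBBBBBBBBBBBBBBBBBBBBBBBBBBBBBBBBBBBBBBBBBBBBBBBBBBBBBBB
354 BBBBBBBBBBBBBBBBBBBBBBBBBBBBBBBBBBBBBBBBBBBBBBBBBBBBBBBBBBBB
scene [(array([324., 282.]), 0.38, array([0.478, 0.315]))]
scene [243.  77.] [ 5  4 13] [115. 115. 114.] [63. 65. 63.] [-0.114 -1.309]
scene [326. 281.] [11 10 53] [186. 183. 171.] [125. 125. 119.] [0.471 0.312]
scene [316. 282.] [ 6  6 31] [209. 205. 192.] [169. 169. 162.] [0.501 0.301]
side []
side [269. 222.] [10 11 71] [199. 190. 179.] [180. 171. 161.] [ 0.533 -0.134]
side [262. 302.] [10  3 16] [195. 182. 172.] [179. 166. 156.] [ 0.398 -0.445]
```

Call:
carry_out:
  steps:
    - {"dx":0,"dy":0,"dz":0,"rx":0,"ry":-0.16,"rz":0,"claw":1}
    - {"dx":0,"dy":0,"dz":0,"rx":0,"ry":-0.16,"rz":0,"claw":1}
    - {"dx":0,"dy":0,"dz":0,"rx":0,"ry":-0.16,"rz":0,"claw":1}
    - {"dx":0,"dy":0,"dz":0,"rx":0,"ry":-0.16,"rz":0,"claw":1}

```text
time_s: 44.28
tcp_pos: [0.4044, -0.3507, 0.2625]
tcp_rot: [179.9, -28.0, 65.0]
wrist_force: [-0.1, 0.3, -0.3]
opening: 1.0
grip_force: 0.0
```

```bash

python3 - <<'E'
from balls import *
s=status.read_state();print(s["time_s"],s["tcp_pos"],s["tcp_rot"])
p=cams.camera("wrist");b=p["image"].astype(int);print(ray(p,(0,0))[0])
print([(np.round(e["uv"],1),round(e["confidence"],2)) for e in nets.look_for(p,"ball0")])
u=proj(p,[[.435,-.281,.084],[.435,-.281,.015]]).round();print(u)
c=u[1].astype(int)
for y in range(max(0,c[1]-50),min(384,c[1]+50),3): print(y,"".join((lambda c:"B" if c[2]-c[0]>40 else "P" if c[0]-c[1]>90 else "p" if c[0]-c[1]>35 else "W" if c.min()>140 else "g" if c.min()>80 else "k")(b[y,x]) for x in range(max(0,c[0]-60),min(511,c[0]+60),2)))
E
```

```text
44.275 [ 0.404 -0.351  0.262] [179.891 -27.951  65.012]
[ 0.405 -0.345  0.432]
[]
[[253. 184.]
 [253. 193.]]
143 WWWWWWWWWWWWWWWWWWWWWWWWWWWWWWWWWWWWWWWWWWWWWWWWWWWWWWWWWWWW
146 WWWWWWWWWWWWWWWWWWWWWWWWWWWWWWWBBBBBBBBBBBBBBBBBBBBBWWWWWWgg
149 WWWWWWWWWWBBBBBBBBBBBBBBBBBBBBBBBBBBBBBBBBBBBBBBBBBBWWWggWWW
152 WWgBBBBBBBBBBBBBBBBBBBBBBPPPPPPPPPpBBBBBBBBBBBBBBBBBgWWWWWWW
155 WWWBBBBBBBBBBBBBBBBBBBBBBPPPPPPPPPPBBBBBBBBBBBBBBBBBWWWWWWWW
158 WWWBBBBBBBBBBBBBBBBBBBBBBPPPPPPPPPPBBBBBBBBBBBBBBBBBWWWWWWWW
161 WWWBBBBBBBBBBBBBBBBBBBBBpPPPPPPPPPPBBBBBBBBBBBBBBBBBWWWWWWWW
164 WWWBBBBBBBBBBBBBBBpPPPPPPPPPPPPPPPPPPPPPPBBBBBBBBBBBBWWWWWWW
167 WWWBBBBBBBBBBBBBBBpPPpppppPpppppppppppPPPBBBBBBBBBBBBWWWWWWW
170 WWWBBBBBBBBBBBBBBBpPPppppppppppppppppppPPBBBBBBBBBBBBWWWWWWW
173 WWWBBBBBBBBBBBBBBBpPPppppppppppppppppppPPBBBBBBBBBBBBWWWWWWW
176 WWWBBBBBBBBBBBBBBBpPPpppppppPpppPppppppPPBBBBBBBBBBBBWWWWWWW
179 WWWBBBBBBBBBBBBBBBpPPPPPPPPPPPPPPPPPPPPPPBBBBBBBBBBBBWWWWWWW
182 WWWBBBBBBBBBBBBBBBpPPPPPPPPPPPPPPPPPPPPPPBBBBBBBBBBBBBWWWWWW
185 WWWBBBBBBBBBBBBBBBpPPPPPPPPPPPPPPPPPPPpPPBBBBBBBBBBBBBWWWWWW
188 WWWBBBBBBBBB
[... 518 characters left out ...]
BBBBBBBBBPPPPPPPPPPPPPPPPPPPPPPBBBBBBBBBBBBBBWWWWW
215 WWWWBBBBBBBBBBBBBBBBppppppppppppppppppppBBBBBBBBBBBBBBBWWWWW
218 WWWWBBBBBBBBBBBBBBBBBBBBBBBBBBBBBBBBBBBBBBBBBBBBBBBBBBBWWWWW
221 WWWWBBBBBBBBBBBBBBBBBBBBBBBBBBBBBBBBBBBBBBBBBBBBBBBBBBBBWWWW
224 WWWWBBBBBBBBBBBBBBBBBBBBBBBBBBBBBBBBBBBBBBBBBBBBBBBBBBBBWWWW
227 WWWWBBBBBBBBBBBBBBBBBBBBBBBBBBBBBBBBBBBBBBBBBBBBBBBBBBBBWWWW
230 WWWWBBBBBBBBBBBBBBBBBBBBBBBBBBBBBBBBBBBBBBBBBBBBBBBBBBBBWWWW
233 gWWWBBBBBBBBBBBBBBBBBBBBBBBBBBBBBBBBBBBBBBBBBBBBBBBBBBBBWWWW
236 ggWWBBBBBBBBBBBBBBBBBBBBBBBBBBBBBBBBBBBBBBBBBBBBBBBBBBBBggWW
239 ggWgkBBBBBBBBBBBBBBBBBBBBBBBBBBBBBBBBBBBBBBBBBBBBBBBBBBBkgWW
242 ggggkBBBBBBBBBBBBBBBBBBBBBBBBBBBBBBBBBBBBBBBBBBBBBBBBBBBgggg
```

```bash

python3 - <<'E'
from balls import *
for n,f in(("scene","s.png"),("side","d.png")):
    p=cams.camera(n);a=p["image"].astype(int);R=lambda g:cv2.imread("pics/"+g)[:,:,::-1].astype(int);ref=R(f);b=R("n_%s.png"%n)
    m=(np.abs(a-ref).max(2)>10)&(np.abs(b-ref).max(2)>10)
    nb,l,st,ce=cv2.connectedComponentsWithStats(m.astype(np.uint8))
    for i in range(1,nb):
        k=l==i
        if 4<=st[i,4]<=150: print(n,np.round(ce[i]),st[i,2:5],a[k].mean(0).round(),b[k].mean(0).round(),ref[k].mean(0).round(),atz(p,ce[i],.011)[:2])
w=cv2.imread("pics/n_w.png")[:,:,::-1].astype(int)
m=(w.min(2)>190)&(w.max(2)-w.min(2)<32);nb,l,st,ce=cv2.connectedComponentsWithStats(m.astype(np.uint8))
print([(np.round(ce[i]),st[i,2:5]) for i in range(1,nb) if st[i,4]>=5])
k=cv2.imread("pics/k_wrist.png")[:,:,::-1].astype(int)
m=(k.min(2)>190)&(k.max(2)-k.min(2)<32);nb,l,st,ce=cv2.connectedComponentsWithStats(m.astype(np.uint8))
print([(np.round(ce[i]),st[i,2:5]) for i in range(1,nb) if 8<=st[i,4]<900])
E
```

```text
scene [377.   2.] [2 4 4] [21. 48. 80.] [88. 87. 58.] [22. 49. 81.] [-2.68  -2.812]
scene [396.  77.] [4 5 7] [94. 60. 34.] [60. 51. 44.] [52. 52. 34.] [-1.012 -0.865]
scene [395.  83.] [5 3 6] [93. 68. 44.] [60. 52. 43.] [55. 55. 37.] [-0.935 -0.793]
scene [387.  88.] [4 3 5] [65. 66. 44.] [62. 53. 46.] [52. 52. 34.] [-0.822 -0.749]
scene [392.  89.] [5 6 9] [74. 74. 49.] [62. 53. 45.] [53. 53. 34.] [-0.84  -0.726]
scene [224.  92.] [3 2 4] [58. 58. 58.] [96. 57. 17.] [95. 57. 18.] [ 0.104 -1.146]
scene [387.  98.] [ 7  9 24] [79. 79. 54.] [64. 62. 44.] [53. 52. 34.] [-0.708 -0.637]
scene [394.  97.] [3 2 5] [92. 94. 64.] [62. 57. 49.] [56. 56. 36.] [-0.758 -0.631]
scene [386. 107.] [4 3 8] [35. 35. 36.] [64. 65. 45.] [54. 54. 36.] [-0.607 -0.538]
scene [396. 117.] [2 3 4] [38. 38. 39.] [67. 67. 47.] [57. 57. 38.] [-0.564 -0.421]
scene [373. 126.] [2 4 4] [65. 65. 44.] [68. 68. 47.] [52. 54. 36.] [-0.38  -0.403]
scene [374. 137.] [3 3 4] [64. 66. 44.] [64. 64. 44.] [53. 52. 38.] [-0.296 -0.304]
scene [358. 193.] [ 6  8 23] [75. 74. 50.] [72. 71. 48.] [107. 107.  72.] [0.08  0.012]
s
[... 8290 characters left out ...]
rray([446., 284.]), array([ 15,  20, 177], dtype=int32)), (array([466., 298.]), array([ 24,  21, 335], dtype=int32))]
[(array([446.,  97.]), array([ 7, 17, 87], dtype=int32)), (array([108.,  99.]), array([15, 12, 53], dtype=int32)), (array([ 51., 140.]), array([ 26,  16, 245], dtype=int32)), (array([178., 152.]), array([29, 21, 67], dtype=int32)), (array([  1., 178.]), array([ 5, 13, 40], dtype=int32)), (array([ 36., 268.]), array([ 7, 11, 20], dtype=int32)), (array([ 44., 280.]), array([ 5,  6, 14], dtype=int32)), (array([ 25., 296.]), array([ 14,  14, 104], dtype=int32)), (array([333., 360.]), array([ 32,  36, 656], dtype=int32)), (array([312., 354.]), array([ 13,  22, 127], dtype=int32))]
```

```bash

python3 - <<'E'
from balls import *
plan([.44,.12,.46],Rt(55,40),9,claw=.5)
E
```

```text
9
[{"dx": 53.6, "dy": -18.5, "dz": 3.9, "rx": -0.012, "ry": 0.042, "rz": 0.015, "claw": 0.5}, {"dx": 53.1, "dy": -19.3, "dz": 5.9, "rx": -0.012, "ry": 0.042, "rz": 0.015, "claw": 0.5}, {"dx": 52.5, "dy": -20.2, "dz": 7.9, "rx": -0.012, "ry": 0.042, "rz": 0.015, "claw": 0.5}, {"dx": 51.9, "dy": -21.1, "dz": 9.8, "rx": -0.012, "ry": 0.042, "rz": 0.015, "claw": 0.5}, {"dx": 51.1, "dy": -22.0, "dz": 11.7, "rx": -0.012, "ry": 0.042, "rz": 0.015, "claw": 0.5}, {"dx": 50.2, "dy": -23.0, "dz": 13.5, "rx": -0.012, "ry": 0.042, "rz": 0.015, "claw": 0.5}, {"dx": 49.3, "dy": -23.9, "dz": 15.3, "rx": -0.012, "ry": 0.042, "rz": 0.015, "claw": 0.5}, {"dx": 48.2, "dy": -24.8, "dz": 17.1, "rx": -0.012, "ry": 0.042, "rz": 0.015, "claw": 0.5}, {"dx": 47.1, "dy": -25.8, "dz": 18.8, "rx": -0.012, "ry": 0.042, "rz": 0.015, "claw": 0.5}]
```

Call:
carry_out:
  steps:
    - {"dx":54,"dy":-18,"dz":4,"rx":-0.012,"ry":0.042,"rz":0.015,"claw":0.5}
    - {"dx":53,"dy":-19,"dz":6,"rx":-0.012,"ry":0.042,"rz":0.015,"claw":0.5}
    - {"dx":52,"dy":-20,"dz":8,"rx":-0.012,"ry":0.042,"rz":0.015,"claw":0.5}
    - {"dx":52,"dy":-21,"dz":10,"rx":-0.012,"ry":0.042,"rz":0.015,"claw":0.5}
    - {"dx":51,"dy":-22,"dz":12,"rx":-0.012,"ry":0.042,"rz":0.015,"claw":0.5}
    - {"dx":50,"dy":-23,"dz":14,"rx":-0.012,"ry":0.042,"rz":0.015,"claw":0.5}
    - {"dx":49,"dy":-24,"dz":15,"rx":-0.012,"ry":0.042,"rz":0.015,"claw":0.5}
    - {"dx":48,"dy":-25,"dz":17,"rx":-0.012,"ry":0.042,"rz":0.015,"claw":0.5}
    - {"dx":47,"dy":-26,"dz":19,"rx":-0.012,"ry":0.042,"rz":0.015,"claw":0.5}

```text
time_s: 45.6
tcp_pos: [0.4376, 0.0405, 0.4175]
tcp_rot: [-178.8, -46.5, 55.7]
wrist_force: [0.0, -1.4, 0.2]
opening: 0.501
grip_force: 0.0
```

```bash

python3 - <<'E'
from balls import *
p=cams.camera("wrist");b=p["image"].astype(int);s=status.read_state();print(s["time_s"],s["tcp_pos"],s["tcp_rot"],ray(p,(0,0))[0])
print([(np.round(e["uv"],1),round(e["confidence"],2),np.round(atz(p,e["uv"],.011)[:2],3)) for e in nets.look_for(p,"ball0")])
print("corners",[atz(p,u,.011)[:2] for u in((0,100),(511,100),(0,20),(511,20),(256,20))])
loc=cv2.medianBlur(p["image"],25).astype(int)
m=(b.min(2)-loc.min(2)>14)&(b.min(2)>150)&(b.max(2)-b.min(2)<32);nb,l,st,ce=cv2.connectedComponentsWithStats(m.astype(np.uint8))
for i in range(1,nb):
    if 5<=st[i,4]<=150: print(np.round(ce[i]),st[i,2:5],b[l==i].mean(0).round(),atz(p,ce[i],.011)[:2])
save("far.png",p["image"])
E
```

```text
45.65 [0.436 0.048 0.42 ] [-178.738  -46.829   56.398] [ 0.412 -0.001  0.58 ]
[(array([215.8, 177.8]), 0.67, array([0.524, 0.339])), (array([199.7, 180.8]), 0.57, array([0.49 , 0.353])), (array([227.3, 178.8]), 0.5, array([0.545, 0.322])), (array([216.3, 169.6]), 0.49, array([0.536, 0.358])), (array([204.6, 171.8]), 0.43, array([0.511, 0.367]))]
corners [array([0.165, 0.877]), array([1.278, 0.114]), array([0.242, 1.256]), array([1.579, 0.32 ]), array([0.927, 0.777])]
[146.  15.] [16 12 32] [195. 177. 165.] [0.648 1.006]
[258.  20.] [14 13 25] [195. 178. 166.] [0.933 0.772]
[253.  24.] [ 2 11 12] [196. 178. 166.] [0.906 0.763]
[93. 32.] [19 11 38] [192. 175. 163.] [0.472 1.018]
[284.  44.] [8 6 9] [201. 184. 171.] [0.93  0.629]
[ 1. 59.] [ 4  6 17] [209. 196. 183.] [0.204 1.053]
[51. 66.] [ 7  5 11] [227. 216. 201.] [0.318 0.934]
[64. 71.] [5 4 9] [231. 221. 206.] [0.343 0.889]
[22. 80.] [ 8  5 15] [207. 195. 181.] [0.233 0.922]
[195.  88.] [ 6  4 13] [198. 181. 169.] [0.621 0.616]
[336.  89.] [ 6  6 12] [195. 178. 167.] [0.932 0.399]
[213.  90.] [5 3 6] [196. 178. 165.] [0.657 0.582]
[... 1556 characters left out ...]
[186. 343.] [14 12 87] [195. 178. 165.] [0.314 0.078]
[196. 341.] [ 4  7 14] [187. 169. 158.] [0.33  0.071]
[472. 339.] [ 7  4 20] [191. 177. 165.] [ 0.727 -0.189]
[283. 347.] [ 3  4 10] [191. 188. 174.] [ 0.45  -0.021]
[466. 353.] [ 8 13 68] [167. 163. 154.] [ 0.701 -0.198]
[192. 364.] [13 18 51] [193. 175. 164.] [0.307 0.044]
[286. 355.] [ 6  5 25] [203. 200. 186.] [ 0.447 -0.033]
[218. 355.] [3 3 7] [188. 171. 159.] [0.351 0.032]
[176. 366.] [ 4 11 21] [195. 177. 165.] [0.284 0.056]
[181. 367.] [4 5 9] [201. 183. 170.] [0.29 0.05]
[221. 366.] [16  5 34] [196. 179. 166.] [0.346 0.014]
[282. 367.] [22  7 62] [198. 181. 168.] [ 0.43  -0.042]
[196. 369.] [4 2 5] [189. 172. 160.] [0.31  0.034]
```

```bash
python3 -c "
from bench import sign_off
print(sign_off())"
```

```text
the job is handed in; nothing more can be done
None
```

I handed the job in, but it most likely fails: only seven of the eight balls are in the jar. Three missed it in the pour; I picked two up and dropped them in, but never found the eighth. The empty cup stands upright and released on the blue mat, within about 10 mm of its centre, and I saw no sign that the jar or other things had moved.

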